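# Load cups on setters for the kiln

## Task

Load the kiln shelf for firing: take a setter tile out of the wooden rack for each cup, pressing its end down into the finger well so that it tips up and can be gripped, and lay it flat on the kiln shelf. Turn every cup that is drying mouth-down on the plaster slab the right way up and stand it in the middle of a setter tile of its own. Leave the kiln post, the trimming tool and the roller where they are.

Things in the scene. Friction and masses are not known exactly. Their poses are not given: they have to be found in the camera images.
- rack: Fixed wooden rack for setter tiles, 258 (its x) x 147 (its y) x 62 mm high, origin under its centre, z up. Three bays at x = -82, 0, +82 mm, each 70 wide, 123 long, hold one tile each, top flush with the rack's top, 1.5 to 3 mm of play round it: its edges cannot be reached. A solid ledge (top 54 mm up) carries the tile from y = -2 to +61.5 mm; a finger well lies under the rest.
- rack_well (a point): Middle of the middle bay's finger well, on its floor, 6 mm up (rack x 0, y -32 mm; the other bays' at x -82 and +82). The wells are 70 wide and run from y = -61.5 to -2 mm, floor 48 mm below the tiles, their -y end sloping in to y = -48 at the floor, seen through 50 mm notches in the rack's -y wall. Press a tile's -y end down into its well to tip the tile about the ledge's edge.
- rack_ledge (a point): Edge of the middle bay's ledge, about which its tile tips (rack x 0, y -2, z 54 mm); the tile's centre of mass lies only 2 mm beyond it, so little force is needed. Pressed down past 45 degrees a tile stays leaning at about 48 degrees when let go, its +y end standing clear above the rack, where its long edges (64 mm apart) can be gripped.
- shelf: Kiln shelf, a flat beige refractory slab 360 (its x) x 170 (its y) x 15 mm lying on the bench, fixed; origin under its centre, z up.
- slab: White plaster drying slab 320 (its x) x 330 (its y) x 15 mm lying on the bench, fixed; origin under its centre, z up. The cups start on it.
- post: Bystander: a standing cylindrical kiln post, 42 mm across and 65 mm high; origin at the centre of its underside. Leave alone.
- loop_tool: Bystander: a wooden-handled trimming tool, 206 mm long, lying on the bench; origin under its middle. Leave alone.
- rolling_pin: Bystander: a wooden roller 150 mm long and 38 mm across, lying on the bench; origin under its middle. Leave alone.
- setter1_mid (a point): Setter tile, a plain pale refractory plate 64 (its x) x 120 (its y) x 8 mm thick (its z), 130 g; this point is its centre. In the rack its x, y and z lie along the rack's.
- setter2_mid (a point): Setter tile, a plain pale refractory plate 64 (its x) x 120 (its y) x 8 mm thick (its z), 130 g; this point is its centre. In the rack its x, y and z lie along the rack's.
- setter3_mid (a point): Setter tile, a plain pale refractory plate 64 (its x) x 120 (its y) x 8 mm thick (its z), 130 g; this point is its centre. In the rack its x, y and z lie along the rack's.
- cup1_mid (a point): Brown clay cup, straight eight-sided tumbler, 66 mm across flats (a flat faces its +x and every 45 degrees round), 70 mm high, wall 5 mm, 170 g; this point is on its axis half-way up, 35 mm from rim and foot. Its z axis points from rim to foot: up while it stands mouth-down, down when mouth-up. Laid on its side it rests steadily on a flat. Absent cups give None.
- cup1_foot (a point): Centre of the underside of cup1's round foot, which is 42 mm across and 7 mm high.
- cup1_rim (a point): Centre of cup1's mouth, in the plane of its rim.
- cup2_mid (a point): Brown clay cup, straight eight-sided tumbler, 66 mm across flats (a flat faces its +x and every 45 degrees round), 70 mm high, wall 5 mm, 170 g; this point is on its axis half-way up, 35 mm from rim and foot. Its z axis points from rim to foot: up while it stands mouth-down, down when mouth-up. Laid on its side it rests steadily on a flat. Absent cups give None.
- cup2_foot (a point): Centre of the underside of cup2's round foot, which is 42 mm across and 7 mm high.
- cup2_rim (a point): Centre of cup2's mouth, in the plane of its rim.
- cup3_mid (a point): Brown clay cup, straight eight-sided tumbler, 66 mm across flats (a flat faces its +x and every 45 degrees round), 70 mm high, wall 5 mm, 170 g; this point is on its axis half-way up, 35 mm from rim and foot. Its z axis points from rim to foot: up while it stands mouth-down, down when mouth-up. Laid on its side it rests steadily on a flat. Absent cups give None.
- cup3_foot (a point): Centre of the underside of cup3's round foot, which is 42 mm across and 7 mm high.
- cup3_rim (a point): Centre of cup3's mouth, in the plane of its rim.

How it is judged:
On the way:
1. a setter tile is tipped up in its bay of the rack (((angle between the z axis of setter1_mid and the z axis of rack, either way round above 0.5 rad and x of setter1_mid in the frame of rack between -0.12 and 0.12 m and y of setter1_mid in the frame of rack between -0.05 and 0.05 m and z of setter1_mid in the frame of rack between 0.03 and 0.075 m) or (angle between the z axis of setter2_mid and the z axis of rack, either way round above 0.5 rad and x of setter2_mid in the frame of rack between -0.12 and 0.12 m and y of setter2_mid in the frame of rack between -0.05 and 0.05 m and z of setter2_mid in the frame of rack between 0.03 and 0.075 m) or (angle between the z axis of setter3_mid and the z axis of rack, either way round above 0.5 rad and x of setter3_mid in the frame of rack between -0.12 and 0.12 m and y of setter3_mid in the frame of rack between -0.05 and 0.05 m and z of setter3_mid in the frame of rack between 0.03 and 0.075 m))), for 0.2 s.
At the end, for the whole second after the job is handed in: Every cup stands still and mouth-up (rim 88 to 98 mm above the bench), its foot within 12 mm (across) and 25 mm (along) of the middle of a setter that lies flat (0.06 rad) on the kiln shelf, the setter's centre 30 mm or more inside the shelf's edges (height (world z) of cup1_foot between 0.018 and 0.028 m and height (world z) of cup1_rim between 0.088 and 0.098 m and ((x of cup1_foot in the frame of setter1_mid between -0.012 and 0.012 m and y of cup1_foot in the frame of setter1_mid between -0.025 and 0.025 m and x of setter1_mid in the frame of shelf between -0.15 and 0.15 m and y of setter1_mid in the frame of shelf between -0.055 and 0.055 m and z of setter1_mid in the frame of shelf between 0.016 and 0.023 m and angle between the z axis of setter1_mid and the z axis of shelf, either way round below 0.06 rad) or (x of cup1_foot in the frame of setter2_mid between -0.012 and 0.012 m and y of cup1_foot in the frame of setter2_mid between -0.025 and 0.025 m and x of setter2_mid in the frame of shelf between -0.15 and 0.15 m and y of setter2_mid in the frame of shelf between -0.055 and 0.055 m and z of setter2_mid in the frame of shelf between 0.016 and 0.023 m and angle between the z axis of setter2_mid and the z axis of shelf, either way round below 0.06 rad) or (x of cup1_foot in the frame of setter3_mid between -0.012 and 0.012 m and y of cup1_foot in the frame of setter3_mid between -0.025 and 0.025 m and x of setter3_mid in the frame of shelf between -0.15 and 0.15 m and y of setter3_mid in the frame of shelf between -0.055 and 0.055 m and z of setter3_mid in the frame of shelf between 0.016 and 0.023 m and angle between the z axis of setter3_mid and the z axis of shelf, either way round below 0.06 rad)) and height (world z) of cup2_foot between 0.018 and 0.028 m and height (world z) of cup2_rim between 0.088 and 0.098 m and ((x of cup2_foot in the frame of setter1_mid between -0.012 and 0.012 m and y of cup2_foot in the frame of setter1_mid between -0.025 and 0.025 m and x of setter1_mid in the frame of shelf between -0.15 and 0.15 m and y of setter1_mid in the frame of shelf between -0.055 and 0.055 m and z of setter1_mid in the frame of shelf between 0.016 and 0.023 m and angle between the z axis of setter1_mid and the z axis of shelf, either way round below 0.06 rad) or (x of cup2_foot in the frame of setter2_mid between -0.012 and 0.012 m and y of cup2_foot in the frame of setter2_mid between -0.025 and 0.025 m and x of setter2_mid in the frame of shelf between -0.15 and 0.15 m and y of setter2_mid in the frame of shelf between -0.055 and 0.055 m and z of setter2_mid in the frame of shelf between 0.016 and 0.023 m and angle between the z axis of setter2_mid and the z axis of shelf, either way round below 0.06 rad) or (x of cup2_foot in the frame of setter3_mid between -0.012 and 0.012 m and y of cup2_foot in the frame of setter3_mid between -0.025 and 0.025 m and x of setter3_mid in the frame of shelf between -0.15 and 0.15 m and y of setter3_mid in the frame of shelf between -0.055 and 0.055 m and z of setter3_mid in the frame of shelf between 0.016 and 0.023 m and angle between the z axis of setter3_mid and the z axis of shelf, either way round below 0.06 rad)) and height (world z) of cup3_foot between 0.018 and 0.028 m and height (world z) of cup3_rim between 0.088 and 0.098 m and ((x of cup3_foot in the frame of setter1_mid between -0.012 and 0.012 m and y of cup3_foot in the frame of setter1_mid between -0.025 and 0.025 m and x of setter1_mid in the frame of shelf between -0.15 and 0.15 m and y of setter1_mid in the frame of shelf between -0.055 and 0.055 m and z of setter1_mid in the frame of shelf between 0.016 and 0.023 m and angle between the z axis of setter1_mid and the z axis of shelf, either way round below 0.06 rad) or (x of cup3_foot in the frame of setter2_mid between -0.012 and 0.012 m and y of cup3_foot in the frame of setter2_mid between -0.025 and 0.025 m and x of setter2_mid in the frame of shelf between -0.15 and 0.15 m and y of setter2_mid in the frame of shelf between -0.055 and 0.055 m and z of setter2_mid in the frame of shelf between 0.016 and 0.023 m and angle between the z axis of setter2_mid and the z axis of shelf, either way round below 0.06 rad) or (x of cup3_foot in the frame of setter3_mid between -0.012 and 0.012 m and y of cup3_foot in the frame of setter3_mid between -0.025 and 0.025 m and x of setter3_mid in the frame of shelf between -0.15 and 0.15 m and y of setter3_mid in the frame of shelf between -0.055 and 0.055 m and z of setter3_mid in the frame of shelf between 0.016 and 0.023 m and angle between the z axis of setter3_mid and the z axis of shelf, either way round below 0.06 rad))); the robot touches nothing.
It fails at once if the post is pushed more than 3 cm out of its place (distance of post from where it was at the start of the episode above 0.03 m).
It fails at once if the loop tool is pushed more than 3 cm out of its place (distance of loop_tool from where it was at the start of the episode above 0.03 m).
It fails at once if the rolling pin is pushed more than 3 cm out of its place (distance of rolling_pin from where it was at the start of the episode above 0.03 m).
Of cup1, cup2, cup3 only 2 to 3 are there at a start; the rules pass over those that are not, and their reading is None.
At some moment in a run one of cup1, cup2, cup3 may be knocked a few centimetres aside while the robot is not near it.
It also fails if it takes over 210 s, if anything falls off the work surface, if the arm or the gripper's body presses on something with over 40 N, if the wrist force passes 120 N, or if a joint passes its speed limit or range.

## Robot

A 7-joint arm with a two-finger parallel gripper is mounted at the origin on the work surface. World frame = base frame: x ahead of the robot, y to its left, z up, the work surface at z = 0. Lengths are in m, angles in rad, forces in N, time in s.
With the tool pointing down it reaches from about 0.425 to 0.875 m from the base axis. Payload 4.7 kg.
Tool frame: the origin (TCP) lies on the centre line of the jaws, within the pads' length; the fingertips stand 14 mm ahead of it and the grasp point (between the pads) lies 5 mm behind it; z points along the fingers, y is the direction in which the jaws open and shut (so a half turn about z gives the same grasp; the last joint's range is limited). The gripper opens to 87 mm and grips with 3 to 60 N. Pads are 19 mm wide; open, the fingers measure 117 mm over their backs; the gripper's body (75 mm by 190 mm) begins 51 mm behind the grasp point.
Start: joints at [-1.106, 0.321, -0.07, 1.45, 0.023, 1.371, -0.057], TCP at [0.283, 0.585, 0.237] pointing down, gripper open.
Joint ranges: [-2.86, 2.86], [-0.3, 2.09], [-1.38, 1.24], [0.06, 2.45], [-1.56, 4.7], [0.09, 2.05], [-2.69, 2.69]. Speed limits (rad/s): [2.57, 2.57, 3.14, 3.14, 3.14, 3.14, 3.14].

## Interface

Orientations are given as a rotation vector (axis times angle).
In Python, from bench import ctrl, optics, models gives the robot as it stands. The module is installed in compiled form; this text tells all that it offers.
- The arm moves only by the tool arm_command, never from a script. Its argument "motion" is a list of rows, each a list of 3 entries, a list of its own where there are three numbers: the shift along the tool's x, y, z in mm, then the turn, a rotation vector about the tool's x, y, z in degrees, then the closure, from 0 (fully open) to 1 (shut). In form: [[[x, y, z], [ax, ay, az], claw], ...]. A call has 1 to 8 rows; each row shifts and turns the commanded pose from where the row before left it, along the tool's axes as they then stand; what a row does not reach is not made up. A row lasts 1/12 s, in which the tool goes at most 41.7 mm and 7.16 degrees, less where a joint would pass 70% of its speed; a pose out of reach is approached as far as the arm can. A call with a gripper value outside its range is refused whole. The fingers move at their own pace and stop on an object; "force" is the grip in N (left out, the last holds). Time passes only in rows, so rows that do not move let the fingers close. It gives the time, the measured TCP pose, the force and the opening at its end, in the units of the state.
- ctrl.get_state(): the state, without advancing time (a new reading comes with each control period).
- optics.get_image(name): name is "side" or "top"; returns (picture, depth): 420x560x3 uint8, blue, green, red; 420x560 float32, m along the optical axis (not along the pixel's ray), 0 where there is no reading.
- optics.camera_model(name): a dict with "fovy" (degrees; the focal length in pixels is half the picture's height over the tangent of half this angle, whatever the lens; pixels are square), "cx", "cy" (the principal point, pixels), "rvec" (rotation vector, rad) and "tvec" (3), from world to camera coordinates, as OpenCV has them. Camera axes: x right, y down, z forward; pixel columns grow to the right and rows downward; lengths in m; the calibration is good to about 2 mm. A picture is of the moment at which its call begins. camera_model takes no time and is no camera call.
- ctrl.close_job(): hands the job in, once; it reports no verdict.
Trained networks look in the newest picture that a camera, given by its name, has taken for a name from the list of things; names that differ only in an ending like _2 or _b are one class to them, and where a whole thing is asked for, a point or a joint stands for the part that bears it (a point fixed in the world has none). Each returns a list of dicts, best first, with "conf" (0 to 1); they miss things now and then, are a little off and sometimes report something else, mostly with a low value. They report only what shows in the picture. A call takes as long as a camera call.
- models.search_frame(camera, target): "location" ([x, y, z] in m, in the coordinates of the camera as it stood for that picture, good to about 4 mm: the middle of the surface that is visible of it).
- models.silhouettes(camera, target): "pixels" (420x560 bool, what is visible of it).
The state is a dict: "time": time; "joint_positions": joint angles; "qd": joint speeds; "joint_torque": joint torques, N m; "position": TCP position; "tool_rot": TCP orientation; "ft_force": force on the tool from outside, world axes, zero at the start; "torque": the same for the moment, N m; "grip_width": opening from 0.0 (shut) to 1.0 (fully open).
Only numpy, scipy, OpenCV 4.12 (cv2) and the standard library are available. Lean on these libraries where they do the work, as an engineer would, in place of code of your own. Each camera call takes 0.05 s, during which the arm holds its last target.

## Working session

There is one attempt and no reset: what is moved stays moved. The work goes in short steps, Python scripts to look and compute and a tool call to move; the robot and the scene stay as the last step left them, time stands still between calls to the robot, and variables do not carry over. Pictures are saved under pics/ and viewed, and the job is handed in when it is done.

Besides the shell and the picture viewer there is one more tool, called after "Request:" as name(argument=value, ...), one argument or row to a line, values as JSON. arm_command: Moves the arm, as the interface text tells. Its arguments: {"type":"object","properties":{"motion":{"type":"array","items":{"type":"array"}},"force":{"type":"number"}},"required":["motion"]}

```bash
mkdir -p pics; ls
cat > h.py <<'E'
import numpy as np, cv2
from bench import ctrl, optics, models
from scipy.spatial.transform import Rotation as R
def cam(n):
    m=optics.camera_model(n); f=210/np.tan(np.radians(m['fovy'])/2)
    return f,m['cx'],m['cy'],cv2.Rodrigues(np.array(m['rvec'],float))[0],np.array(m['tvec'],float).ravel()
def towc(n,p):
    f,cx,cy,Rm,t=cam(n); return (np.atleast_2d(p)-t)@Rm
def cloud(n,d):
    f,cx,cy,Rm,t=cam(n); v,u=np.mgrid[0:420,0:560]
    P=np.stack([(u-cx)/f*d,(v-cy)/f*d,d],-1); W=(P.reshape(-1,3)-t)@Rm
    W=W.reshape(420,560,3); W[d<=0]=np.nan; return W
def proj(n,p):
    f,cx,cy,Rm,t=cam(n); q=np.atleast_2d(p)@Rm.T+t; return np.c_[f*q[:,0]/q[:,2]+cx,f*q[:,1]/q[:,2]+cy]
def snap(n,fn=None):
    im,d=optics.get_image(n)
    if fn: cv2.imwrite('pics/'+fn,im)
    return im,d,cloud(n,d)
E
python3 - <<'E'
from h import *
for n in('top','side'):
    im,d,W=snap(n,n+'0.png'); np.savez('/tmp/'+n+'0.npz',im=im,d=d,W=W)
    print(optics.camera_model(n), (d>0).mean())
    for k in ['rack','shelf','slab','post','loop_tool','rolling_pin','setter1_mid','cup1_mid']:
        r=models.search_frame(n,k)
        print(n,k,[(round(x['conf'],2),towc(n,x['location'])[0].round(3).tolist()) for x in r])
print(ctrl.get_state())
E
```

```text
pics
{'fovy': 48.12512696738447, 'cx': 280.9050191903902, 'cy': 212.04929657675953, 'rvec': array([ 2.17099288, -2.13340697,  0.11160351]), 'tvec': array([-0.04068042,  0.62803778,  1.36918764])} 0.9959948979591837
top rack [(0.85, [0.515, 0.29, 0.063])]
top shelf [(0.76, [0.55, 0.003, 0.017])]
top slab [(0.83, [0.504, -0.332, 0.017]), (0.49, [0.55, 0.004, 0.016])]
top post [(0.47, [0.785, -0.137, 0.064]), (0.22, [0.504, -0.331, 0.017])]
top loop_tool [(0.76, [0.745, 0.18, 0.016])]
top rolling_pin [(0.77, [0.812, 0.0, 0.032])]
top setter1_mid [(0.88, [0.439, 0.277, 0.069])]
top cup1_mid [(0.95, [0.615, -0.287, 0.079]), (0.34, [0.743, 0.18, 0.014])]
{'fovy': 51.437495499539374, 'cx': 287.5426822974452, 'cy': 214.28617669167036, 'rvec': array([ 2.13755607, -0.71060154,  0.34487531]), 'tvec': array([-0.53559421,  0.27182615,  0.92826812])} 0.9961054421768708
side rack [(0.83, [0.488, 0.259, 0.037])]
side shelf [(0.71, [0.537, -0.01, 0.014])]
side slab [(0.79, [0.489, -0.359, 0.012])]
side post [(0.9, [0.782, -0.149, 0.044])]
side loop_tool [(0.82, [0.748, 0.172, 0.016])]
side rolling_pi
[... 173 characters left out ...]
, -0.305, 0.075])]
{'time': 0.9, 'joint_positions': array([-1.10589751,  0.32096771, -0.0701309 ,  1.45050907,  0.02261106,
        1.37078501, -0.05685136]), 'qd': array([-0.00113732,  0.00013247,  0.00062878,  0.00061993,  0.00040067,
       -0.00058812,  0.00118665]), 'joint_torque': array([-6.69961373e-04, -4.91097450e+01, -4.02743071e-01, -3.12779546e+01,
       -6.35069632e-02,  3.35747958e-02,  2.09978066e-05]), 'position': array([0.28321174, 0.58507869, 0.2366032 ]), 'tool_rot': array([7.01964470e-01, 3.06209185e+00, 1.66709159e-04]), 'ft_force': array([-0.56793385,  0.82620242,  0.01589432]), 'torque': array([-0.01880762,  0.02213144, -0.00139865]), 'grip_width': 1.0018122764284099}
```

View pics/top0.png

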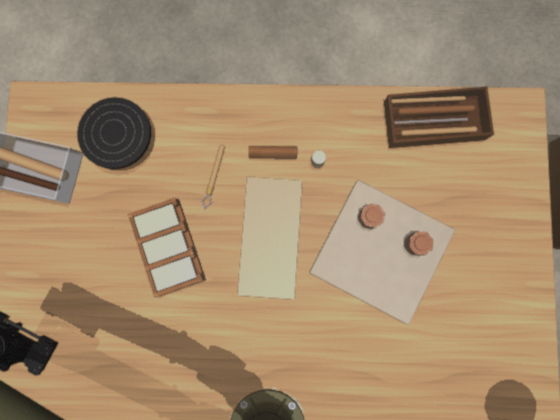

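View pics/side0.png

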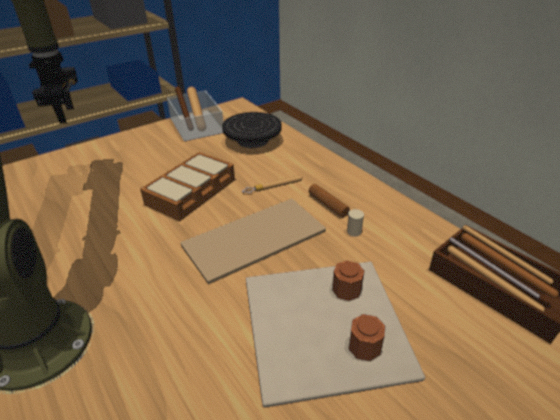

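Run:
```python
from h import *
D=np.load('/tmp/top0.npz'); im,W=D['im'],D['W']
S=np.load('/tmp/side0.npz')
a=cv2.resize(im[190:305,120:215],None,fx=5,fy=5,interpolation=cv2.INTER_CUBIC); b=cv2.resize(S['im'][145:220,135:245],None,fx=5,fy=5,interpolation=cv2.INTER_CUBIC)
cv2.imwrite('pics/rt.png',a);cv2.imwrite('pics/rs.png',b)
def rect(m,z=None,name=''):
    p=W[m][:,:2]; p=p[np.isfinite(p).all(1)].astype(np.float32)
    r=cv2.minAreaRect(p*1000); print(name,r,'z',np.nanmedian(W[m][:,2]),m.sum())
Z=W[...,2]
u0=np.zeros(Z.shape,bool); 
def box(r0,r1,c0,c1):
    m=u0.copy(); m[r0:r1,c0:c1]=1; return m
for k in['rack','shelf','slab','setter1_mid','cup1_mid']:
    pass
rect(box(190,305,120,215)&(Z>0.045),name='rack')
rect(box(165,310,225,310)&(Z>0.009)&(Z<.025),name='shelf')
rect(box(170,330,305,465)&(Z>0.009)&(Z<.025),name='slab')
g=im.astype(int)
rect(box(140,165,305,335)&(Z>0.045),name='post')
m=box(190,305,120,215)&(Z>0.045)&(g.min(2)>120)
n,l,st,c=cv2.connectedComponentsWithStats(m.astype(np.uint8))
for i in range(1,n):
    if st[i,4]>100: rect(l==i,name='tile')
for nm,bx in(('c1',box(195,235,355,393)),('c2',box(225,262,402,440))):
    m=bx&(Z>.03); rect(m,name=nm)
    for lo,hi in((.07,.0815),(.0815,.1)):
        q=bx&(Z>lo)&(Z<hi); P=W[q]; print(nm,lo,P.mean(0),q.sum(),np.median(P[:,2]), (P.min(0)+P.max(0))/2)
```

```text
rack ((517.1845092773438, 310.33984375), (258.336181640625, 149.62318420410156), 20.621479034423828) z 0.06252703299070442 4183
shelf ((558.0535278320312, 6.862030029296875), (426.13409423828125, 246.55517578125), 1.824722170829773) z 0.0158185609092207 6580
slab ((527.4522705078125, -338.3441162109375), (467.560791015625, 479.3066101074219), 88.4531021118164) z 0.015707587557339742 10583
post ((790.7723999023438, -137.772705078125), (40.407691955566406, 39.66465759277344), 76.37543487548828) z 0.06547439343843545 168
tile ((595.940185546875, 338.83050537109375), (67.99803161621094, 120.05511474609375), 20.419313430786133) z 0.06251061908051093 884
tile ((519.271240234375, 308.8135986328125), (67.48966217041016, 121.10376739501953), 21.143518447875977) z 0.06277423363899941 909
tile ((441.9009704589844, 279.465576171875), (66.22001647949219, 122.02678680419922), 20.077350616455078) z 0.06270286414320714 926
c1 ((617.709716796875, -293.85479736328125), (65.098876953125, 66.63381958007812), 31.713775634765625) z 0.07969412916006885 492
c1 0.07 [ 0.61672166 -0.29288745  0.07791987] 250 0.07833499051551077 [ 0.61828624 -0.29374892  0.0763836 ]
c1 0.0815 [ 0.61799847 -0.29378782  0.08545016] 185 0.08519962149465368 [ 0.61892799 -0.2933909   0.08871179]
c2 ((540.3164672851562, -431.6950988769531), (65.906494140625, 67.6590576171875), 38.73252868652344) z 0.07937085519817086 539
c2 0.07 [ 0.54104044 -0.43045565  0.07761895] 255 0.07798702797876772 [ 0.540041   -0.43315458  0.07595193]
c2 0.0815 [ 0.53914322 -0.43150859  0.08531277] 202 0.08538190422763188 [ 0.54058149 -0.43116627  0.08706338]
```

```bash
python3 -c "
import cv2
D=__import__('numpy').load('/tmp/top0.npz')
cv2.imwrite('pics/ct.png',cv2.resize(D['im'][190:270,345:450],None,fx=6,fy=6,interpolation=cv2.INTER_CUBIC))"
```

```text
(no output)
```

View pics/rt.png

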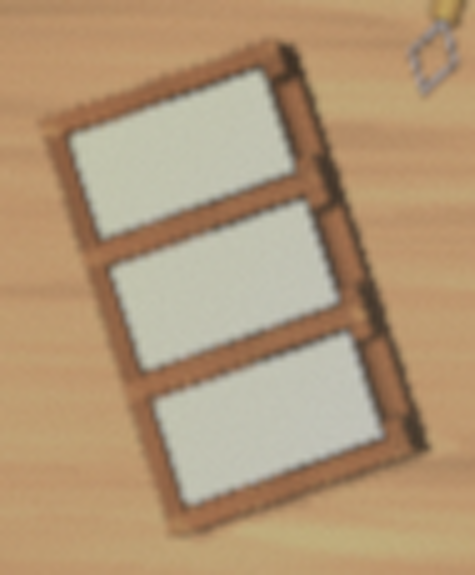

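View pics/rs.png

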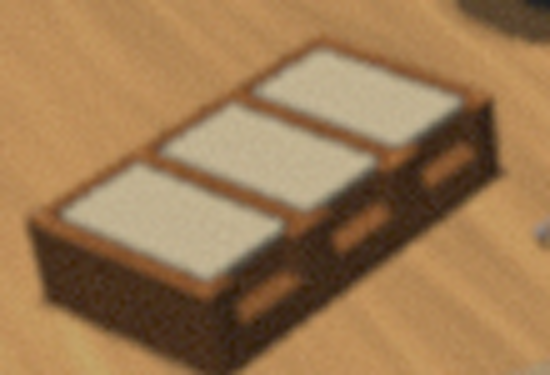

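View pics/ct.png

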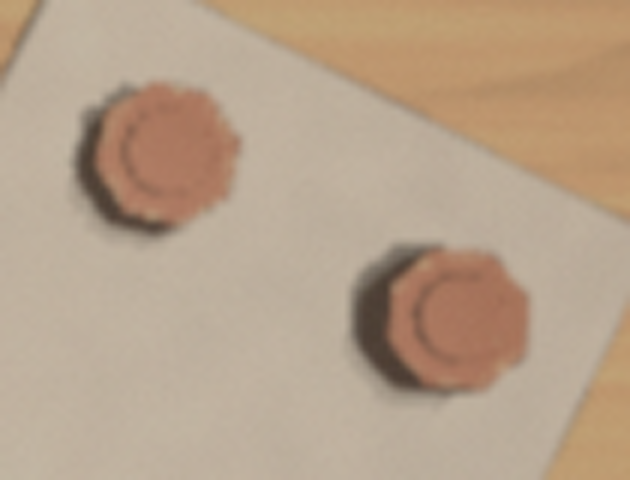

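```bash
cat >> h.py <<'E'
from scipy.spatial.transform import Slerp
def st():
    s=ctrl.get_state(); return s,np.array(s['position']),R.from_rotvec(s['tool_rot'])
def toolR(z,y):
    z=np.array(z,float);z/=np.linalg.norm(z); y=np.array(y,float); y-=z*(y@z); y/=np.linalg.norm(y)
    return R.from_matrix(np.c_[np.cross(y,z),y,z])
def plan(p0,R0,p1,R1,n=None,claw=0.0,half=True,vm=38.,wm=6.8):
    """rows from pose0 to pose1; half: choose the nearer of R1 / R1*Rz(pi)"""
    p1=np.array(p1,float)
    if half:
        R2=R1*R.from_euler('z',np.pi)
        if (R0.inv()*R2).magnitude()<(R0.inv()*R1).magnitude(): R1=R2
    ang=np.degrees((R0.inv()*R1).magnitude()); dist=np.linalg.norm(p1-p0)*1000
    k=n or int(np.ceil(max(ang/wm,dist/vm,1)))
    sl=Slerp([0,1],R.concatenate([R0,R1])); rows=[]; p,Rc=p0,R0
    for i in range(1,k+1):
        pi=p0+(p1-p0)*i/k; Ri=sl(i/k)
        sh=np.round(Rc.inv().apply(pi-p)*1000,1); tu=np.round((Rc.inv()*Ri).as_rotvec(degrees=True),1)
        rows.append([sh.tolist(),tu.tolist(),claw])
        p=p+Rc.apply(sh/1000); Rc=Rc*R.from_rotvec(tu,degrees=True)
    return rows,p,Rc
def show(rows):
    for i in range(0,len(rows),8): print(str(rows[i:i+8]).replace(' ',''))
RACK=np.array([0.519,0.309]); RY=np.radians(20.6)
rx=np.array([np.cos(RY),np.sin(RY),0]); ry=np.array([-np.sin(RY),np.cos(RY),0])
def rk(x,y,z): return np.array([*RACK,0])+rx*x+ry*y+np.array([0,0,z])
E
python3 - <<'E'
from h import *
# refine: shelf, slab fits
D=np.load('/tmp/top0.npz'); im,W=D['im'],D['W'];Z=W[...,2]
for n,r0,r1,c0,c1 in(('shelf',165,310,225,310),('slab',170,330,305,465)):
    m=np.zeros(Z.shape,np.uint8); m[r0:r1,c0:c1]=((Z>.0085)&(Z<.1))[r0:r1,c0:c1]
    m=cv2.morphologyEx(m,cv2.MORPH_OPEN,np.ones((5,5)))
    k,l,s,c=cv2.connectedComponentsWithStats(m); i=1+np.argmax(s[1:,4]); 
    print(n,cv2.minAreaRect((W[l==i][:,:2]*1000).astype(np.float32)),s[i])
s,p,R0=st(); print(R0.as_matrix().round(3))
rows,p1,R1=plan(p,R0,rk(0,-42,0)*0+rk(0,-.042,.12),toolR([0,0,-1],rx),claw=1)
show(rows); print(p1)
E
```

```text
shelf ((554.8809204101562, 3.9970703125), (170.26495361328125, 360.8143615722656), 87.0549545288086) [ 237  178   64  122 6430]
slab ((518.6686401367188, -334.3414306640625), (330.56170654296875, 320.8512268066406), 63.293819427490234) [  311   183   141   141 11499]
[[-0.9    0.436  0.   ]
 [ 0.436  0.9    0.   ]
 [-0.     0.    -1.   ]]
[[[-30.2,-14.6,9.7],[0.0,-0.0,3.6],1],[[-31.1,-12.6,9.7],[0.0,-0.0,3.7],1],[[-31.9,-10.6,9.7],[0.0,-0.0,3.6],1],[[-32.4,-8.6,9.8],[0.0,-0.0,3.6],1],[[-33.0,-6.5,9.7],[0.0,-0.0,3.7],1],[[-33.2,-4.4,9.7],[0.0,-0.0,3.6],1],[[-33.5,-2.3,9.7],[0.0,-0.0,3.6],1],[[-33.6,-0.2,9.7],[0.0,-0.0,3.7],1]]
[[[-33.5,2.0,9.7],[0.0,-0.0,3.6],1],[[-33.3,4.1,9.8],[0.0,-0.0,3.6],1],[[-33.0,6.2,9.7],[0.0,-0.0,3.6],1],[[-32.6,8.2,9.7],[0.0,-0.0,3.7],1]]
[0.5337942  0.2696572  0.11999874]
```

Request:
arm_command(
  motion=[
    [[-30.2, -14.6, 9.7], [0, 0, 3.6], 1],
    [[-31.1, -12.6, 9.7], [0, 0, 3.7], 1],
    [[-31.9, -10.6, 9.7], [0, 0, 3.6], 1],
    [[-32.4, -8.6, 9.8], [0, 0, 3.6], 1],
    [[-33, -6.5, 9.7], [0, 0, 3.7], 1],
    [[-33.2, -4.4, 9.7], [0, 0, 3.6], 1],
    [[-33.5, -2.3, 9.7], [0, 0, 3.6], 1],
    [[-33.6, -0.2, 9.7], [0, 0, 3.7], 1],
  ],
  force=40,
)

```text
time: 1.57
position: [0.4511, 0.3734, 0.1587]
tool_rot: [1.453, 2.785, 0.001]
ft_force: [0.3, 0.5, -0.3]
grip_width: 0.478
```

Request:
arm_command(
  motion=[
    [[-33.5, 2, 9.7], [0, 0, 3.6], 1],
    [[-33.3, 4.1, 9.8], [0, 0, 3.6], 1],
    [[-33, 6.2, 9.7], [0, 0, 3.6], 1],
    [[-32.6, 8.2, 9.7], [0, 0, 3.7], 1],
    [[0, 0, 0], [0, 0, 0], 1],
    [[0, 0, 0], [0, 0, 0], 1],
  ],
)

```text
time: 2.07
position: [0.535, 0.2666, 0.1193]
tool_rot: [1.795, 2.577, -0.002]
ft_force: [0.2, -0.4, 0.0]
grip_width: 0.042
```

Request:
arm_command(
  motion=[
    [[0, 0, 20], [0, 0, 0], 1],
    [[0, 0, 0], [0, 0, 0], 1],
    [[0, 0, 0], [0, 0, 0], 1],
  ],
)

```text
time: 2.32
position: [0.5322, 0.2707, 0.0994]
tool_rot: [-1.785, -2.583, 0.003]
ft_force: [0.1, -0.0, 0.4]
grip_width: 0.007
```

Run:
```python
from h import *
s,p,R0=st(); print(s['joint_positions'].round(3),p,R0.as_matrix().round(3).tolist(),s['ft_force'],s['grip_width'])
d=p-rk(0,0,0); print('rack coords',d@rx,d@ry,d[2])
im,d,W=snap('side','s1.png'); im,d,W=snap('top','t1.png')
```

```text
[-0.707  0.315  0.228  1.753 -0.08   1.084 -0.091] [0.53220345 0.2707169  0.09937534] [[-0.354, 0.935, -0.002], [0.935, 0.354, -0.0], [0.0, -0.002, -1.0]] [ 0.05413782 -0.00617025  0.43929982] 0.006509108884120642
rack coords -0.0011103726725027738 -0.04048078549640348 0.09937533705223456
```

View pics/s1.png

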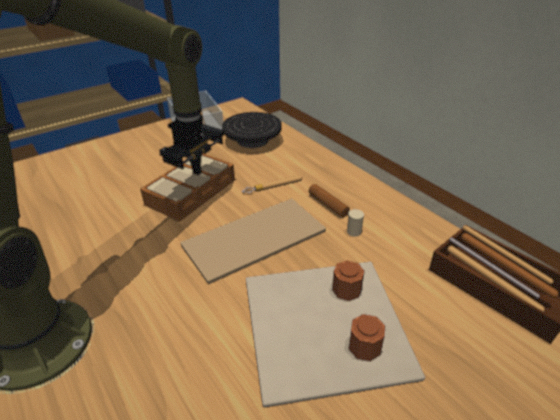

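Request:
arm_command(
  motion=[
    [[-2, 0, 18], [0, 0, 0], 1],
    [[0, 0, 6], [0, 0, 0], 1],
    [[0, 0, 6], [0, 0, 0], 1],
    [[0, 0, 6], [0, 0, 0], 1],
    [[0, 0, 6], [0, 0, 0], 1],
    [[0, 0, 5], [0, 0, 0], 1],
    [[0, 0, 4], [0, 0, 0], 1],
    [[0, 0, 3], [0, 0, 0], 1],
  ],
)

```text
time: 3.08
position: [0.5344, 0.2677, 0.0455]
tool_rot: [-1.789, -2.582, 0.0]
ft_force: [0.4, -0.0, -0.2]
grip_width: 0.004
```

Run:
```python
from h import *
im,d,W=snap('side'); cv2.imwrite('pics/s2.png',cv2.resize(im[110:240,110:270],None,fx=4,fy=4))
```

```text
(no output)
```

View pics/s2.png

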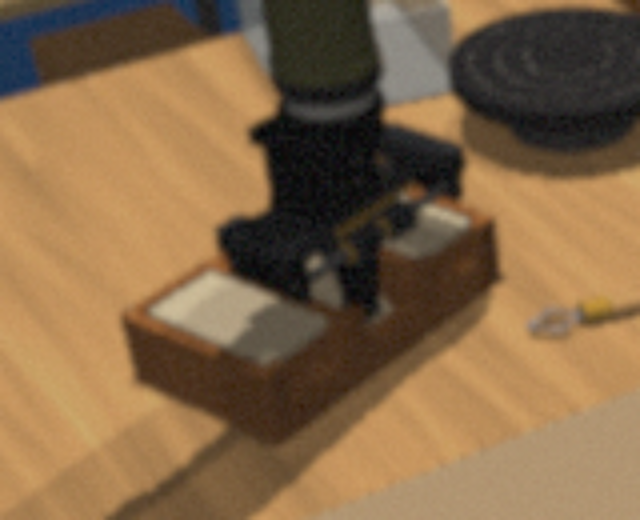

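Request:
arm_command(
  motion=[
    [[0, 0, 3], [0, 0, 0], 1],
    [[0, 0, 2], [0, 0, 0], 1],
    [[0, 0, 0], [0, 0, 0], 1],
    [[0, 0, -10], [0, 0, 0], 1],
    [[0, 0, -30], [0, 0, 0], 1],
    [[0, 0, -35], [0, 0, 0], 1],
    [[-20, 0, -35], [0, 0, 0], 0],
    [[-38, 0, -10], [0, 0, 0], 0],
  ],
)

```text
time: 3.8
position: [0.5558, 0.2204, 0.1677]
tool_rot: [1.776, 2.59, 0.017]
ft_force: [1.4, 1.6, 0.9]
grip_width: 0.089
```

Request:
arm_command(
  motion=[
    [[-38, 0, 0], [0, 0, 0], 0],
    [[-38, 0, 0], [0, 0, 0], 0],
    [[-38, 0, 0], [0, 0, 0], 0],
    [[0, 0, 0], [0, 0, 0], 0],
  ],
)

```text
time: 4.13
position: [0.5976, 0.0958, 0.1625]
tool_rot: [1.801, 2.567, -0.004]
ft_force: [0.6, -2.2, 0.0]
grip_width: 0.374
```

Run:
```python
from h import *
im,d,W=snap('side'); a=cv2.resize(im[110:240,110:270],None,fx=3,fy=3)
im,d,W=snap('top'); b=cv2.resize(im[185:315,110:220],None,fx=3,fy=3)
cv2.imwrite('pics/s3.png',np.hstack([a,b]))
# tile in rack frame: points in bay with |x|<32
P=W[185:315,110:220].reshape(-1,3); P=P[np.isfinite(P).all(1)]
q=P-rk(0,0,0); X=q@rx;Y=q@ry;Zz=q[:,2]
m=(abs(X)<.025)&(abs(Y)<.07)
for lo in np.arange(-.06,.07,.01):
    k=m&(Y>=lo)&(Y<lo+.01)
    if k.sum(): print(round(lo+.005,3),k.sum(),np.median(Zz[k]).round(4))
k=m&(Y>-.03)&(Y<.035); c=np.polyfit(Y[k],Zz[k],1); print('slope deg',np.degrees(np.arctan(c[0])),c)
k=(Zz>.07)&(Y>0)&(abs(Y)<.07)&(abs(X)<.06); print('x range',X[k].min(),X[k].max(),Y[k].max(),Zz[k].max(),k.sum())
s=ctrl.get_state(); print(s['joint_positions'].round(3),s['position'])
```

```text
-0.055 34 0.0256
-0.045 59 0.0143
-0.035 66 0.0258
-0.025 76 0.0377
-0.015 73 0.0506
-0.005 70 0.0616
0.005 72 0.0747
0.015 76 0.0852
0.025 82 0.0971
0.035 29 0.1005
0.045 13 0.0557
0.055 56 0.0547
0.065 70 0.0605
slope deg 49.30184405243991 [1.16268295 0.06741545]
x range -0.033964098231854166 0.04979534777075761 0.0361330521254638 0.11075983035610365 319
[-0.5    0.276  0.336  1.678 -0.096  1.203  0.213] [0.59553007 0.10422454 0.16182662]
```

View pics/s3.png

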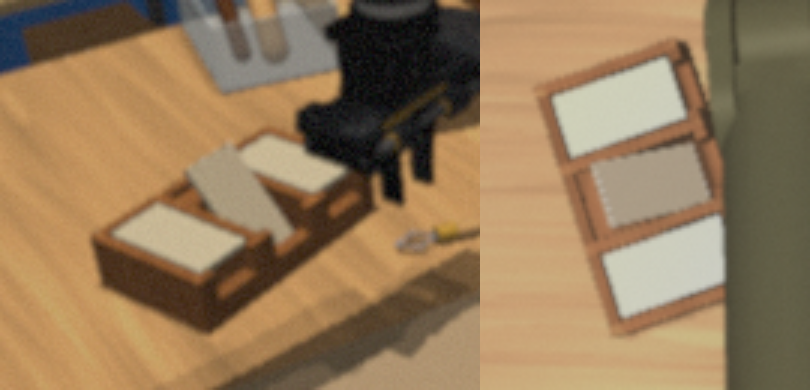

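```bash
cat > fk.py <<'E'
from h import *
from scipy.optimize import least_squares
import itertools,json
def fk(q,prm):
    sg=prm['sg']; L=prm['L']  # d1,a1x, d3, a3, d5, a5, d7, yaw0, yaw7
    T=np.eye(4)
    def mul(T,Rr,t): M=np.eye(4); M[:3,:3]=Rr.as_matrix(); M[:3,3]=t; return T@M
    T=mul(T,R.from_euler('z',sg[0]*q[0]+L[7]),[0,0,0]); T=mul(T,R.from_euler('y',q[1]),[0,0,0]) if False else T@_m(R.from_euler('y',q[1]),[L[1],0,L[0]])
    T=T@_m(R.from_euler('z',sg[1]*q[2]),[0,0,0]); T=T@_m(R.from_euler('y',q[3]),[L[3],0,L[2]])
    T=T@_m(R.from_euler('z',sg[2]*q[4]),[-L[3]*L[9],0,0]); T=T@_m(R.from_euler('y',q[5]),[L[5],0,L[4]])
    T=T@_m(R.from_euler('z',sg[3]*q[6]+L[8]),[0,0,L[6]])
    return T
def _m(Rr,t): M=np.eye(4); M[:3,:3]=Rr.as_matrix(); M[:3,3]=t; return M
E
python3 - <<'E'
from fk import *
s=ctrl.get_state()
S=[([-1.10589751,.32096771,-.0701309,1.45050907,.02261106,1.37078501,-.05685136],[.28321174,.58507869,.2366032],[7.01964470e-01,3.06209185e+00,1.66709159e-04]),
([-0.707,0.315,0.228,1.753,-0.08,1.084,-0.091],[.5322,.2707,.0994],R.from_matrix([[-0.354,0.935,-0.002],[0.935,0.354,0],[0,-.002,-1]]).as_rotvec()),
(s['joint_positions'],s['position'],s['tool_rot'])]
np.save('/tmp/S.npy',np.array([np.r_[a,b,c] for a,b,c in S]))
for sg in itertools.product([1,-1],repeat=4):
  def res(L):
    L=np.r_[L,1.]; o=[]
    for q,p,r in S:
        T=fk(q,{'sg':sg,'L':L}); o+=list(T[:3,3]-p)+list(.3*(R.from_matrix(T[:3,:3]).inv()*R.from_rotvec(r)).as_rotvec())
    return np.array(o)
  for y0 in(0,1.57,3.14,-1.57):
    f=least_squares(res,[.3,0,.4,0,.4,0,.2,0.,y0])
    if f.cost<1e-3: print(sg,f.cost,f.x.round(3))
E
```

```text
(-1, -1, -1, -1) 2.904937663425782e-07 [ 0.137  0.01   0.405  0.015  0.507  0.008  0.186 -0.041  1.529]
(-1, -1, -1, -1) 2.9049376633509953e-07 [ 0.137  0.01   0.405  0.015  0.507  0.008  0.186 -0.041  1.529]
(-1, -1, -1, -1) 2.9049376633581315e-07 [ 0.137  0.01   0.405  0.015  0.507  0.008  0.186 -0.041  1.529]
(-1, -1, -1, -1) 2.9049376632717733e-07 [ 0.137  0.01   0.405  0.015  0.507  0.008  0.186 -0.041  1.529]
```

Run:
```python
from fk import *
S=np.load('/tmp/S.npy')
def mk(x,mode):
    if mode==0: return np.r_[x[0],0,x[1],0,x[2],0,x[3],0,np.pi/2,1]
    if mode==1: return np.r_[x[0],0,x[1],x[4],x[2],0,x[3],0,np.pi/2,1]
    if mode==2: return np.r_[x[0],0,x[1],0,x[2],x[4],x[3],0,np.pi/2,1]
for mode in range(3):
  def res(x):
    L=mk(x,mode);o=[]
    for r in S:
        T=fk(r[:7],{'sg':[-1]*4,'L':L}); o+=list(T[:3,3]-r[7:10])+list(.3*(R.from_matrix(T[:3,:3]).inv()*R.from_rotvec(r[10:])).as_rotvec())
    return np.array(o)
  f=least_squares(res,[.3,.4,.4,.2,0]); print(mode,f.cost,f.x.round(4)); print((res(f.x).reshape(-1,6)*1000).round(1).tolist())
```

```text
0 0.0006326986349766782 [-4.7635  0.2792  0.5731 -4.8593  0.    ]
[[-28.6, 11.9, 10.2, 0.0, -0.0, -0.0], [-3.7, 7.5, -7.1, 0.1, -0.0, -0.2], [-3.7, 7.5, -3.1, 0.0, -0.0, -0.0]]
1 0.0006133163869691723 [-3.4726  0.249   0.5537 -3.5771  0.021 ]
[[-30.4, 8.1, 8.1, 0.0, -0.0, -0.0], [-2.2, 8.6, -5.8, 0.1, -0.0, -0.2], [-0.4, 7.2, -2.3, 0.0, -0.0, -0.0]]
2 0.000632508568651207 [-4.5387e+00  2.7930e-01  5.7190e-01 -4.6307e+00 -3.4000e-03]
[[-28.8, 11.5, 10.2, 0.0, -0.0, -0.0], [-3.6, 7.7, -7.1, 0.1, -0.0, -0.2], [-3.4, 7.5, -3.1, 0.0, -0.0, -0.0]]
```

Run:
```python
from h import *
s,p,R0=st()
a=np.radians(49); z=ry*np.sin(a)-np.array([0,0,1])*np.cos(a)
rows,p1,R1=plan(p,R0,rk(0,-.0376,.1265),toolR(z,rx),claw=0)
show(rows);print(p,p1)
```

```text
[[[22.6,-0.1,4.4],[0.0,6.1,-0.0],0],[[22.1,-0.0,6.8],[0.0,6.2,-0.1],0],[[21.1,-0.1,9.1],[0.1,6.1,0.0],0],[[20.1,0.0,11.4],[-0.0,6.1,-0.0],0],[[18.8,-0.0,13.4],[0.0,6.1,-0.1],0],[[17.2,0.0,15.3],[0.0,6.2,0.0],0],[[15.5,0.0,17.0],[0.1,6.1,-0.0],0],[[13.6,0.1,18.7],[-0.0,6.1,-0.1],0]]
[0.59553007 0.10422454 0.16182662] [0.53224228 0.27386041 0.1265149 ]
```

Request:
arm_command(
  motion=[
    [[22.6, 0, 4.4], [0, 6.1, 0], 0],
    [[22.1, 0, 6.8], [0, 6.2, 0], 0],
    [[21.1, 0, 9.1], [0, 6.1, 0], 0],
    [[20.1, 0, 11.4], [0, 6.1, 0], 0],
    [[18.8, 0, 13.4], [0, 6.1, 0], 0],
  ],
)

```text
time: 4.65
position: [0.5549, 0.2157, 0.1405]
tool_rot: [-1.515, -2.195, -0.423]
ft_force: [-0.1, -0.1, -1.3]
grip_width: 0.847
```

```bash
cat > samp.py <<'E'
from fk import *
S=np.load('/tmp/S.npy'); s=ctrl.get_state()
S=np.vstack([S,np.r_[s['joint_positions'],s['position'],s['tool_rot']]]); np.save('/tmp/S.npy',S)
print(s['joint_positions'].round(3),s['position'],s['time'])
E
python3 samp.py
```

```text
[-0.312  0.369  0.24   1.704 -0.629  1.304  0.523] [0.55485855 0.21569787 0.14047555] 4.65
```

Request:
arm_command(
  motion=[
    [[17.2, 0, 15.3], [0, 6.2, 0], 0],
    [[15.5, 0, 17.0], [0, 6.1, 0], 0],
    [[13.6, 0.1, 18.7], [0, 6.1, 0], 0],
    [[0, 0, 0], [0, 0, 0], 0],
    [[0, 0, 0], [0, 0, 0], 0],
  ],
)

```text
time: 5.07
position: [0.5301, 0.277, 0.1245]
tool_rot: [-1.347, -1.946, -0.61]
ft_force: [1.2, 0.3, -0.2]
grip_width: 0.997
```

```bash
python3 samp.py
cat > fit.py <<'E'
from fk import *
S=np.load('/tmp/S.npy')
def fk2(q,x):
    e=R.from_euler
    T=_mm(e('z',-q[0]),[0,0,0])@_mm(e('y',q[1]),[0,x[4],x[0]])@_mm(e('z',-q[2]),[0,0,0])@_mm(e('y',q[3]),[0,x[5],x[1]])
    return T@_mm(e('z',-q[4]),[0,0,0])@_mm(e('y',q[5]),[0,x[6],x[2]])@_mm(e('z',-q[6]+np.pi/2),[0,0,x[3]])
from fk import _m as _mm
def res(x):
    o=[]
    for r in S:
        T=fk2(r[:7],x); o+=list(T[:3,3]-r[7:10])+list(.3*(R.from_matrix(T[:3,:3]).inv()*R.from_rotvec(r[10:])).as_rotvec())
    return np.array(o)
if __name__=='__main__':
  f=least_squares(res,[.3,.4,.4,.2,0,0,0]); print(f.cost,f.x.round(4)); print((res(f.x).reshape(-1,6)*1000).round(1).tolist()); np.save('/tmp/x.npy',f.x)
E
python3 fit.py
```

```text
[-0.216  0.479  0.161  1.742 -0.9    1.381  0.694] [0.53005519 0.27699616 0.12454617] 5.0667
6.631524057043167e-08 [ 2.498e-01  4.674e-01  5.132e-01  3.547e-01 -1.540e-02 -1.090e-02
 -2.000e-04]
[[-0.1, 0.0, -0.1, 0.0, -0.0, -0.0], [0.2, 0.0, 0.2, 0.1, -0.0, -0.2], [-0.0, 0.0, -0.1, 0.0, -0.0, -0.0], [-0.0, -0.0, -0.0, -0.0, -0.0, -0.0], [-0.0, -0.0, 0.0, 0.0, -0.0, 0.0]]
```

Run:
```python
from h import *
s,p,R0=st()
a=np.radians(49); z=ry*np.sin(a)-np.array([0,0,1])*np.cos(a)
d=p-rk(0,0,0);print(d@rx,d@ry,d[2])
rows,p1,R1=plan(p,R0,rk(0,.0077,.0871),toolR(z,rx),claw=0,vm=20)
show(rows);print(p,p1)
```

```text
-0.0009119729769884328 -0.03384717910438235 0.12454616999983485
[[[-0.3,0.4,18.6],[-0.1,0.0,-0.0],0],[[-0.3,0.3,18.7],[-0.0,0.0,-0.1],0],[[-0.4,0.3,18.6],[-0.1,0.0,0.0],0]]
[0.53005519 0.27699616 0.12454617] [0.51627037 0.31615439 0.08708376]
```

Request:
arm_command(
  motion=[
    [[0, 0.5, 18], [0, 0, 0], 0],
    [[0, 0.5, 18], [0, 0, 0], 0],
    [[0, 0, 15], [0, 0, 0], 0],
    [[0, 0, 0], [0, 0, 0], 0],
    [[0, 0, 0], [0, 0, 0], 0],
  ],
)

```text
time: 5.48
position: [0.5184, 0.3136, 0.093]
tool_rot: [-1.346, -1.949, -0.614]
ft_force: [-0.5, 0.6, 0.0]
grip_width: 1.001
```

Run:
```python
from h import *
s,p,R0=st()
a=np.radians(49); z=ry*np.sin(a)-np.array([0,0,1])*np.cos(a)
d=p-rk(0,0,0);print(d@rx,d@ry,d[2])
rows,p1,R1=plan(p,R0,rk(0,.0077,.0871),toolR(z,rx),claw=0,vm=20)
show(rows)
im,d,W=snap('side'); a=cv2.resize(im[110:240,110:270],None,fx=4,fy=4); cv2.imwrite('pics/s4.png',a)
```

```text
0.00104454547476065 0.004565500082225134 0.09303406844701531
[[[-2.4,-1.0,6.3],[-0.1,0.0,0.1],0]]
```

View pics/s4.png

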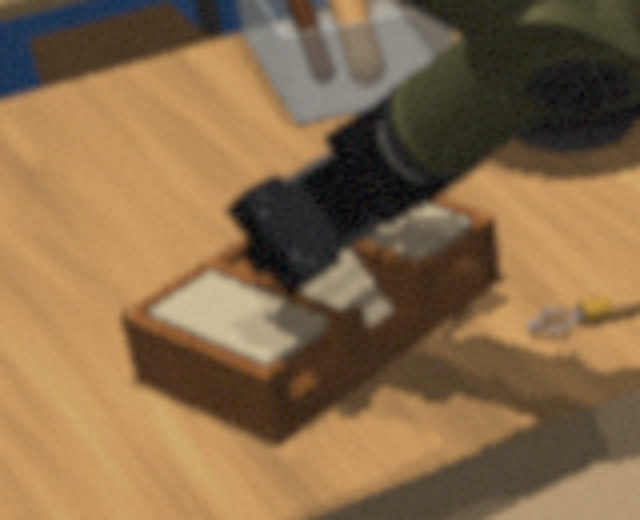

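Request:
arm_command(
  motion=[
    [[-1, -1, 6], [0, 0, 0], 0],
    [[0, 0, 0], [0, 0, 0], 0],
    [[0, 0, 0], [0, 0, 0], 1],
    [[0, 0, 0], [0, 0, 0], 1],
    [[0, 0, 0], [0, 0, 0], 1],
    [[0, 0, 0], [0, 0, 0], 1],
  ],
  force=45,
)

```text
time: 6.03
position: [0.5168, 0.3157, 0.0877]
tool_rot: [-1.349, -1.946, -0.615]
ft_force: [0.1, -0.0, 0.3]
grip_width: 0.786
```

Request:
arm_command(
  motion=[
    [[0, 0, 0], [0, 0, 0], 1],
    [[0, 0, 0], [0, 0, 0], 1],
    [[0, 0, 0], [0, 0, 0], 1],
  ],
)

```text
time: 6.28
position: [0.5167, 0.3158, 0.0876]
tool_rot: [-1.349, -1.946, -0.615]
ft_force: [-0.0, -0.4, 1.0]
grip_width: 0.724
```

Request:
arm_command(
  motion=[
    [[5, 0, 0], [0, 0, 0], 1],
    [[15, 0, 0], [0, 0, 0], 1],
    [[25, 0, 0], [0, 0, 0], 1],
    [[30, 0, 0], [0, 0, 0], 1],
    [[30, 0, 0], [0, 0, 0], 1],
    [[20, 0, -10], [0, 0, 0], 1],
    [[0, 0, 0], [0, 0, 0], 1],
  ],
)

```text
time: 6.87
position: [0.4895, 0.3903, 0.1952]
tool_rot: [-1.338, -1.951, -0.622]
ft_force: [0.3, 1.1, -1.8]
grip_width: 0.724
```

```bash
cat >> h.py <<'E'
SH=np.array([.555,.004,0]); SY=np.radians(-2.95)
sx=np.array([np.cos(SY),np.sin(SY),0]); sy=np.array([-np.sin(SY),np.cos(SY),0])
def sh(x,y,z): return SH+sx*x+sy*y+np.array([0,0,z])
E
python3 - <<'E'
from h import *
s,p,R0=st(); print(p,s['grip_width'],s['ft_force'])
im,d,W=snap('side'); a=cv2.resize(im[60:240,60:300],None,fx=3,fy=3); cv2.imwrite('pics/s5.png',a)
im,d,W=snap('top'); cv2.imwrite('pics/t5.png',cv2.resize(im[140:320,110:330],None,fx=3,fy=3))
rows,p1,R1=plan(p,R0,sh(.08,.026,.08),toolR([0,0,-1],sx),claw=1,vm=35)
show(rows);print(p,p1)
E
```

```text
[0.48946274 0.39030128 0.1952407 ] 0.7241087274315934 [ 0.25317812  1.08543966 -1.75664809]
[[[-28.7,0.5,-18.5],[-0.8,-4.0,1.9],1],[[-29.8,1.7,-16.5],[-0.8,-4.1,1.9],1],[[-30.9,3.0,-14.2],[-0.9,-4.0,1.8],1],[[-31.6,4.1,-12.0],[-0.8,-4.1,1.9],1],[[-32.3,5.4,-9.7],[-0.8,-4.0,1.9],1],[[-32.7,6.5,-7.3],[-0.8,-4.1,1.9],1],[[-32.9,7.8,-4.8],[-0.8,-4.0,1.9],1],[[-32.8,8.8,-2.4],[-0.8,-4.1,1.8],1]]
[[[-32.7,9.9,-0.0],[-0.9,-4.0,1.9],1],[[-32.2,11.0,2.5],[-0.8,-4.1,1.9],1],[[-31.6,12.0,4.9],[-0.8,-4.0,1.9],1],[[-30.7,12.9,7.2],[-0.8,-4.1,1.8],1]]
[0.48946274 0.39030128 0.1952407 ] [0.63623685 0.02585626 0.0800384 ]
```

View pics/s5.png

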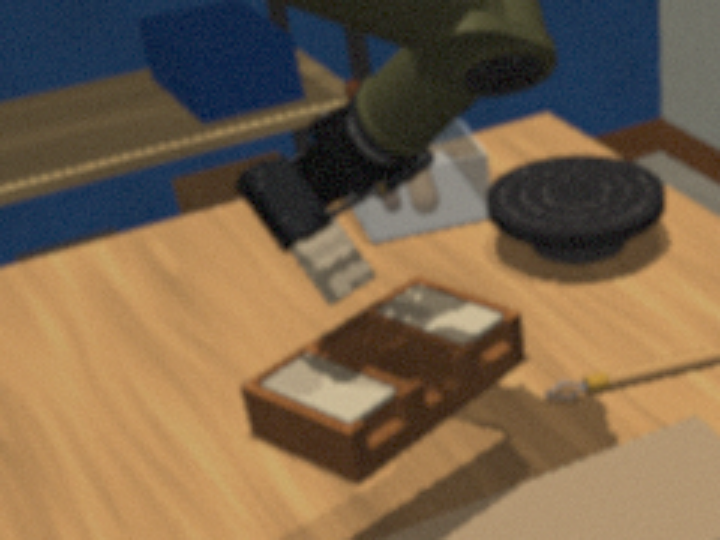

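Request:
arm_command(
  motion=[
    [[-28.7, 0.5, -18.5], [-0.8, -4.0, 1.9], 1],
    [[-29.8, 1.7, -16.5], [-0.8, -4.1, 1.9], 1],
    [[-30.9, 3.0, -14.2], [-0.9, -4.0, 1.8], 1],
    [[-31.6, 4.1, -12.0], [-0.8, -4.1, 1.9], 1],
    [[-32.3, 5.4, -9.7], [-0.8, -4.0, 1.9], 1],
    [[-32.7, 6.5, -7.3], [-0.8, -4.1, 1.9], 1],
    [[-32.9, 7.8, -4.8], [-0.8, -4.0, 1.9], 1],
    [[-32.8, 8.8, -2.4], [-0.8, -4.1, 1.8], 1],
  ],
)

```text
time: 7.63
position: [0.586, 0.1388, 0.1109]
tool_rot: [-1.976, -2.121, -0.223]
ft_force: [0.2, 0.7, -1.1]
grip_width: 0.727
```

Request:
arm_command(
  motion=[
    [[-32.7, 9.9, 0], [-0.9, -4.0, 1.9], 1],
    [[-32.2, 11.0, 2.5], [-0.8, -4.1, 1.9], 1],
    [[-31.6, 12.0, 4.9], [-0.8, -4.0, 1.9], 1],
    [[-30.7, 12.9, 7.2], [-0.8, -4.1, 1.8], 1],
    [[0, 0, 0], [0, 0, 0], 1],
    [[0, 0, 0], [0, 0, 0], 1],
    [[0, 0, 0], [0, 0, 0], 1],
  ],
)

```text
time: 8.22
position: [0.6332, 0.0201, 0.0734]
tool_rot: [-2.282, -2.156, 0.017]
ft_force: [-0.9, 0.4, -1.6]
grip_width: 0.731
```

Run:
```python
from h import *
s,p,R0=st(); print(p,s['grip_width'],s['ft_force'],s['joint_positions'].round(2))
im,d,W=snap('side','s6.png')
rows,p1,R1=plan(p,R0,sh(.08,.026,.0330),toolR([0,0,-1],sx),claw=1,vm=12)
show(rows);print(p,p1,R0.as_matrix().round(3))
```

```text
[0.63323914 0.02007045 0.07344537] 0.731054657967182 [-0.94690954  0.44622592 -1.60513689] [-0.42  0.44  0.43  1.68 -0.2   1.08  0.02]
[[[1.5,0.8,10.1],[-0.1,0.1,-0.1],1],[[1.6,0.7,10.1],[-0.2,0.1,-0.0],1],[[1.5,0.7,10.1],[-0.1,0.1,-0.1],1],[[1.5,0.7,10.1],[-0.1,0.0,-0.1],1]]
[0.63323914 0.02007045 0.07344537] [0.6362404  0.02587413 0.03300894] [[ 0.056  0.998 -0.009]
 [ 0.998 -0.056 -0.006]
 [-0.006 -0.009 -1.   ]]
```

View pics/s6.png

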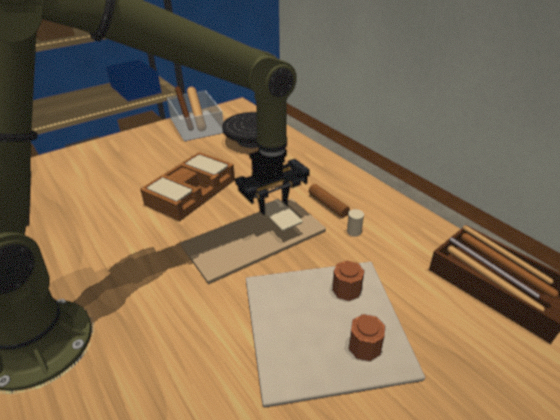

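Request:
arm_command(
  motion=[
    [[1.5, 0.8, 10], [-0.1, 0, 0], 1],
    [[1.5, 0.7, 10], [-0.2, 0.1, 0], 1],
    [[1.5, 0.7, 10], [-0.1, 0.1, -0.1], 1],
    [[1.5, 0.7, 8], [-0.1, 0, -0.1], 1],
    [[0, 0, 0], [0, 0, 0], 1],
    [[0, 0, 0], [0, 0, 0], 1],
  ],
)

```text
time: 8.77
position: [0.6367, 0.0255, 0.0355]
tool_rot: [2.277, 2.16, -0.004]
ft_force: [-0.0, -0.0, -0.5]
grip_width: 0.727
```

Now lower in 1.5 mm steps and watch force.

Request:
arm_command(
  motion=[
    [[0, 0, 1.5], [0, 0, 0], 1],
    [[0, 0, 1], [0, 0, 0], 1],
    [[0, 0, 0], [0, 0, 0], 1],
  ],
)

```text
time: 9.02
position: [0.6377, 0.0252, 0.0344]
tool_rot: [2.276, 2.159, -0.001]
ft_force: [-0.4, 0.1, -1.2]
grip_width: 0.727
```

Request:
arm_command(
  motion=[
    [[0, 0, 1.5], [0, 0, 0], 1],
    [[0, 0, 0], [0, 0, 0], 1],
  ],
)

```text
time: 9.18
position: [0.6375, 0.0252, 0.0327]
tool_rot: [2.276, 2.159, -0.001]
ft_force: [-0.3, -0.5, -0.7]
grip_width: 0.728
```

Run:
```python
from h import *
s,p,R0=st(); print(p,s['grip_width'],s['ft_force'],s['torque'],R0.as_matrix().round(3).tolist())
im,d,W=snap('side'); cv2.imwrite('pics/s7.png',cv2.resize(im[150:280,170:340],None,fx=4,fy=4))
```

```text
[0.63750205 0.02522365 0.03266545] 0.7275979699257406 [-0.29746329 -0.45673097 -0.69291455] [-0.03351583  0.07020765 -0.06132629] [[0.053, 0.999, 0.003], [0.999, -0.053, -0.004], [-0.003, 0.003, -1.0]]
```

View pics/s7.png

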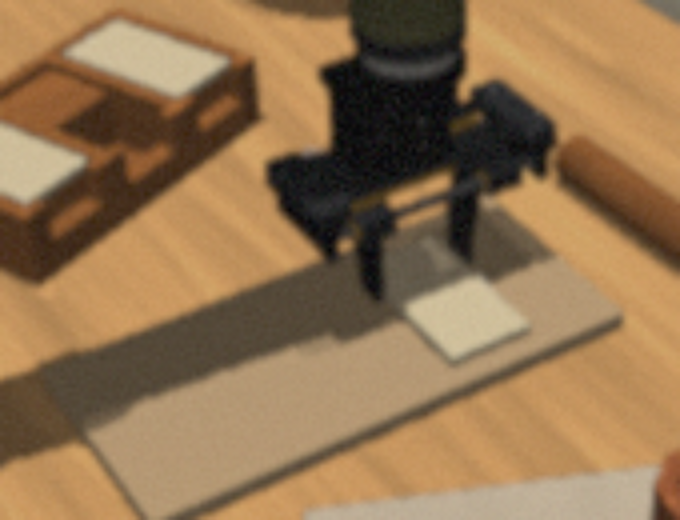

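Very near the shelf. Two more mm, then release and retreat.

Request:
arm_command(
  motion=[
    [[0, 0, 1.5], [0, 0, 0], 1],
    [[0, 0, 0], [0, 0, 0], 1],
  ],
)

```text
time: 9.4
position: [0.6377, 0.0253, 0.0312]
tool_rot: [2.276, 2.159, -0.001]
ft_force: [1.2, -0.1, -0.5]
grip_width: 0.73
```

Request:
arm_command(
  motion=[
    [[0, 0, 1], [0, 0, 0], 1],
    [[0, 0, 0], [0, 0, 0], 1],
  ],
)

```text
time: 9.57
position: [0.6377, 0.0253, 0.0305]
tool_rot: [2.276, 2.159, -0.001]
ft_force: [-0.5, -0.0, 1.2]
grip_width: 0.727
```

Request:
arm_command(
  motion=[
    [[0, 0, 0], [0, 0, 0], 0.15],
    [[0, 0, 0], [0, 0, 0], 0.1],
    [[0, 0, 0], [0, 0, 0], 0],
    [[0, 0, 0], [0, 0, 0], 0],
    [[0, 0, -15], [0, 0, 0], 0],
    [[0, 0, -35], [0, 0, 0], 0],
    [[0, 0, -38], [0, 0, 0], 0],
  ],
)

```text
time: 10.15
position: [0.6353, 0.0254, 0.1168]
tool_rot: [2.278, 2.161, -0.008]
ft_force: [0.9, 0.2, 0.0]
grip_width: 0.995
```

Run:
```python
from h import *
s,p,R0=st(); print(p,s['grip_width'])
rows,p1,R1=plan(p,R0,rk(-.082,-.0425,.10),toolR([0,0,-1],rx),claw=1)
show(rows);print(p,p1)
```

```text
[0.63528033 0.02541053 0.11675002] 0.9954734464216437
[[[25.7,-23.6,2.0],[-0.0,0.0,-3.0],1],[[26.8,-22.3,2.1],[-0.1,0.1,-2.9],1],[[28.0,-20.9,2.0],[0.0,-0.0,-3.0],1],[[29.0,-19.4,2.0],[-0.0,0.0,-2.9],1],[[30.0,-17.9,2.1],[-0.0,0.1,-3.0],1],[[30.8,-16.3,2.1],[-0.1,-0.0,-2.9],1],[[31.6,-14.7,2.0],[0.0,0.0,-3.0],1],[[32.4,-13.1,2.1],[-0.0,0.1,-2.9],1]]
[0.63528033 0.02541053 0.11675002] [0.45717016 0.24035259 0.09999389]
```

Request:
arm_command(
  motion=[
    [[25.7, -23.6, 0], [0, 0, -3.0], 1],
    [[26.8, -22.3, 0], [0, 0, -2.9], 1],
    [[28.0, -20.9, 2.0], [0, 0, -3.0], 1],
    [[29.0, -19.4, 2.0], [0, 0, -2.9], 1],
    [[30.0, -17.9, 2.1], [0, 0, -3.0], 1],
    [[30.8, -16.3, 2.1], [0, 0, -2.9], 1],
    [[31.6, -14.7, 2.0], [0, 0, -3.0], 1],
    [[32.4, -13.1, 2.1], [0, 0, -2.9], 1],
  ],
)

```text
time: 10.82
position: [0.458, 0.2415, 0.1048]
tool_rot: [1.784, 2.581, -0.002]
ft_force: [-0.1, 0.4, 0.3]
grip_width: 0.479
```

Request:
arm_command(
  motion=[
    [[0, 0, 0], [0, 0, 0], 1],
    [[0, 0, 0], [0, 0, 0], 1],
    [[0, 0, 0], [0, 0, 0], 1],
    [[0, 0, 0], [0, 0, 0], 1],
  ],
)

```text
time: 11.15
position: [0.4603, 0.2391, 0.1048]
tool_rot: [1.79, 2.576, -0.002]
ft_force: [-0.0, 0.2, 0.4]
grip_width: 0.177
```

Run:
```python
from h import *
s,p,R0=st(); print(p,s['grip_width'])
rows,p1,R1=plan(p,R0,rk(-.082,-.0425,.08),toolR([0,0,-1],rx),claw=1)
show(rows);print(p,p1,R0.as_matrix().round(3)[:,2])
```

```text
[0.46028092 0.23909556 0.1047948 ] 0.17692468093183078
[[[2.4,-2.5,24.8],[0.1,0.3,-0.2],1]]
[0.46028092 0.23909556 0.1047948 ] [0.45717823 0.24037238 0.07997962] [ 0.003 -0.004 -1.   ]
```

Request:
arm_command(
  motion=[
    [[2.4, -2.5, 12], [0, 0, 0], 1],
    [[0, 0, 12], [0, 0, 0], 1],
    [[0, 0, 2], [0, 0, 0], 1],
    [[0, 0, 6], [0, 0, 0], 1],
    [[0, 0, 6], [0, 0, 0], 1],
    [[0, 0, 6], [0, 0, 0], 1],
    [[0, 0, 6], [0, 0, 0], 1],
    [[0, 0, 5], [0, 0, 0], 1],
  ],
)

```text
time: 11.82
position: [0.4561, 0.2415, 0.0489]
tool_rot: [1.787, 2.579, -0.003]
ft_force: [-0.6, -0.2, 0.2]
grip_width: 0.007
```

Request:
arm_command(
  motion=[
    [[0, 0, 4], [0, 0, 0], 1],
    [[0, 0, 3], [0, 0, 0], 1],
    [[0, 0, 2], [0, 0, 0], 1],
    [[0, 0, 0], [0, 0, 0], 1],
  ],
)

```text
time: 12.15
position: [0.4576, 0.2406, 0.0424]
tool_rot: [1.787, 2.577, -0.002]
ft_force: [-2.1, -6.7, 12.1]
grip_width: 0.007
```

Request:
arm_command(
  motion=[
    [[0, 0, -10], [0, 0, 0], 1],
    [[0, 0, -30], [0, 0, 0], 1],
    [[0, 0, -35], [0, 0, 0], 1],
    [[-20, 0, -25], [0, 0, 0], 0],
    [[-35, 0, 0], [0, 0, 0], 0],
    [[-38, 0, 0], [0, 0, 0], 0],
    [[-38, 0, 0], [0, 0, 0], 0],
    [[-20, 0, 0], [0, 0, 0], 0],
  ],
)

```text
time: 12.82
position: [0.5104, 0.0959, 0.1421]
tool_rot: [1.791, 2.573, -0.002]
ft_force: [-0.3, -0.1, 0.1]
grip_width: 0.297
```

```bash
cat > tile.py <<'E'
from h import *
im,d,W=snap('side'); a=cv2.resize(im[110:240,110:270],None,fx=3,fy=3)
im,d,W=snap('top'); b=cv2.resize(im[185:315,110:220],None,fx=3,fy=3)
cv2.imwrite('pics/s8.png',np.hstack([a,b]))
P=W[185:315,110:220].reshape(-1,3); P=P[np.isfinite(P).all(1)]
q=P-rk(-.082,0,0); X=q@rx;Y=q@ry;Zz=q[:,2]
m=(abs(X)<.025)&(abs(Y)<.07)
k=m&(Y>-.03)&(Y<.03); c=np.polyfit(Y[k],Zz[k],1); print('slope deg',np.degrees(np.arctan(c[0])),c)
k=m&(Zz>.07); print('x',X[k].min(),X[k].max(),'ymax',Y[k].max(),'zmax',Zz[k].max(),k.sum())
k=(Zz>.07)&(Y>0)&(Y<.04)&(abs(X)<.045); print(np.percentile(X[k],[1,99]))
s,p,R0=st()
a=np.radians(49); z=ry*np.sin(a)-np.array([0,0,1])*np.cos(a)
rows,p1,R1=plan(p,R0,rk(-.082,-.0376,.1265),toolR(z,rx),claw=0)
show(rows);print(p,p1)
E
python3 tile.py
```

```text
slope deg 49.8832589354762 [1.18683418 0.06776776]
x -0.024683413045975076 0.024965177880814343 ymax 0.0359435513674563 zmax 0.10821685277994586 251
[-0.03330652  0.03015093]
[[[19.9,-0.0,1.8],[0.0,6.2,-0.0],0],[[19.5,-0.1,3.9],[0.1,6.1,-0.1],0],[[19.1,0.0,6.0],[0.0,6.2,-0.0],0],[[18.2,0.1,8.0],[0.1,6.2,-0.1],0],[[17.3,0.0,10.0],[-0.0,6.1,-0.0],0],[[16.2,0.1,11.7],[0.0,6.2,-0.1],0],[[14.8,0.1,13.4],[0.1,6.2,-0.0],0],[[13.2,0.1,14.9],[0.0,6.1,-0.1],0]]
[0.5104052  0.09586116 0.14181724] [0.45550888 0.24494153 0.12647722]
```

View pics/s8.png

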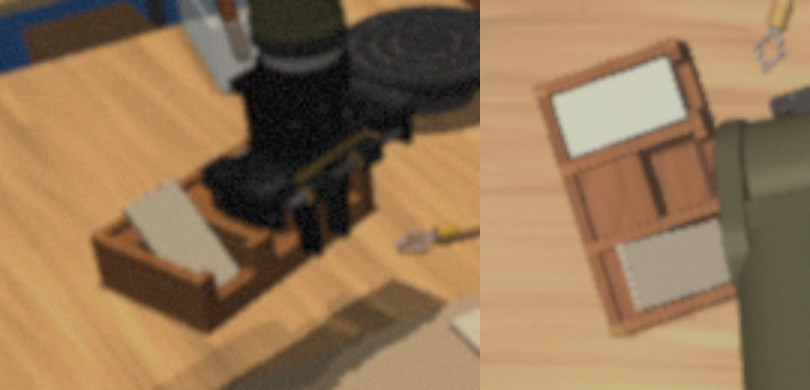

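Tile A is tipped up just like the first (slope 49.9°). Go to pregrasp.

Request:
arm_command(
  motion=[
    [[19.9, 0, 1.8], [0, 6.2, 0], 0],
    [[19.5, -0.1, 3.9], [0, 6.1, 0], 0],
    [[19.1, 0, 6.0], [0, 6.2, 0], 0],
    [[18.2, 0, 8.0], [0, 6.2, 0], 0],
    [[17.3, 0, 10.0], [0, 6.1, 0], 0],
    [[16.2, 0, 11.7], [0, 6.2, 0], 0],
    [[14.8, 0, 13.4], [0, 6.2, 0], 0],
    [[13.2, 0, 14.9], [0, 6.1, 0], 0],
  ],
)

```text
time: 13.58
position: [0.4533, 0.2509, 0.1271]
tool_rot: [-1.344, -1.943, -0.621]
ft_force: [-1.2, -0.3, 0.6]
grip_width: 0.963
```

Request:
arm_command(
  motion=[
    [[0, 0, 0], [0, 0, 0], 0],
    [[0, 0, 0], [0, 0, 0], 0],
    [[0, 0, 0], [0, 0, 0], 0],
  ],
)

```text
time: 13.83
position: [0.4534, 0.2495, 0.1266]
tool_rot: [-1.348, -1.949, -0.615]
ft_force: [0.4, -0.4, 0.7]
grip_width: 0.998
```

```bash
cat > gr.py <<'E'
from h import *
s,p,R0=st()
a=np.radians(49); z=ry*np.sin(a)-np.array([0,0,1])*np.cos(a)
d=p-rk(-.082,0,0);print(d@rx,d@ry,d[2],s['grip_width'])
rows,p1,R1=plan(p,R0,rk(-.083,.0072,.0877),toolR(z,rx),claw=0,vm=20)
show(rows);print(p,p1)
E
python3 gr.py
```

```text
-0.0003031621099690804 -0.03264969883861192 0.1265981430846044 0.9983715540402802
[[[-1.0,-0.2,18.5],[0.0,0.0,0.0],0],[[-1.1,-0.3,18.6],[0.0,0.1,0.1],0],[[-1.1,-0.2,18.5],[0.0,-0.0,-0.0],0]]
[0.45344686 0.24948026 0.12659814] [0.43882071 0.28652943 0.08766834]
```

Request:
arm_command(
  motion=[
    [[-1, -0.2, 18.5], [0, 0, 0], 0],
    [[-1, -0.2, 18.5], [0, 0, 0], 0],
    [[-1, -0.2, 14], [0, 0, 0], 0],
    [[0, 0, 0], [0, 0, 0], 0],
    [[0, 0, 0], [0, 0, 0], 0],
  ],
)

```text
time: 14.25
position: [0.4395, 0.2839, 0.0911]
tool_rot: [-1.346, -1.948, -0.615]
ft_force: [-1.0, 0.3, -0.7]
grip_width: 1.002
```

```bash
python3 gr.py
```

```text
-0.0012681774362703008 0.0045007020850035065 0.09108734762423752 1.0024894672021336
[[[-0.8,0.3,4.3],[0.0,-0.0,0.1],0]]
[0.43947249 0.28391571 0.09108735] [0.43879741 0.28656999 0.08766404]
```

Request:
arm_command(
  motion=[
    [[-0.5, 0, 4.5], [0, 0, 0], 0],
    [[0, 0, 0], [0, 0, 0], 1],
    [[0, 0, 0], [0, 0, 0], 1],
    [[0, 0, 0], [0, 0, 0], 1],
    [[0, 0, 0], [0, 0, 0], 1],
    [[0, 0, 0], [0, 0, 0], 1],
    [[0, 0, 0], [0, 0, 0], 1],
    [[0, 0, 0], [0, 0, 0], 1],
  ],
  force=45,
)

```text
time: 14.92
position: [0.4389, 0.2861, 0.0872]
tool_rot: [-1.348, -1.946, -0.616]
ft_force: [1.4, -0.4, 0.6]
grip_width: 0.725
```

Request:
arm_command(
  motion=[
    [[5, 0, 0], [0, 0, 0], 1],
    [[15, 0, 0], [0, 0, 0], 1],
    [[25, 0, 0], [0, 0, 0], 1],
    [[30, 0, 0], [0, 0, 0], 1],
    [[30, 0, 0], [0, 0, 0], 1],
    [[20, 0, -10], [0, 0, 0], 1],
    [[0, 0, 0], [0, 0, 0], 1],
  ],
)

```text
time: 15.5
position: [0.4121, 0.3588, 0.1931]
tool_rot: [-1.34, -1.95, -0.622]
ft_force: [0.4, -0.2, -1.1]
grip_width: 0.726
```

Run:
```python
from h import *
s,p,R0=st(); print(p,s['grip_width'],s['ft_force'])
im,d,W=snap('side'); a=cv2.resize(im[60:240,60:300],None,fx=3,fy=3); cv2.imwrite('pics/s9.png',a)
rows,p1,R1=plan(p,R0,sh(-.08,.026,.08),toolR([0,0,-1],sx),claw=1,vm=35)
show(rows);print(p,p1)
```

```text
[0.41213699 0.35883855 0.19309774] 0.7264319546512169 [ 0.36232588 -0.22106299 -1.0533632 ]
[[[-29.9,-5.6,-17.4],[-1.0,-4.9,2.2],1],[[-31.4,-4.2,-14.8],[-1.0,-4.8,2.3],1],[[-32.7,-2.6,-12.2],[-0.9,-4.9,2.2],1],[[-33.6,-1.2,-9.3],[-1.0,-4.8,2.3],1],[[-34.4,0.3,-6.6],[-1.0,-4.9,2.2],1],[[-34.8,1.7,-3.5],[-1.0,-4.8,2.3],1],[[-34.8,3.2,-0.6],[-1.0,-4.9,2.2],1],[[-34.6,4.5,2.4],[-0.9,-4.9,2.3],1]]
[[[-34.1,5.8,5.5],[-1.0,-4.8,2.2],1],[[-33.2,7.0,8.4],[-1.0,-4.9,2.3],1]]
[0.41213699 0.35883855 0.19309774] [0.47647792 0.03410501 0.0799675 ]
```

View pics/s9.png

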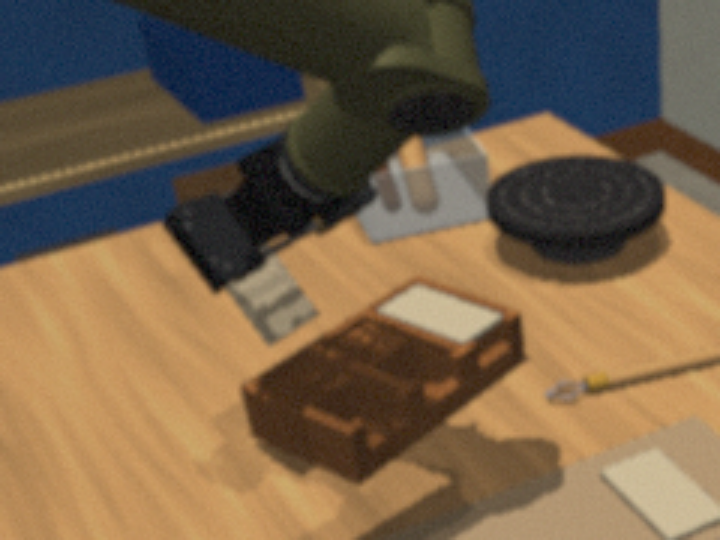

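Request:
arm_command(
  motion=[
    [[-29.9, -5.6, -17.4], [-1, -4.9, 2.2], 1],
    [[-31.4, -4.2, -14.8], [-1, -4.8, 2.3], 1],
    [[-32.7, -2.6, -12.2], [-0.9, -4.9, 2.2], 1],
    [[-33.6, -1.2, -9.3], [-1, -4.8, 2.3], 1],
    [[-34.4, 0.3, -6.6], [-1, -4.9, 2.2], 1],
    [[-34.8, 1.7, -3.5], [-1, -4.8, 2.3], 1],
    [[-34.8, 3.2, -0.6], [-1, -4.9, 2.2], 1],
    [[-34.6, 4.5, 2.4], [-0.9, -4.9, 2.3], 1],
  ],
)

```text
time: 16.22
position: [0.4617, 0.0927, 0.0974]
tool_rot: [-2.101, -2.141, -0.132]
ft_force: [0.1, -0.2, -1.6]
grip_width: 0.73
```

Request:
arm_command(
  motion=[
    [[-34.1, 5.8, 3], [-1, -4.8, 2.2], 1],
    [[-33.2, 7.0, 4], [-1, -4.9, 2.3], 1],
    [[0, 0, 0], [0, 0, 0], 1],
    [[0, 0, 0], [0, 0, 0], 1],
    [[0, 0, 0], [0, 0, 0], 1],
  ],
)

```text
time: 16.63
position: [0.4741, 0.0299, 0.0823]
tool_rot: [-2.281, -2.157, 0.013]
ft_force: [0.1, 0.2, -1.5]
grip_width: 0.729
```

```bash
cat > pl.py <<'E'
from h import *
s,p,R0=st(); print(p,s['grip_width'],s['ft_force'],s['joint_positions'].round(2))
rows,p1,R1=plan(p,R0,sh(-.08,.026,.0345),toolR([0,0,-1],sx),claw=1,vm=12)
show(rows);print(p,p1,R0.as_matrix().round(3).tolist())
E
python3 pl.py
```

```text
[0.47408814 0.0298982  0.08232461] 0.7285058437494871 [ 0.12371006  0.22933543 -1.49593523] [-0.51  0.09  0.4   2.06 -0.04  1.   -0.14]
[[[0.9,0.5,9.6],[-0.1,0.1,-0.1],1],[[0.9,0.5,9.5],[-0.1,0.0,-0.0],1],[[0.9,0.4,9.6],[-0.0,0.1,-0.1],1],[[0.9,0.5,9.5],[-0.1,0.0,-0.0],1],[[0.8,0.4,9.6],[-0.1,0.1,-0.1],1]]
[0.47408814 0.0298982  0.08232461] [0.47640911 0.03406022 0.03450399] [[0.056, 0.998, -0.007], [0.998, -0.056, -0.004], [-0.005, -0.007, -1.0]]
```

Request:
arm_command(
  motion=[
    [[0.9, 0.5, 9.6], [-0.1, 0.1, -0.1], 1],
    [[0.9, 0.5, 9.5], [-0.1, 0, 0], 1],
    [[0.9, 0.4, 9.6], [-0.1, 0.1, -0.1], 1],
    [[0.9, 0.5, 9.5], [-0.1, 0, 0], 1],
    [[0.8, 0.4, 9.6], [-0.1, 0.1, 0], 1],
    [[0, 0, 0], [0, 0, 0], 1],
    [[0, 0, 0], [0, 0, 0], 1],
  ],
)

```text
time: 17.22
position: [0.4767, 0.0335, 0.0344]
tool_rot: [2.278, 2.161, 0.001]
ft_force: [0.3, -0.7, -0.3]
grip_width: 0.727
```

Request:
arm_command(
  motion=[
    [[0, 0, 1.5], [0, 0, 0], 1],
    [[0, 0, 1], [0, 0, 0], 1],
    [[0, 0, 0], [0, 0, 0], 1],
  ],
)

```text
time: 17.47
position: [0.4777, 0.0336, 0.033]
tool_rot: [2.277, 2.16, 0.005]
ft_force: [-0.8, 0.3, -1.6]
grip_width: 0.726
```

Request:
arm_command(
  motion=[
    [[0, 0, 1.5], [0, 0, 0], 1],
    [[0, 0, 0], [0, 0, 0], 1],
  ],
)

```text
time: 17.63
position: [0.4777, 0.0337, 0.0315]
tool_rot: [2.277, 2.16, 0.005]
ft_force: [0.9, -0.1, -0.6]
grip_width: 0.731
```

Request:
arm_command(
  motion=[
    [[0, 0, 1], [0, 0, 0], 1],
    [[0, 0, 0], [0, 0, 0], 1],
  ],
)

```text
time: 17.8
position: [0.4778, 0.0338, 0.0308]
tool_rot: [2.277, 2.16, 0.005]
ft_force: [-0.4, 1.1, 3.5]
grip_width: 0.722
```

Request:
arm_command(
  motion=[
    [[0, 0, 0], [0, 0, 0], 0.15],
    [[0, 0, 0], [0, 0, 0], 0.1],
    [[0, 0, 0], [0, 0, 0], 0],
    [[0, 0, 0], [0, 0, 0], 0],
    [[0, 0, -15], [0, 0, 0], 0],
    [[0, 0, -35], [0, 0, 0], 0],
    [[0, 0, -38], [0, 0, 0], 0],
    [[0, 0, -38], [0, 0, 0], 0],
  ],
)

```text
time: 18.47
position: [0.4761, 0.0334, 0.1572]
tool_rot: [2.278, 2.16, 0.001]
ft_force: [1.3, 0.4, -0.3]
grip_width: 0.995
```

Request:
arm_command(
  motion=[
    [[30, 0, -20], [0, 0, 0], 0],
    [[38, 0, 0], [0, 0, 0], 0],
    [[38, 0, 0], [0, 0, 0], 0],
    [[38, 0, 0], [0, 0, 0], 0],
    [[38, 0, 0], [0, 0, 0], 0],
    [[0, 0, 0], [0, 0, 0], 0],
  ],
)

```text
time: 18.97
position: [0.4848, 0.2248, 0.176]
tool_rot: [-2.267, -2.174, -0.008]
ft_force: [0.1, 1.2, -0.2]
grip_width: 0.999
```

```bash
python3 samp.py; python3 fit.py
python3 - <<'E'
from h import *
s,p,R0=st()
im,d,W=snap('side','s10.png'); im,d,W=snap('top','t10.png'); np.savez('/tmp/top1.npz',im=im,d=d,W=W)
Z=W[...,2]; g=im.astype(int)
b=np.zeros(Z.shape,bool); b[170:310,225:310]=1
m=(b&(Z>.0195)&(Z<.03)).astype(np.uint8); m=cv2.morphologyEx(m,cv2.MORPH_OPEN,np.ones((5,5)))
n,l,st_,c=cv2.connectedComponentsWithStats(m)
for i in range(1,n):
    if st_[i,4]>100:
        r=cv2.minAreaRect((W[l==i][:,:2]*1000).astype(np.float32)); print(r,np.median(Z[l==i]),st_[i]); 
        q=np.array([r[0][0]/1000,r[0][1]/1000,0])-SH; print('shelf',q@sx,q@sy)
        A=np.c_[W[l==i][:,:2],np.ones((l==i).sum())]; print('plane',np.linalg.lstsq(A,Z[l==i],rcond=None)[0])
E
```

```text
[-0.703  0.11   0.236  1.831 -0.029  1.199 -0.5  ] [0.48481513 0.22484862 0.17600882] 18.9667
7.090194847197698e-08 [ 2.497e-01  4.675e-01  5.131e-01  3.546e-01 -1.550e-02 -1.080e-02
 -2.000e-04]
[[-0.0, 0.0, -0.1, 0.0, -0.0, -0.0], [0.2, 0.0, 0.2, 0.1, -0.0, -0.2], [-0.0, 0.0, -0.1, 0.0, -0.0, -0.0], [-0.0, -0.0, -0.0, -0.0, -0.0, -0.0], [-0.0, -0.0, 0.0, 0.0, -0.0, 0.0], [-0.0, 0.0, -0.1, -0.0, -0.0, 0.0]]
((635.23388671875, -32.916900634765625), (59.15034484863281, 42.20790481567383), 2.4883530139923096) 0.02412612975610659 [275 201  15  20 181]
shelf 0.082027471519501 -0.03273878505063705
plane [-0.01025169  0.02130428  0.03142828]
((473.286376953125, 30.1439208984375), (59.67964553833008, 48.001102447509766), 1.5588754415512085) 0.023691479498178517 [252 254  17  21 168]
shelf -0.08295082127159045 0.021903927541863526
plane [ 0.00953695 -0.03071152  0.02050062]
((474.2979736328125, -25.14426040649414), (35.6242790222168, 50.75788497924805), 1.0520564317703247) 0.023739836893651143 [270 258  18  13 154]
shelf -0.07909518830922407 -0.033258926031069606
plane [0.00327493 0.00639495 0.02253695]
```

View pics/t10.png

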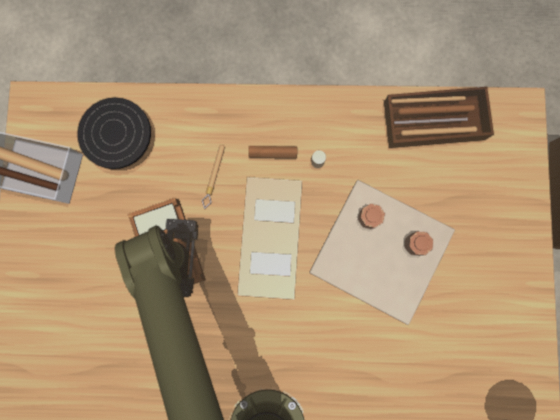

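```bash
cat > oct.py <<'E'
from h import *
from scipy.optimize import minimize
def sil(n,x,y,th,z0=.015,k=8,box=None):
    r=.033/np.cos(np.pi/8); a=th+np.pi/8+np.arange(8)*np.pi/4
    zb=z0+.0; zt=z0+.063
    pts=[]
    for z in (zb,zt): pts.append(np.c_[x+r*np.cos(a),y+r*np.sin(a),np.full(8,z)])
    b=np.linspace(0,2*np.pi,24); 
    for z in (zt,z0+.07): pts.append(np.c_[x+.021*np.cos(b),y+.021*np.sin(b),np.full(24,z)])
    c0,r0,c1,r1=box; M=np.zeros(((r1-r0)*k,(c1-c0)*k),np.float32)
    for P in (np.vstack(pts[:2]),np.vstack(pts[2:])):
        uv=proj(n,P); h=cv2.convexHull(((uv-[c0,r0]+.5)*k*16).astype(np.int32)); cv2.fillPoly(M,[h],1.,shift=4)
    return cv2.resize(M,(c1-c0,r1-r0),interpolation=cv2.INTER_AREA)
def fit(ims,x,y):
    data=[]
    for n in ims:
        g=cv2.cvtColor(ims[n],cv2.COLOR_BGR2LAB).astype(np.float32); u,v=proj(n,[x,y,.05])[0].astype(int)
        box=(u-30,v-30,u+30,v+30); s=g[box[1]:box[3],box[0]:box[2],1]
        lo,hi=np.percentile(s,20),np.percentile(s,97); data.append((n,box,np.clip((s-lo)/(hi-lo),0,1)))
    def cost(p,th):
        return sum(((cv2.GaussianBlur(sil(n,p[0],p[1],th,box=b),(0,0),.7)-s)**2).sum() for n,b,s in data)
    out=[]
    for td in range(0,45,5):
        f=minimize(cost,[x,y],args=(np.radians(td),),method='Nelder-Mead',options=dict(xatol=2e-4,initial_simplex=[[x,y],[x+.004,y],[x,y+.004]],maxiter=50)); out.append((round(f.fun,2),td,f.x.round(4).tolist()))
    return out
if __name__=='__main__':
    I={'top':cv2.imread('pics/t10.png'),'side':cv2.imread('pics/s10.png')}
    for c in([.618,-.2935],[.540,-.4315]):
        for ims in({'top':I['top']},{'side':I['side']}): print(list(ims),*fit(ims,*c),sep='\n ')
E
python3 oct.py
```

```text
['top']
 (np.float64(107.81), 0, [0.6211, -0.2977])
 (np.float64(109.42), 5, [0.6217, -0.2979])
 (np.float64(110.09), 10, [0.6215, -0.2977])
 (np.float64(109.95), 15, [0.6213, -0.2983])
 (np.float64(108.92), 20, [0.6219, -0.2982])
 (np.float64(107.56), 25, [0.6215, -0.298])
 (np.float64(106.34), 30, [0.6212, -0.2978])
 (np.float64(106.41), 35, [0.6214, -0.2975])
 (np.float64(106.88), 40, [0.6212, -0.2972])
['side']
 (np.float64(334.44), 0, [0.6273, -0.2874])
 (np.float64(341.96), 5, [0.6292, -0.2849])
 (np.float64(344.31), 10, [0.6479, -0.268])
 (np.float64(353.63), 15, [0.6296, -0.2845])
 (np.float64(356.12), 20, [0.6307, -0.2843])
 (np.float64(354.43), 25, [0.6286, -0.2861])
 (np.float64(350.78), 30, [0.6289, -0.2861])
 (np.float64(344.24), 35, [0.6266, -0.2888])
 (np.float64(337.13), 40, [0.6281, -0.2873])
['top']
 (np.float64(118.3), 0, [0.5425, -0.4364])
 (np.float64(117.8), 5, [0.5423, -0.4368])
 (np.float64(119.04), 10, [0.5435, -0.4367])
 (np.float64(119.84), 15, [0.543, -0.4379])
 (np.float64(119.07), 20, [0.5434, -0.4374])
 (np.float64(120.63), 25, [0.5432, -0.4375])
 (np.f
[... 894 characters left out ...]
=b),(0,0),.7)-s)**2).sum() for n,b,s in data)
  File "oct.py", line 21, in <genexpr>
    return sum(((cv2.GaussianBlur(sil(n,p[0],p[1],th,box=b),(0,0),.7)-s)**2).sum() for n,b,s in data)
                                  ~~~^^^^^^^^^^^^^^^^^^^^^^
  File "oct.py", line 12, in sil
    uv=proj(n,P); h=cv2.convexHull(((uv-[c0,r0]+.5)*k*16).astype(np.int32)); cv2.fillPoly(M,[h],1.,shift=4)
  File "h.py", line 14, in proj
    f,cx,cy,Rm,t=cam(n); q=np.atleast_2d(p)@Rm.T+t; return np.c_[f*q[:,0]/q[:,2]+cx,f*q[:,1]/q[:,2]+cy]
                 ~~~^^^
  File "h.py", line 5, in cam
    m=optics.camera_model(n); f=210/np.tan(np.radians(m['fovy'])/2)
ValueError: time passes only in moves, steps and waits
```

Run:
```python
import cv2,numpy as np
a=cv2.imread('pics/s10.png')[245:375,310:420]; cv2.imwrite('pics/cs.png',cv2.resize(a,None,fx=5,fy=5,interpolation=cv2.INTER_CUBIC)[:600])
```

View pics/cs.png

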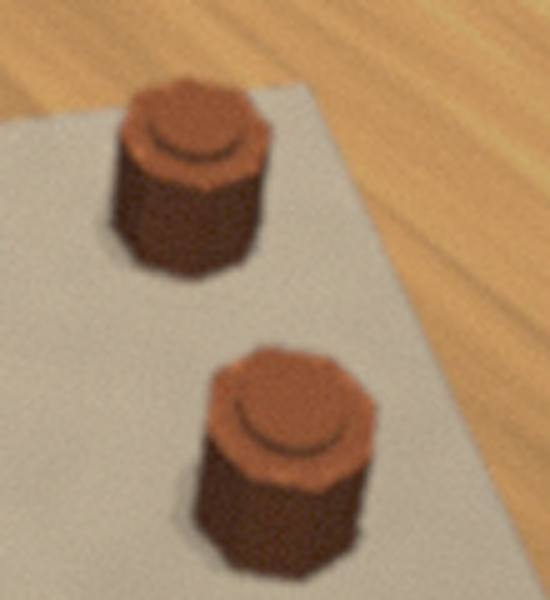

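```bash
python3 - <<'E'
s=open('h.py').read()
s=s.replace("def cam(n):\n","_C={}\ndef cam(n):\n    if n not in _C: _C[n]=_cam(n)\n    return _C[n]\ndef _cam(n):\n")
open('h.py','w').write(s)
E
python3 - <<'E'
from h import *
def unproj(n,uv,z):
    f,cx,cy,Rm,t=cam(n); C=-Rm.T@t; o=[]
    for u,v in uv:
        d=Rm.T@np.array([(u-cx)/f,(v-cy)/f,1]); o.append(C+d*(z-C[2])/d[2])
    return np.array(o)
for pts in([(127,105),(185,80),(245,95),(270,132),(205,190),(137,165),(120,130)],[(212,378),(268,347),(328,355),(375,405),(368,452),(240,470),(207,425)]):
    uv=np.array(pts)/5-.4+[310,245]; P=unproj('side',uv,.078)[:,:2]; c,r=cv2.minEnclosingCircle((P*1000).astype(np.float32)); c=np.array(c)/1000
    a=np.degrees(np.arctan2(*(P-c).T[::-1])); print(c,r,a.round(),((a%45)-22.5).round(1), (np.linalg.norm(P-c,axis=1)*1000).round(1))
    print('flat mod45', np.degrees(np.angle(np.exp(1j*np.radians(a*8)).mean()))/8-22.5)
E
```

```text
[ 0.61902338 -0.29773276] 34.8770637512207 [ 112.   56.    8.  -36. -127.  178.  140.] [ -0.3 -11.6 -14.8 -13.2 -14.6  20.3 -17.6] [34.9 34.4 34.9 33.2 34.9 34.8 34.5]
flat mod45 -14.448618270316318
[ 0.54195215 -0.43294269] 35.069766998291016 [ 112.   59.   18.  -31.  -70. -167.  153.] [-0.6 -8.  -4.4 -8.1 -2.7 -9.1 -4.2] [33.  33.  35.1 35.1 33.8 35.1 33.3]
flat mod45 -5.317455153057875
```

```bash
cat > ik.py <<'E'
from fit import *
X=np.load('/tmp/x.npy')
LO=np.array([-2.86,-.3,-1.38,.06,-1.56,.09,-2.69]);HI=np.array([2.86,2.09,1.24,2.45,4.7,2.05,2.69])
def ik(p,Rt,q0s,n=6,seed=0):
    best=None; rng=np.random.default_rng(seed)
    for q0 in list(q0s)+[LO+(HI-LO)*rng.uniform(.1,.9,7) for _ in range(n)]:
        def r(q):
            T=fk2(q,X); return np.r_[(T[:3,3]-p)*10,(R.from_matrix(T[:3,:3]).inv()*Rt).as_rotvec()*3, .02*(q-(LO+HI)/2)/(HI-LO)]
        f=least_squares(r,np.clip(q0,LO+.01,HI-.01),bounds=(LO,HI),max_nfev=60)
        T=fk2(f.x,X); e=np.linalg.norm(T[:3,3]-p)+(R.from_matrix(T[:3,:3]).inv()*Rt).magnitude()
        mg=np.min(np.minimum(f.x-LO,HI-f.x))
        if e<.02 and (best is None or mg>best[0]): best=(mg,f.x,e)
    return best
def pose(jaz,asgn,tilt,flipy=False):
    """jaw az (deg); a = jaw az+90*asgn; palm leans to +a by tilt deg => tool z = -a sin - z cos"""
    j=np.radians(jaz); a=np.array([-np.sin(j),np.cos(j),0])*asgn; t=np.radians(tilt)
    z=-a*np.sin(t)-np.array([0,0,1])*np.cos(t); y=np.array([np.cos(j),np.sin(j),0])*(-1 if flipy else 1)
    return toolR(z,y)
if __name__=='__main__':
  s=ctrl.get_state(); q0=s['joint_positions']
  for nm,p,jz in(('c1',[.618,-.294,.05],-14.4),('c1',[.618,-.294,.05],-59.4),('c2',[.54,-.432,.05],-50.3),('c2',[.54,-.432,.05],-5.3),('t1',[.635,0,.058],0),('t2',[.475,.008,.058],0),('t1',[.635,0,.058],-25),('t2',[.475,.008,.058],-25)):
    for tilt in(45,-45):
      for fl in(False,True):
        b=ik(np.array(p),pose(jz,1,tilt,fl),[q0]); print(nm,jz,tilt,fl,None if b is None else (round(b[0],2),b[1].round(2).tolist()))
E
python3 ik.py
```

```text
c1 -14.4 45 False (np.float64(0.84), [-0.11, 0.65, 0.2, 1.61, 0.71, 1.18, -0.58])
c1 -14.4 45 True (np.float64(0.24), [0.19, 0.66, -0.21, 1.59, 0.93, 1.31, 2.45])
c1 -14.4 -45 False (np.float64(0.69), [1.11, 0.9, -0.61, 1.31, -0.26, 1.36, 0.47])
c1 -14.4 -45 True (np.float64(0.3), [0.66, 0.81, 0.11, 1.33, -0.75, 1.5, -2.39])
c1 -59.4 45 False (np.float64(0.32), [0.06, 0.97, 0.2, 1.05, 0.35, 1.73, -0.86])
c1 -59.4 45 True (np.float64(0.28), [0.17, 0.96, -0.01, 1.04, 0.49, 1.77, 2.2])
c1 -59.4 -45 False (np.float64(0.53), [0.85, 0.49, -0.11, 1.86, -1.03, 0.85, 0.46])
c1 -59.4 -45 True (np.float64(0.09), [0.58, 0.49, 0.21, 1.87, -1.17, 0.95, -2.6])
c2 -50.3 45 False (np.float64(0.6), [0.13, 0.84, 0.31, 1.3, 0.45, 1.45, -0.65])
c2 -50.3 45 True (np.float64(0.37), [0.46, 0.84, -0.22, 1.29, 0.78, 1.59, 2.32])
c2 -50.3 -45 False (np.float64(0.85), [1.19, 0.67, -0.25, 1.58, -0.71, 1.12, 0.49])
c2 -50.3 -45 True (np.float64(0.17), [0.9, 0.66, 0.14, 1.59, -0.93, 1.23, -2.52])
c2 -5.3 45 False (np.float64(0.61), [0.37, 0.51, -0.12, 1.84, 1.08, 0.99, -0.55])
c2 -5.3 45 True (np.float64(0.11), [0
[... 780 characters left out ...]
t64(0.44), [-0.09, 0.45, 0.59, 2.01, -0.93, 1.39, -2.15])
t1 -25 45 False (np.float64(0.47), [-0.46, 0.81, 0.2, 1.32, 0.42, 1.58, -0.83])
t1 -25 45 True (np.float64(0.41), [-0.29, 0.8, -0.07, 1.31, 0.57, 1.64, 2.21])
t1 -25 -45 False (np.float64(0.57), [0.56, 0.48, -0.23, 1.88, -0.88, 0.95, 0.51])
t1 -25 -45 True (np.float64(0.11), [0.39, 0.46, -0.04, 1.88, -0.97, 1.0, -2.58])
t2 -25 45 False (np.float64(0.56), [-0.49, 0.55, 0.07, 1.75, 0.45, 1.49, -1.04])
t2 -25 45 True (np.float64(0.5), [-0.26, 0.56, -0.2, 1.75, 0.56, 1.55, 2.01])
t2 -25 -45 False (np.float64(0.24), [1.32, 0.36, -0.9, 2.21, -0.7, 0.85, 0.52])
t2 -25 -45 True (np.float64(0.22), [0.49, 0.22, -0.02, 2.23, -0.98, 1.01, -2.42])
```

Run:
```python
from ik import *
s,p,R0=st()
Rt=pose(-14.4,1,45); c=np.array([.619,-.2955,.050]); pre=c-Rt.apply([0,0,.09])
print(pre)
rows,p1,R1=plan(p,R0,pre+[0,0,.02],Rt,claw=0)
show(rows)
```

```text
[ 0.63482653 -0.23385975  0.11363961]
[[[-34.1,13.1,3.3],[0.4,-3.4,0.8],0],[[-33.6,13.7,5.2],[0.3,-3.5,0.9],0],[[-33.1,14.1,7.2],[0.4,-3.4,0.8],0],[[-32.3,14.7,9.1],[0.4,-3.5,0.9],0],[[-31.5,15.3,10.9],[0.3,-3.4,0.8],0],[[-30.7,15.8,12.6],[0.4,-3.5,0.8],0],[[-29.5,16.3,14.4],[0.3,-3.4,0.9],0],[[-28.4,16.8,16.0],[0.4,-3.5,0.8],0]]
[[[-27.1,17.3,17.6],[0.4,-3.4,0.9],0],[[-25.8,17.9,19.0],[0.3,-3.5,0.8],0],[[-24.3,18.3,20.4],[0.4,-3.4,0.8],0],[[-22.8,18.8,21.8],[0.4,-3.5,0.9],0],[[-21.1,19.3,22.9],[0.3,-3.4,0.8],0]]
```

Request:
arm_command(
  motion=[
    [[-34.1, 13.1, 3.3], [0.4, -3.4, 0.8], 0],
    [[-33.6, 13.7, 5.2], [0.3, -3.5, 0.9], 0],
    [[-33.1, 14.1, 7.2], [0.4, -3.4, 0.8], 0],
    [[-32.3, 14.7, 9.1], [0.4, -3.5, 0.9], 0],
    [[-31.5, 15.3, 10.9], [0.3, -3.4, 0.8], 0],
    [[-30.7, 15.8, 12.6], [0.4, -3.5, 0.8], 0],
    [[-29.5, 16.3, 14.4], [0.3, -3.4, 0.9], 0],
    [[-28.4, 16.8, 16], [0.4, -3.5, 0.8], 0],
  ],
)

```text
time: 19.73
position: [0.577, -0.0661, 0.1506]
tool_rot: [2.14, 1.792, -0.547]
ft_force: [1.0, 0.8, -0.1]
grip_width: 1.003
```

Request:
arm_command(
  motion=[
    [[-27.1, 17.3, 17.6], [0.4, -3.4, 0.9], 0],
    [[-25.8, 17.9, 19], [0.3, -3.5, 0.8], 0],
    [[-24.3, 18.3, 20.4], [0.4, -3.4, 0.8], 0],
    [[-22.8, 18.8, 21.8], [0.4, -3.5, 0.9], 0],
    [[-21.1, 19.3, 22.9], [0.3, -3.4, 0.8], 0],
    [[0, 0, 0], [0, 0, 0], 0],
    [[0, 0, 0], [0, 0, 0], 0],
    [[0, 0, 0], [0, 0, 0], 0],
  ],
)

```text
time: 20.4
position: [0.6329, -0.2368, 0.1338]
tool_rot: [2.009, 1.55, -0.831]
ft_force: [0.4, 0.8, 0.3]
grip_width: 1.0
```

Run:
```python
from ik import *
s,p,R0=st(); print(p,s['joint_positions'].round(2))
im,d,W=snap('side','s11.png'); im,d,W=snap('top','t11.png')
Rt=pose(-14.4,1,45); c=np.array([.619,-.2955,.050]); pre=c-Rt.apply([0,0,.07])
rows,p1,R1=plan(p,R0,pre,Rt,claw=0,vm=25); show(rows)
Z=W[...,2]
for r0,r1,c0,c1 in((195,235,355,393),(225,262,402,440)):
    q=W[r0:r1,c0:c1].reshape(-1,3); q=q[(q[:,2]>.0815)&(q[:,2]<.095)]; print(len(q),np.median(q,0) if len(q) else '')
```

```text
[ 0.63290561 -0.2368025   0.13384113] [-0.43  0.62  0.54  1.55  0.48  1.27 -0.41]
[[[8.3,0.6,16.0],[-0.1,-0.0,-0.1],0],[[8.3,0.6,15.9],[-0.1,-0.1,-0.1],0]]
182 [ 0.6162227  -0.2948326   0.08547988]
219 [ 0.54052503 -0.43112941  0.08496199]
```

View pics/s11.png

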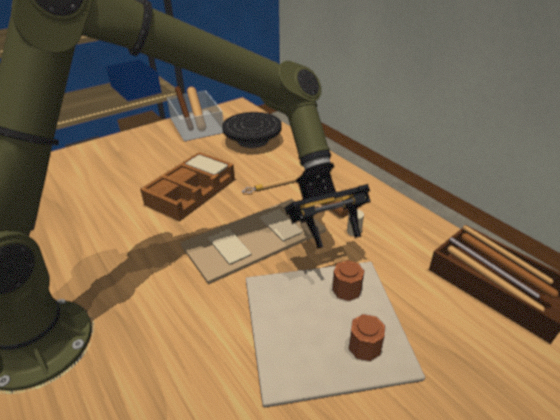

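Request:
arm_command(
  motion=[
    [[8.3, 0.6, 16], [-0.1, 0, -0.1], 0],
    [[8.3, 0.6, 16], [-0.1, 0, -0.1], 0],
    [[0, 0, 25], [0, 0, 0], 0],
    [[0, 0, 25], [0, 0, 0], 0],
    [[0, 0, 10], [0, 0, 0], 0],
    [[0, 0, 0], [0, 0, 0], 0],
    [[0, 0, 0], [0, 0, 0], 0],
  ],
)

```text
time: 21.08
position: [0.6221, -0.2873, 0.0577]
tool_rot: [2.003, 1.556, -0.826]
ft_force: [0.6, 1.3, -0.2]
grip_width: 1.003
```

Run:
```python
from ik import *
s,p,R0=st(); print(p,s['ft_force'])
im,d,W=snap('side'); cv2.imwrite('pics/s12.png',cv2.resize(im[200:360,270:420],None,fx=4,fy=3.75))
Rt=pose(-14.4,1,45); c=np.array([.618,-.2955,.050])
rows,p1,R1=plan(p,R0,c,Rt,claw=0,vm=25); show(rows)
```

```text
[ 0.62208675 -0.28729119  0.05774934] [ 0.59983692  1.33241162 -0.15830822]
[[[-0.9,-1.9,11.8],[0.1,-0.1,0.0],0]]
```

View pics/s12.png

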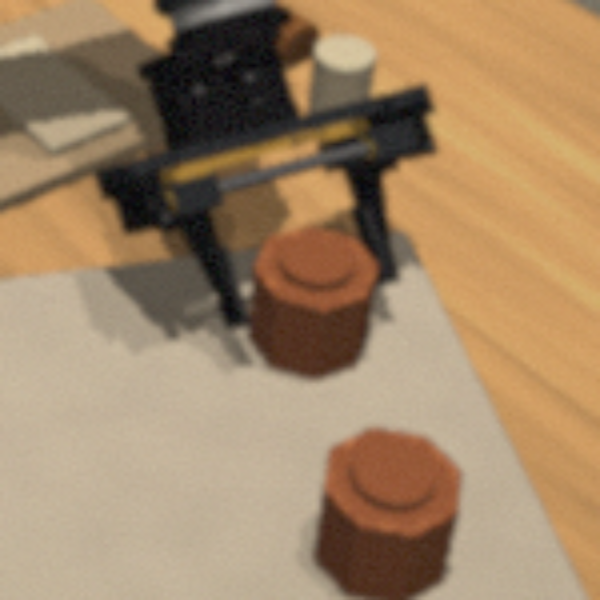

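Request:
arm_command(
  motion=[
    [[-0.5, -1.5, 12], [0, 0, 0], 0],
    [[0, 0, 0], [0, 0, 0], 0],
    [[0, 0, 0], [0, 0, 0], 1],
    [[0, 0, 0], [0, 0, 0], 1],
    [[0, 0, 0], [0, 0, 0], 1],
    [[0, 0, 0], [0, 0, 0], 1],
    [[0, 0, 0], [0, 0, 0], 1],
    [[0, 0, 0], [0, 0, 0], 1],
  ],
  force=35,
)

```text
time: 21.8
position: [0.6186, -0.2959, 0.0491]
tool_rot: [2.002, 1.556, -0.827]
ft_force: [0.7, 0.1, 0.2]
grip_width: 0.756
```

Run:
```python
from ik import *
s,p,R0=st(); print(p,s['ft_force'],s['grip_width']*87)
```

```text
[ 0.61858782 -0.29588385  0.04912079] [0.73595629 0.10505447 0.21864197] 65.81099441264116
```

Request:
arm_command(
  motion=[
    [[-4, 0, -4], [0, 0, 0], 1],
    [[-12, 0, -12], [0, 0, 0], 1],
    [[-14, 0, -14], [0, 0, 0], 1],
    [[0, 0, 0], [0, 6.9, 0], 1],
    [[0, 0, 0], [0, 6.9, 0], 1],
    [[0, 0, 0], [0, 6.9, 0], 1],
    [[0, 0, 0], [0, 6.9, 0], 1],
    [[0, 0, 0], [0, 6.9, 0], 1],
  ],
)

```text
time: 22.47
position: [0.6189, -0.2963, 0.0948]
tool_rot: [2.385, 1.856, -0.207]
ft_force: [-0.0, -0.6, -3.0]
grip_width: 0.757
```

Request:
arm_command(
  motion=[
    [[0, 0, 0], [0, 6.9, 0], 1],
    [[0, 0, 0], [0, 6.9, 0], 1],
    [[0, 0, 0], [0, 6.9, 0], 1],
    [[0, 0, 0], [0, 6.9, 0], 1],
    [[0, 0, 0], [0, 6.9, 0], 1],
    [[0, 0, 0], [0, 6.9, 0], 1],
    [[0, 0, 0], [0, 6.9, 0], 1],
    [[0, 0, 0], [0, 6.9, 0], 1],
  ],
)

```text
time: 23.13
position: [0.6174, -0.2987, 0.0938]
tool_rot: [-2.004, -1.56, -0.831]
ft_force: [0.9, 0.1, -1.3]
grip_width: 0.76
```

Run:
```python
from ik import *
s,p,R0=st(); print(p,s['ft_force'],s['grip_width']*87,s['joint_positions'].round(2))
im,d,W=snap('side','s13.png')
Rt=pose(-14.4,1,-45); c=np.array([.619,-.2955,.060]); print(np.degrees((R0.inv()*Rt).as_rotvec()))
rows,p1,R1=plan(p,R0,c,Rt,claw=1,vm=10); show(rows)
```

```text
[ 0.61740388 -0.29865743  0.09377242] [ 0.87112327  0.07073114 -1.32239344] 66.0979330119721 [ 0.67  0.76  0.11  1.31 -0.74  1.55  0.72]
[0.11287919 0.12163068 0.22843005]
[[[-5.3,0.2,6.6],[0.0,0.0,0.1],1],[[-5.4,0.1,6.6],[0.1,0.1,0.0],1],[[-5.3,0.2,6.6],[-0.0,-0.0,0.1],1],[[-5.4,0.2,6.6],[0.0,0.0,0.0],1]]
```

View pics/s13.png

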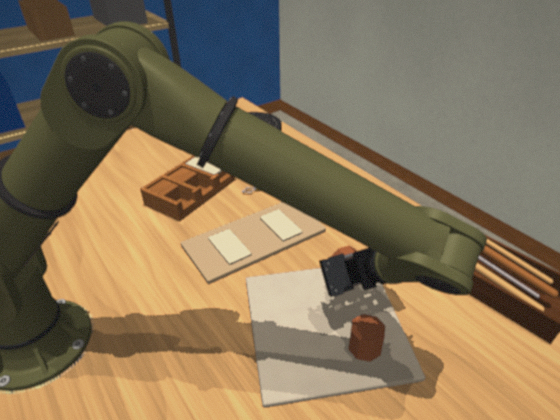

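Request:
arm_command(
  motion=[
    [[-5.3, 0.2, 6.6], [0, 0, 0.1], 1],
    [[-5.4, 0.1, 6.6], [0.1, 0.1, 0], 1],
    [[-5.3, 0.2, 6.6], [0, 0, 0.1], 1],
    [[-5.4, 0.2, 6.6], [0, 0, 0], 1],
    [[-3, 0, 3], [0, 0, 0], 1],
    [[0, 0, 0], [0, 0, 0], 1],
    [[0, 0, 0], [0, 0, 0], 1],
  ],
)

```text
time: 23.77
position: [0.6199, -0.292, 0.0537]
tool_rot: [-2.004, -1.556, -0.824]
ft_force: [0.1, -1.1, -2.4]
grip_width: 0.755
```

Request:
arm_command(
  motion=[
    [[-2, 0, 2], [0, 0, 0], 1],
    [[0, 0, 0], [0, 0, 0], 1],
  ],
)

```text
time: 23.93
position: [0.6196, -0.2931, 0.0507]
tool_rot: [-2.005, -1.555, -0.824]
ft_force: [0.1, 0.4, -1.7]
grip_width: 0.752
```

Request:
arm_command(
  motion=[
    [[-1.4, 0, 1.4], [0, 0, 0], 1],
    [[0, 0, 0], [0, 0, 0], 1],
  ],
)

```text
time: 24.1
position: [0.6194, -0.2932, 0.0483]
tool_rot: [-2.005, -1.554, -0.824]
ft_force: [-0.2, -0.0, -1.9]
grip_width: 0.754
```

Request:
arm_command(
  motion=[
    [[-1, 0, 1], [0, 0, 0], 1],
    [[0, 0, 0], [0, 0, 0], 1],
  ],
)

```text
time: 24.27
position: [0.6193, -0.2931, 0.0468]
tool_rot: [-2.005, -1.553, -0.824]
ft_force: [-0.7, -0.4, -2.1]
grip_width: 0.754
```

Request:
arm_command(
  motion=[
    [[-0.7, 0, 0.7], [0, 0, 0], 1],
    [[0, 0, 0], [0, 0, 0], 1],
  ],
)

```text
time: 24.43
position: [0.6195, -0.2932, 0.0462]
tool_rot: [-2.005, -1.554, -0.825]
ft_force: [0.2, -0.2, -0.7]
grip_width: 0.753
```

Request:
arm_command(
  motion=[
    [[-0.7, 0, 0.7], [0, 0, 0], 1],
    [[0, 0, 0], [0, 0, 0], 1],
  ],
)

```text
time: 24.6
position: [0.6195, -0.2932, 0.0461]
tool_rot: [-2.004, -1.554, -0.826]
ft_force: [-1.3, -1.5, 3.2]
grip_width: 0.756
```

Run:
```python
from ik import *
s,p,R0=st(); print(p,s['ft_force'],s['grip_width']*87)
im,d,W=snap('top'); im2,_,_=snap('side'); cv2.imwrite('pics/s14.png',np.hstack([cv2.resize(im[170:290,330:450],None,fx=3,fy=3),cv2.resize(im2[220:340,310:450],None,fx=3,fy=3)]))
```

```text
[ 0.61949661 -0.29323346  0.04607084] [-1.34729783 -1.47402999  3.2305484 ] 65.81335786147197
```

View pics/s14.png

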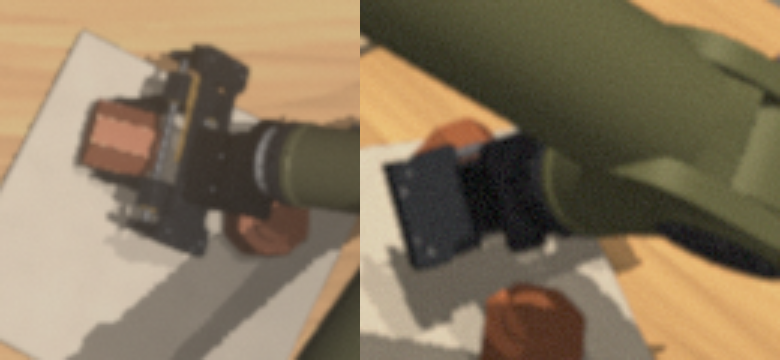

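Request:
arm_command(
  motion=[
    [[0, 0, 0], [0, 0, 0], 0.2],
    [[0, 0, 0], [0, 0, 0], 0.1],
    [[0, 0, 0], [0, 0, 0], 0],
    [[0, 0, 0], [0, 0, 0], 0],
    [[0, 0, -15], [0, 0, 0], 0],
    [[0, 0, -30], [0, 0, 0], 0],
    [[0, 0, -35], [0, 0, 0], 0],
    [[0, 0, -25], [0, 0, 0], 0],
  ],
)

```text
time: 25.37
position: [0.6006, -0.3677, 0.1221]
tool_rot: [-2.008, -1.555, -0.824]
ft_force: [1.3, -1.3, 0.6]
grip_width: 0.997
```

Request:
arm_command(
  motion=[
    [[15, 0, -20], [0, -6.9, 0], 0],
    [[20, 0, -10], [0, -6.9, 0], 0],
    [[20, 0, 0], [0, -6.9, 0], 0],
    [[20, 0, 0], [0, -6.9, 0], 0],
    [[20, 0, 0], [0, -6.9, 0], 0],
    [[20, 0, 0], [0, -6.9, 0], 0],
    [[15, 0, 0], [0, -6.9, 0], 0],
  ],
)

```text
time: 25.95
position: [0.6268, -0.272, 0.1976]
tool_rot: [2.448, 1.899, -0.076]
ft_force: [0.4, -0.3, -1.3]
grip_width: 1.0
```

Run:
```python
from ik import *
s,p,R0=st(); print(p,s['ft_force'],s['grip_width']*87)
im,d,W=snap('top'); im2,_,_=snap('side'); cv2.imwrite('pics/s15.png',np.hstack([cv2.resize(im[170:290,330:450],None,fx=3,fy=3),cv2.resize(im2[220:340,270:410],None,fx=3,fy=3)]))
```

```text
[ 0.62676014 -0.27198914  0.19763176] [ 0.36079112 -0.26582159 -1.31439483] 87.00558938917149
```

View pics/s15.png

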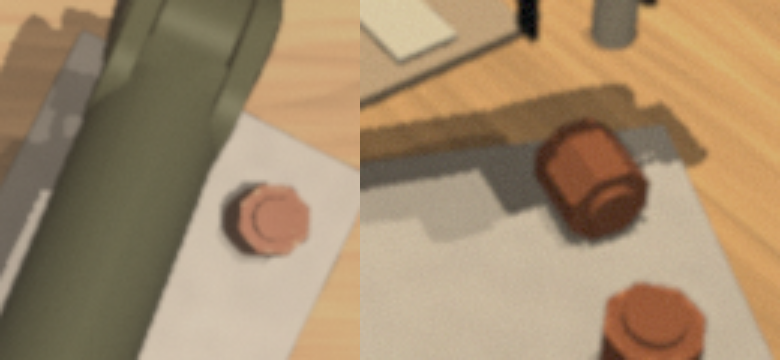

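Run:
```python
from ik import *
s,p,R0=st()
Rt=pose(-14.4,1,45); c=np.array([.619,-.294,.048]); pre=c-Rt.apply([0,0,.09])
rows,p1,R1=plan(p,R0,pre,Rt,claw=0); show(rows)
im,d,W=snap('side'); P=W[255:310,300:380].reshape(-1,3)
# expected cup box: axis along a (az75.6)
a=np.array([np.cos(np.radians(75.6)),np.sin(np.radians(75.6))]); j=np.array([a[1],-a[0]])
q=P[:,:2]-[.619,-.294]; A=q@a; J=q@j
m=(abs(A)<.06)&(abs(J)<.06)&(P[:,2]>.03)&(P[:,2]<.1)
top=m&(P[:,2]>.074)
print(m.sum(),top.sum(),P[top,2].max(),np.percentile(A[top],[2,50,98]),np.percentile(J[top],[2,50,98]),np.percentile(A[m],[1,99]),np.percentile(J[m],[1,99]))
t=P[top][:,:2]-P[top][:,:2].mean(0); w,v=np.linalg.eigh(t.T@t); print(np.degrees(np.arctan2(v[1,1],v[0,1])),w)
```

```text
[[[4.4,-0.4,11.7],[0.1,-6.0,0.1],0],[[5.7,-0.3,11.2],[0.0,-6.0,0.2],0],[[6.8,-0.4,10.5],[0.1,-5.9,0.1],0],[[7.8,-0.3,9.8],[0.1,-6.0,0.2],0],[[8.8,-0.4,8.9],[0.0,-6.0,0.1],0],[[9.7,-0.4,7.9],[0.1,-6.0,0.2],0],[[10.5,-0.4,6.9],[0.1,-5.9,0.1],0]]
1042 362 0.08298987203283341 [-0.02971102 -0.00140992  0.03195012] [-0.01967761 -0.00280562  0.01819499] [-0.03765268  0.03247805] [-0.03346106  0.03132674]
75.74491395913198 [0.04293367 0.13138799]
```

Request:
arm_command(
  motion=[
    [[4.4, -0.4, 11.7], [0.1, -6.0, 0.1], 0],
    [[5.7, -0.3, 11.2], [0, -6.0, 0.2], 0],
    [[6.8, -0.4, 10.5], [0.1, -5.9, 0.1], 0],
    [[7.8, -0.3, 9.8], [0.1, -6.0, 0.2], 0],
    [[8.8, -0.4, 8.9], [0, -6.0, 0.1], 0],
    [[9.7, -0.4, 7.9], [0.1, -6.0, 0.2], 0],
    [[10.5, -0.4, 6.9], [0.1, -5.9, 0.1], 0],
    [[0, 0, 0], [0, 0, 0], 0],
  ],
)

```text
time: 26.77
position: [0.6279, -0.2409, 0.1019]
tool_rot: [2.013, 1.55, -0.855]
ft_force: [-0.6, 2.2, -2.7]
grip_width: 1.0
```

```bash
cat > app.py <<'E'
from ik import *
import sys
jz,asg,tl,x,y,z,back=map(float,sys.argv[1:8]); vm=float(sys.argv[8]) if len(sys.argv)>8 else 25
s,p,R0=st(); print(p.round(4),s['ft_force'].round(1),(s['grip_width']*87).round(1),s['joint_positions'].round(2))
Rt=pose(jz,asg,tl); pre=np.array([x,y,z])-Rt.apply([0,0,back])
rows,p1,R1=plan(p,R0,pre,Rt,claw=0,vm=vm,half=False); show(rows)
E
python3 app.py -14.4 1 45 .618 -.2962 .049 .012
```

```text
Traceback (most recent call last):
  File "app.py", line 4, in <module>
    s,p,R0=st(); print(p.round(4),s['ft_force'].round(1),(s['grip_width']*87).round(1),s['joint_positions'].round(2))
                                                         ^^^^^^^^^^^^^^^^^^^^^^^^^^
AttributeError: 'float' object has no attribute 'round'
```

```bash
sed -i "s/(s\['grip_width'\]\*87).round(1)/round(s['grip_width']*87,1)/" app.py; python3 app.py -14.4 1 45 .618 -.2962 .049 .012
```

```text
[ 0.6279 -0.2409  0.1019] [-0.6  2.2 -2.7] 87.0 [-0.34  0.64  0.41  1.55  0.54  1.26 -0.48]
[[[-0.6,1.8,21.6],[-0.4,0.1,0.0],0],[[-0.6,1.7,21.7],[-0.4,0.1,0.1],0],[[-0.7,1.5,21.7],[-0.4,0.1,-0.0],0]]
```

Request:
arm_command(
  motion=[
    [[-0.6, 1, 21.6], [-0.2, 0, 0], 0],
    [[-0.6, 1, 21.6], [-0.2, 0, 0], 0],
    [[-0.6, 1, 16], [-0.2, 0, 0], 0],
    [[0, 0, 0], [0, 0, 0], 0],
    [[0, 0, 0], [0, 0, 0], 0],
  ],
)

```text
time: 27.18
position: [0.619, -0.2926, 0.0708]
tool_rot: [2.017, 1.534, -0.836]
ft_force: [0.5, 0.1, 0.4]
grip_width: 1.001
```

```bash
python3 app.py -14.4 1 45 .618 -.2962 .0485 0
```

```text
[ 0.619  -0.2926  0.0708] [0.5 0.1 0.4] 87.1 [-0.29  0.67  0.43  1.6   0.56  1.15 -0.48]
[[[13.2,-0.1,18.4],[-0.5,0.2,-0.9],0]]
```

Request:
arm_command(
  motion=[
    [[6.5, 0, 9], [-0.2, 0, -0.4], 0],
    [[6.5, 0, 9], [-0.2, 0, -0.4], 0],
    [[0, 0, 0], [0, 0, 0], 0],
    [[0, 0, 0], [0, 0, 0], 0],
  ],
)

```text
time: 27.52
position: [0.6192, -0.2919, 0.0465]
tool_rot: [1.997, 1.558, -0.835]
ft_force: [-0.5, 0.6, 0.3]
grip_width: 1.002
```

```bash
python3 app.py -14.4 1 45 .618 -.2962 .0485 0
```

```text
[ 0.6192 -0.2919  0.0465] [-0.5  0.6  0.3] 87.2 [-0.28  0.69  0.43  1.61  0.57  1.11 -0.49]
[[[-4.6,-0.1,1.8],[0.0,0.2,0.3],0]]
```

Request:
arm_command(
  motion=[
    [[-4.6, 0, 1.8], [0, 0, 0.2], 0],
    [[0, 0, 0], [0, 0, 0], 0],
    [[0, 0, 0], [0, 0, 0], 1],
    [[0, 0, 0], [0, 0, 0], 1],
    [[0, 0, 0], [0, 0, 0], 1],
    [[0, 0, 0], [0, 0, 0], 1],
    [[0, 0, 0], [0, 0, 0], 1],
    [[0, 0, 0], [0, 0, 0], 1],
  ],
  force=35,
)

```text
time: 28.18
position: [0.6186, -0.2968, 0.0495]
tool_rot: [1.999, 1.552, -0.832]
ft_force: [1.2, 1.0, 0.4]
grip_width: 0.759
```

Request:
arm_command(
  motion=[
    [[0, 0, 0], [0, 0, 0], 1],
    [[-4, 0, -4], [0, 0, 0], 1],
    [[-15, 0, -15], [0, 0, 0], 1],
    [[-25, 0, -25], [0, 0, 0], 1],
    [[0, 0, 0], [0, 6.9, 0], 1],
    [[0, 0, 0], [0, 6.9, 0], 1],
    [[0, 0, 0], [0, 6.9, 0], 1],
    [[0, 0, 0], [0, 6.9, 0], 1],
  ],
)

```text
time: 28.85
position: [0.6193, -0.2959, 0.1134]
tool_rot: [2.315, 1.8, -0.349]
ft_force: [0.2, -1.4, -3.4]
grip_width: 0.754
```

Run:
```python
from ik import *
s,p,R0=st(); print(p,s['ft_force'],s['grip_width']*87,s['joint_positions'].round(2))
im,d,W=snap('side','s16.png')
# tile1 pose by colour
im,d,W=snap('top'); D=np.load('/tmp/top1.npz'); im=D['im'];W=D['W']
g=cv2.cvtColor(im,cv2.COLOR_BGR2LAB).astype(int); b=g[...,2]; print(b[211,275],b[238,270],b[264,271])
for r0,r1,c0,c1 in((195,226,246,302),(248,281,242,300)):
    t=(b[(r0+r1)//2,(c0+c1)//2]+b[238,270])/2
    m=np.zeros(b.shape,np.uint8); m[r0:r1,c0:c1]=cv2.GaussianBlur(b.astype(np.float32),(3,3),0)[r0:r1,c0:c1]<t
    m=cv2.morphologyEx(m,cv2.MORPH_OPEN,np.ones((3,3)))
    n,l,st_,c=cv2.connectedComponentsWithStats(m); i=1+np.argmax(st_[1:,4]); q=W[l==i]; r=cv2.minAreaRect((q[:,:2]*1000).astype(np.float32)); print(r,q.mean(0),len(q))
```

```text
[ 0.61928626 -0.29588404  0.11339799] [ 0.23625263 -1.39032865 -3.43618452] 65.58590954173032 [ 0.02  0.47  0.31  1.56  0.18  1.12 -0.03]
133 144 129
((635.0999755859375, -9.570152282714844), (120.5572738647461, 65.08050537109375), 87.50028991699219) [ 0.63393862 -0.01011751  0.02362627] 823
((475.29229736328125, -0.9120025634765625), (120.2732162475586, 64.427734375), 87.3750228881836) [nan nan nan] 867
```

View pics/s16.png

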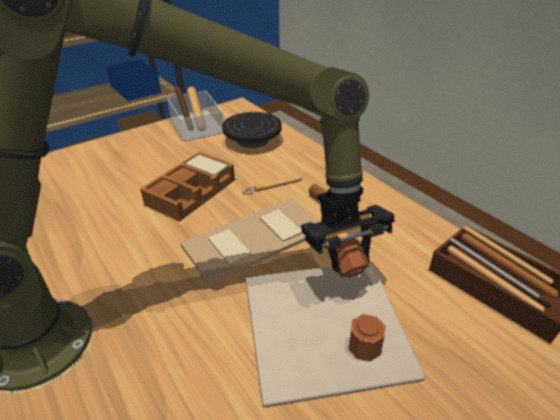

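```bash
python3 app.py -3 1 -45 .635 -.0095 .100 0 33
```

```text
[ 0.6155 -0.3057  0.1156] [-1.6 -1.3 -1.3] 65.9 [ 0.02  0.47  0.32  1.56  0.19  1.12 -0.04]
[[[28.2,-5.8,-7.4],[0.3,6.3,-1.2],0],[[28.9,-5.3,-4.3],[0.4,6.2,-1.2],0],[[29.4,-4.6,-1.1],[0.3,6.3,-1.3],0],[[29.4,-4.0,2.2],[0.3,6.2,-1.2],0],[[29.0,-3.3,5.4],[0.4,6.3,-1.2],0],[[28.4,-2.7,8.5],[0.3,6.2,-1.2],0],[[27.3,-2.1,11.6],[0.3,6.3,-1.3],0],[[25.9,-1.4,14.5],[0.4,6.3,-1.2],0]]
[[[24.2,-0.8,17.2],[0.3,6.2,-1.2],0],[[22.2,-0.1,19.8],[0.3,6.3,-1.2],0]]
```

Request:
arm_command(
  motion=[
    [[28.2, -5.8, -7.4], [0.3, 6.3, -1.2], 1],
    [[28.9, -5.3, -4.3], [0.4, 6.2, -1.2], 1],
    [[29.4, -4.6, -1.1], [0.3, 6.3, -1.3], 1],
    [[29.4, -4.0, 2.2], [0.3, 6.2, -1.2], 1],
    [[29.0, -3.3, 5.4], [0.4, 6.3, -1.2], 1],
    [[28.4, -2.7, 8.5], [0.3, 6.2, -1.2], 1],
    [[27.3, -2.1, 11.6], [0.3, 6.3, -1.3], 1],
    [[25.9, -1.4, 14.5], [0.4, 6.3, -1.2], 1],
  ],
)

```text
time: 29.62
position: [0.6305, -0.0581, 0.0997]
tool_rot: [-1.975, -1.814, -0.558]
ft_force: [-0.1, 0.9, -2.7]
grip_width: 0.76
```

Request:
arm_command(
  motion=[
    [[22, -0.8, 13], [0.3, 6.2, -1.2], 1],
    [[18, 0, 12], [0.3, 6.3, -1.2], 1],
    [[0, 0, 0], [0, 0, 0], 1],
    [[0, 0, 0], [0, 0, 0], 1],
    [[0, 0, 0], [0, 0, 0], 1],
  ],
)

```text
time: 30.03
position: [0.6335, -0.0131, 0.1022]
tool_rot: [-1.801, -1.726, -0.74]
ft_force: [0.8, 0.3, -0.8]
grip_width: 0.757
```

```bash
python3 app.py -3 1 -45 .635 -.0095 .064 0 9
python3 - <<'E'
from h import *
im,d,W=snap('side','s17.png');im,d,W=snap('top','t17.png')
E
```

```text
[ 0.6335 -0.0131  0.1022] [ 0.8  0.3 -0.8] 65.9 [ 0.4   0.57 -0.05  1.59 -0.73  1.35  0.62]
[[[-4.9,0.3,5.9],[-0.1,0.0,0.1],0],[[-4.9,0.3,5.9],[-0.2,0.0,0.0],0],[[-4.9,0.3,6.0],[-0.1,0.0,0.1],0],[[-4.9,0.3,5.9],[-0.2,0.0,0.0],0],[[-4.8,0.3,5.9],[-0.1,0.0,0.1],0]]
```

View pics/s17.png

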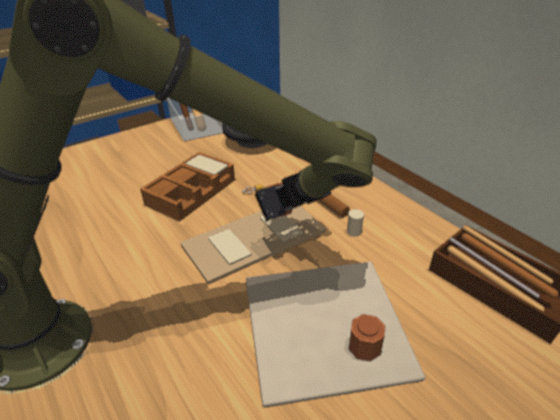

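View pics/t17.png

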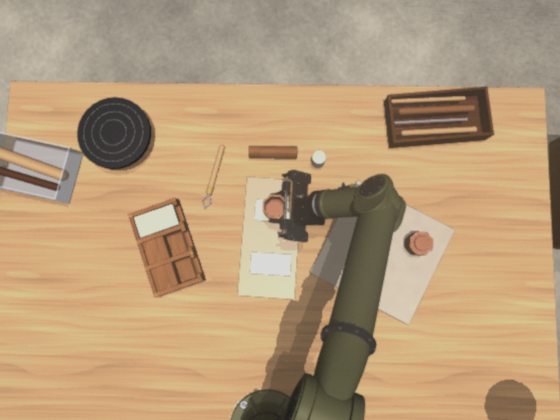

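Cup is upright above tile 1. Lower it.

Request:
arm_command(
  motion=[
    [[-4.9, 0.3, 5.9], [-0.1, 0, 0], 1],
    [[-4.9, 0.3, 5.9], [-0.1, 0, 0], 1],
    [[-4.9, 0.3, 6.0], [-0.1, 0, 0.1], 1],
    [[-4.9, 0.3, 5.9], [-0.2, 0, 0], 1],
    [[-4.8, 0.3, 5.9], [-0.1, 0, 0.1], 1],
    [[0, 0, 0], [0, 0, 0], 1],
    [[0, 0, 0], [0, 0, 0], 1],
  ],
)

```text
time: 30.72
position: [0.6347, -0.0084, 0.0638]
tool_rot: [-1.808, -1.718, -0.752]
ft_force: [-0.1, -1.7, -1.2]
grip_width: 0.755
```

```bash
python3 app.py -3 1 -45 .635 -.0095 .058 0 9
```

```text
[ 0.6347 -0.0084  0.0638] [-0.1 -1.7 -1.2] 65.7 [ 0.4   0.62 -0.06  1.62 -0.75  1.29  0.66]
[[[-4.8,0.3,3.3],[-0.1,-0.2,0.0],0]]
```

Request:
arm_command(
  motion=[
    [[-2.4, 0.3, 1.6], [-0.1, -0.2, 0], 1],
    [[0, 0, 0], [0, 0, 0], 1],
  ],
)

```text
time: 30.88
position: [0.6357, -0.0095, 0.0617]
tool_rot: [-1.812, -1.722, -0.753]
ft_force: [-0.4, 0.5, -1.6]
grip_width: 0.759
```

Request:
arm_command(
  motion=[
    [[-1.2, 0, 1], [0, 0, 0], 1],
    [[0, 0, 0], [0, 0, 0], 1],
  ],
)

```text
time: 31.05
position: [0.6356, -0.0096, 0.0603]
tool_rot: [-1.812, -1.721, -0.753]
ft_force: [0.3, 0.6, -1.5]
grip_width: 0.755
```

Request:
arm_command(
  motion=[
    [[-0.8, 0, 0.8], [0, 0, 0], 1],
    [[0, 0, 0], [0, 0, 0], 1],
  ],
)

```text
time: 31.22
position: [0.6355, -0.0095, 0.0591]
tool_rot: [-1.812, -1.721, -0.752]
ft_force: [-0.4, 0.7, -1.0]
grip_width: 0.756
```

Request:
arm_command(
  motion=[
    [[-0.6, 0, 0.6], [0, 0, 0], 1],
    [[0, 0, 0], [0, 0, 0], 1],
  ],
)

```text
time: 31.38
position: [0.6355, -0.0094, 0.0582]
tool_rot: [-1.812, -1.721, -0.752]
ft_force: [-0.5, -0.3, -1.4]
grip_width: 0.756
```

Request:
arm_command(
  motion=[
    [[-0.6, 0, 0.6], [0, 0, 0], 1],
    [[0, 0, 0], [0, 0, 0], 1],
  ],
)

```text
time: 31.55
position: [0.6355, -0.0094, 0.0573]
tool_rot: [-1.812, -1.721, -0.752]
ft_force: [-0.1, -0.8, -1.6]
grip_width: 0.751
```

Request:
arm_command(
  motion=[
    [[-0.6, 0, 0.6], [0, 0, 0], 1],
    [[0, 0, 0], [0, 0, 0], 1],
  ],
)

```text
time: 31.72
position: [0.6354, -0.0094, 0.0564]
tool_rot: [-1.812, -1.721, -0.752]
ft_force: [0.5, -0.5, -1.0]
grip_width: 0.753
```

Request:
arm_command(
  motion=[
    [[-0.6, 0, 0.6], [0, 0, 0], 1],
    [[0, 0, 0], [0, 0, 0], 1],
  ],
)

```text
time: 31.88
position: [0.6356, -0.0094, 0.0557]
tool_rot: [-1.812, -1.721, -0.753]
ft_force: [0.6, -0.6, -2.1]
grip_width: 0.754
```

Request:
arm_command(
  motion=[
    [[-0.6, 0, 0.6], [0, 0, 0], 1],
    [[0, 0, 0], [0, 0, 0], 1],
  ],
)

```text
time: 32.05
position: [0.6356, -0.0094, 0.0556]
tool_rot: [-1.811, -1.721, -0.753]
ft_force: [-1.0, -1.0, 3.3]
grip_width: 0.756
```

Request:
arm_command(
  motion=[
    [[-0.6, 0, 0.6], [0, 0, 0], 1],
    [[0, 0, 0], [0, 0, 0], 1],
  ],
)

```text
time: 32.22
position: [0.6356, -0.0094, 0.0556]
tool_rot: [-1.81, -1.721, -0.754]
ft_force: [-2.9, -1.2, 5.9]
grip_width: 0.76
```

Run:
```python
from h import *
im,d,W=snap('top'); cv2.imwrite('pics/t18.png',cv2.resize(im[165:275,235:345],None,fx=5,fy=5))
Z=W[...,2]; m=np.zeros(Z.shape,bool); m[195:222,258:292]=1
q=W[m&(Z>.085)&(Z<.105)]; q=q[(np.hypot(q[:,0]-.635,q[:,1]+.0095)<.045)]; print(len(q),np.percentile(q[:,2],[10,50,90]),q.min(0),q.max(0))
A=np.c_[q[:,:2]-[.635,-.0095],np.ones(len(q))]; print(np.linalg.lstsq(A,q[:,2],rcond=None)[0])
```

```text
122 [0.08828593 0.09331347 0.09664623] [ 0.5993552  -0.03336096  0.08535559] [0.67189474 0.02428738 0.10036882]
[-0.01452102  0.02268576  0.09273317]
```

View pics/t18.png

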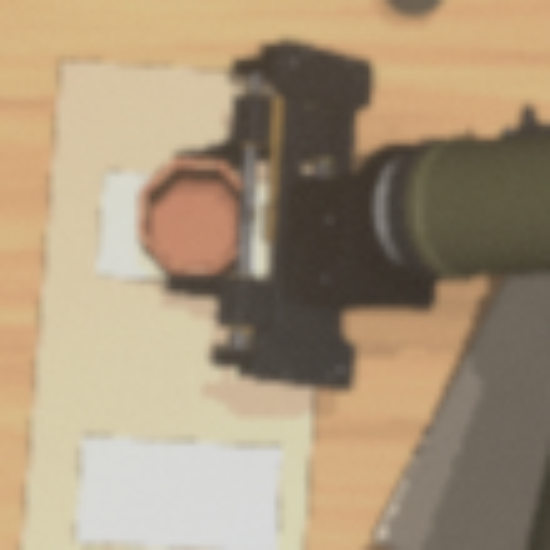

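Request:
arm_command(
  motion=[
    [[0, 0, 0], [0, 0, 0], 0.2],
    [[0, 0, 0], [0, 0, 0], 0.1],
    [[0, 0, 0], [0, 0, 0], 0],
    [[0, 0, 0], [0, 0, 0], 0],
    [[0, 0, -15], [0, 0, 0], 0],
    [[0, 0, -30], [0, 0, 0], 0],
    [[0, 0, -35], [0, 0, 0], 0],
    [[0, 0, -38], [0, 0, 0], 0],
  ],
)

```text
time: 32.93
position: [0.6303, -0.0921, 0.1375]
tool_rot: [-1.809, -1.72, -0.751]
ft_force: [1.1, -0.5, -0.7]
grip_width: 0.997
```

Request:
arm_command(
  motion=[
    [[0, 0, -38], [0, 0, 0], 0],
    [[0, 0, -30], [0, 0, 0], 0],
    [[0, 0, 0], [0, 0, 0], 0],
  ],
)

```text
time: 33.18
position: [0.6299, -0.1481, 0.1898]
tool_rot: [-1.823, -1.724, -0.757]
ft_force: [-0.1, -1.4, 1.0]
grip_width: 1.001
```

Run:
```python
from h import *
im,d,W=snap('top','t19.png'); im2,d2,W2=snap('side','s19.png')
cv2.imwrite('pics/c19.png',np.hstack([cv2.resize(im[165:275,235:345],None,fx=3,fy=3),cv2.resize(im2[170:280,180:340],None,fx=3,fy=3)]))
Z=W[...,2]; m=np.zeros(Z.shape,bool); m[190:225,252:300]=1
q=W[m&(Z>.03)&(Z<.105)]; q=q[(np.hypot(q[:,0]-.635,q[:,1]+.0095)<.05)]; print(len(q),cv2.minEnclosingCircle((q[:,:2]*1000).astype(np.float32)),np.percentile(q[:,2],[5,95]))
q=q[q[:,2]>.088];print('rim',cv2.minEnclosingCircle((q[:,:2]*1000).astype(np.float32)))
A=np.c_[q[:,:2]-[.635,-.0095],np.ones(len(q))]; print(np.linalg.lstsq(A,q[:,2],rcond=None)[0])
q=W[225:262,402:440].reshape(-1,3); q=q[(q[:,2]>.0815)&(q[:,2]<.095)]; print('c2',len(q),np.median(q,0) if len(q) else '')
s,p,R0=st(); print(p,s['joint_positions'].round(2))
```

```text
481 ((629.1868896484375, -3.5905044078826904), 41.205421447753906) [0.03304753 0.09629624]
rim ((632.3652954101562, -7.697057723999023), 35.421688079833984)
[-0.00332857  0.01400084  0.09347762]
c2 1 [ 0.55432769 -0.40070829  0.08544905]
[ 0.62876619 -0.14209936  0.1859349 ] [ 0.52  0.58  0.01  1.4  -0.69  1.59  0.62]
```

View pics/c19.png

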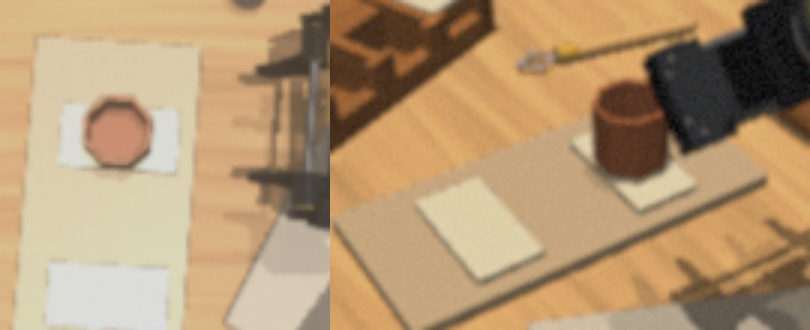

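View pics/s19.png

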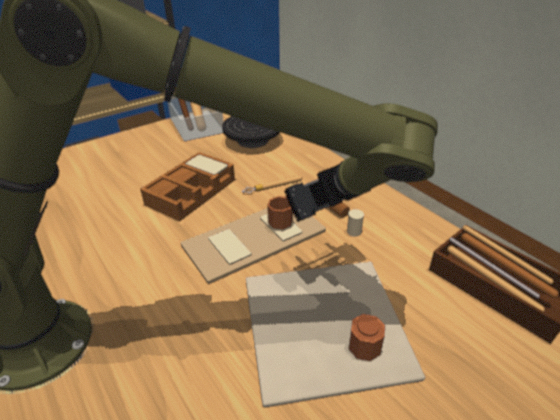

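```bash
python3 - <<'E'
from h import *
im,d,W=snap('side')
for im_,Wn in(('now',W),('start',np.load('/tmp/side0.npz')['W'])):
    q=Wn[310:360,345:390].reshape(-1,3); q=q[(q[:,2]>.082)&(q[:,2]<.095)]; print(im_,len(q),np.median(q,0),(q.min(0)+q.max(0))/2)
E
python3 app.py -50.3 1 45 .541 -.4325 .05 .10 36
```

```text
now 280 [ 0.54183247 -0.4346165   0.08402261] [ 0.54145022 -0.43360432  0.0844659 ]
start 272 [ 0.54149439 -0.4348642   0.08395317] [ 0.54262861 -0.4339953   0.08445536]
[ 0.6283 -0.1401  0.1849] [ 0.2 -0.  -0.2] 86.8 [ 0.52  0.58  0.01  1.4  -0.69  1.59  0.62]
[[[-14.7,-1.3,-8.7],[0.0,-5.6,3.5],0],[[-15.6,-0.5,-7.2],[0.0,-5.7,3.5],0],[[-16.2,0.6,-5.7],[0.0,-5.6,3.5],0],[[-16.6,1.5,-4.0],[0.0,-5.6,3.4],0],[[-16.8,2.6,-2.4],[0.0,-5.7,3.5],0],[[-16.8,3.6,-0.7],[0.0,-5.6,3.5],0],[[-16.5,4.6,0.9],[0.0,-5.6,3.5],0],[[-16.1,5.5,2.5],[0.0,-5.6,3.5],0]]
[[[-15.3,6.6,4.0],[0.0,-5.7,3.5],0],[[-14.5,7.5,5.5],[0.0,-5.6,3.5],0],[[-13.3,8.3,6.9],[0.0,-5.6,3.4],0],[[-12.1,9.0,8.1],[0.0,-5.7,3.5],0],[[-10.7,9.8,9.3],[0.1,-5.6,3.5],0],[[-9.1,10.4,10.2],[-0.0,-5.6,3.5],0],[[-7.4,10.9,11.0],[-0.0,-5.7,3.5],0]]
```

Request:
arm_command(
  motion=[
    [[-14.7, -1.3, -8.7], [0, -5.6, 3.5], 0],
    [[-15.6, -0.5, -7.2], [0, -5.7, 3.5], 0],
    [[-16.2, 0.6, -5.7], [0, -5.6, 3.5], 0],
    [[-16.6, 1.5, -4.0], [0, -5.6, 3.4], 0],
    [[-16.8, 2.6, -2.4], [0, -5.7, 3.5], 0],
    [[-16.8, 3.6, -0.7], [0, -5.6, 3.5], 0],
    [[-16.5, 4.6, 0.9], [0, -5.6, 3.5], 0],
    [[-16.1, 5.5, 2.5], [0, -5.6, 3.5], 0],
  ],
)

```text
time: 34.0
position: [0.6108, -0.2709, 0.1504]
tool_rot: [-2.588, -1.551, 0.207]
ft_force: [-0.2, 0.1, -0.5]
grip_width: 1.0
```

Request:
arm_command(
  motion=[
    [[-15.3, 6.6, 4.0], [0, -5.7, 3.5], 0],
    [[-14.5, 7.5, 5.5], [0, -5.6, 3.5], 0],
    [[-13.3, 8.3, 6.9], [0, -5.6, 3.4], 0],
    [[-12.1, 9.0, 8.1], [0, -5.7, 3.5], 0],
    [[-10.7, 9.8, 9.3], [0.1, -5.6, 3.5], 0],
    [[-9.1, 10.4, 10.2], [0, -5.6, 3.5], 0],
    [[-7.4, 10.9, 11.0], [0, -5.7, 3.5], 0],
    [[0, 0, 0], [0, 0, 0], 0],
  ],
)

```text
time: 34.67
position: [0.5944, -0.3843, 0.1116]
tool_rot: [2.52, 0.92, -1.065]
ft_force: [-0.4, 2.5, -2.9]
grip_width: 1.0
```

Request:
arm_command(
  motion=[
    [[0, 0, 0], [0, 0, 0], 0],
    [[0, 0, 0], [0, 0, 0], 0],
  ],
)

```text
time: 34.83
position: [0.5955, -0.3869, 0.1211]
tool_rot: [2.526, 0.914, -1.046]
ft_force: [0.2, -1.2, 1.1]
grip_width: 1.0
```

```bash
python3 app.py -50.3 1 45 .541 -.433 .05 .03 20
```

```text
[ 0.5955 -0.3869  0.1211] [ 0.2 -1.2  1.1] 87.0 [-0.03  0.88  0.5   1.14  0.3   1.59 -0.55]
[[[-0.1,0.2,17.7],[-0.0,-0.0,0.0],0],[[-0.0,0.1,17.7],[-0.0,-0.0,0.1],0],[[-0.1,0.2,17.6],[-0.0,-0.0,-0.0],0],[[-0.0,0.2,17.7],[-0.0,-0.0,0.0],0]]
```

Request:
arm_command(
  motion=[
    [[0, 0.2, 17.7], [0, 0, 0], 0],
    [[0, 0.1, 17.7], [0, 0, 0], 0],
    [[0, 0.2, 17.6], [0, 0, 0], 0],
    [[0, 0.2, 17.7], [0, 0, 0], 0],
    [[0, 0, 0], [0, 0, 0], 0],
    [[0, 0, 0], [0, 0, 0], 0],
  ],
)

```text
time: 35.33
position: [0.5569, -0.421, 0.0735]
tool_rot: [2.528, 0.908, -1.043]
ft_force: [-0.4, -0.8, -0.1]
grip_width: 1.0
```

```bash
python3 app.py -50.3 1 45 .541 -.433 .05 0 20
python3 - <<'E'
from h import *
im,d,W=snap('side'); cv2.imwrite('pics/s20.png',cv2.resize(im[240:390,290:440],None,fx=4,fy=4))
E
```

```text
[ 0.5569 -0.421   0.0735] [-0.4 -0.8 -0.1] 87.0 [ 0.    0.87  0.5   1.26  0.31  1.47 -0.56]
[[[1.2,-0.4,15.4],[-0.0,-0.1,-0.1],0],[[1.3,-0.5,15.3],[-0.0,-0.0,-0.1],0]]
```

View pics/s20.png

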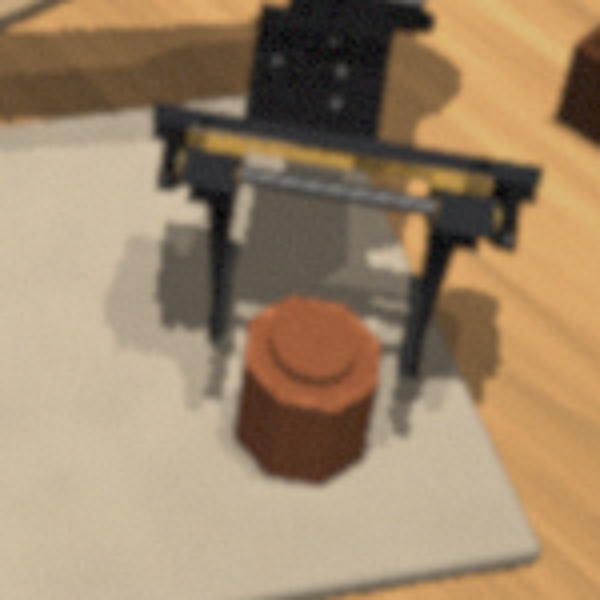

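Request:
arm_command(
  motion=[
    [[1.2, -0.4, 15.4], [0, 0, 0], 0],
    [[1.3, -0.5, 15.3], [0, 0, -0.1], 0],
    [[0, 0, 0], [0, 0, 0], 0],
    [[0, 0, 0], [0, 0, 0], 0],
  ],
)

```text
time: 35.72
position: [0.5423, -0.4322, 0.0491]
tool_rot: [2.525, 0.913, -1.045]
ft_force: [0.1, 0.3, -0.2]
grip_width: 0.998
```

```bash
python3 app.py -50.3 1 45 .541 -.433 .05 0 20
```

```text
[ 0.5423 -0.4322  0.0491] [ 0.1  0.3 -0.2] 86.8 [ 0.01  0.88  0.5   1.3   0.31  1.41 -0.57]
[[[-1.7,-0.2,0.4],[0.0,-0.0,0.0],0]]
```

Request:
arm_command(
  motion=[
    [[-1, 0, 0], [0, 0, 0], 1],
    [[0, 0, 0], [0, 0, 0], 1],
    [[0, 0, 0], [0, 0, 0], 1],
    [[0, 0, 0], [0, 0, 0], 1],
    [[0, 0, 0], [0, 0, 0], 1],
    [[0, 0, 0], [0, 0, 0], 1],
    [[0, 0, 0], [0, 0, 0], 1],
  ],
  force=35,
)

```text
time: 36.3
position: [0.5418, -0.433, 0.0494]
tool_rot: [2.524, 0.913, -1.045]
ft_force: [1.6, 0.5, 2.9]
grip_width: 0.755
```

Request:
arm_command(
  motion=[
    [[-4, 0, -4], [0, 0, 0], 1],
    [[-12, 0, -12], [0, 0, 0], 1],
    [[-14, 0, -14], [0, 0, 0], 1],
    [[0, 0, 0], [0, 6.9, 0], 1],
    [[0, 0, 0], [0, 6.9, 0], 1],
    [[0, 0, 0], [0, 6.9, 0], 1],
    [[0, 0, 0], [0, 6.9, 0], 1],
    [[0, 0, 0], [0, 6.9, 0], 1],
  ],
)

```text
time: 36.97
position: [0.5416, -0.434, 0.0952]
tool_rot: [2.884, 1.043, -0.256]
ft_force: [-0.0, -0.6, -3.1]
grip_width: 0.756
```

Request:
arm_command(
  motion=[
    [[0, 0, 0], [0, 6.9, 0], 1],
    [[0, 0, 0], [0, 6.9, 0], 1],
    [[0, 0, 0], [0, 6.9, 0], 1],
    [[0, 0, 0], [0, 6.9, 0], 1],
    [[0, 0, 0], [0, 6.9, 0], 1],
    [[0, 0, 0], [0, 6.9, 0], 1],
    [[0, 0, 0], [0, 6.9, 0], 1],
    [[0, 0, 0], [0, 6.9, 0], 1],
  ],
)

```text
time: 37.63
position: [0.5395, -0.4358, 0.0944]
tool_rot: [-2.53, -0.916, -1.046]
ft_force: [-0.5, 1.1, -2.5]
grip_width: 0.757
```

Request:
arm_command(
  motion=[
    [[0, 0, 0], [0, 0, 0], 1],
    [[0, 0, 0], [0, 0, 0], 1],
  ],
)

```text
time: 37.8
position: [0.5376, -0.4357, 0.0901]
tool_rot: [-2.534, -0.908, -1.032]
ft_force: [0.7, -0.1, -1.1]
grip_width: 0.756
```

```bash
python3 app.py -50.3 1 -45 .541 -.433 .056 0 10
python3 - <<'E'
from h import *
im,d,W=snap('side','s21.png')
E
```

```text
[ 0.5376 -0.4357  0.0901] [ 0.7 -0.1 -1.1] 65.8 [ 0.94  0.6   0.09  1.58 -0.87  1.26  0.54]
[[[-5.2,0.0,6.9],[0.0,0.2,-0.1],0],[[-5.2,0.1,6.8],[0.0,0.1,-0.0],0],[[-5.2,0.0,6.8],[0.0,0.2,-0.1],0],[[-5.3,0.1,6.8],[0.0,0.1,-0.1],0]]
```

View pics/s21.png

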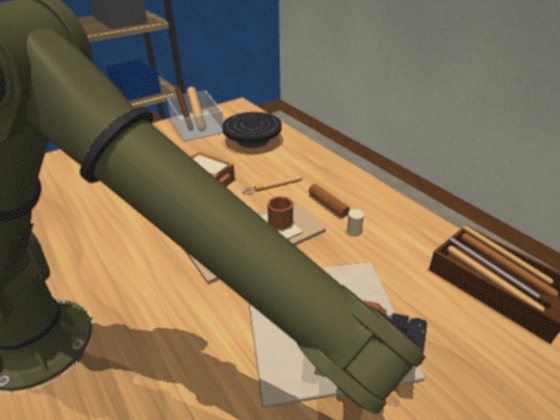

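Request:
arm_command(
  motion=[
    [[-5.2, 0, 6.9], [0, 0.2, 0], 1],
    [[-5.2, 0, 6.8], [0, 0.1, 0], 1],
    [[-5.2, 0, 6.8], [0, 0.2, -0.1], 1],
    [[-5.3, 0, 6.8], [0, 0.1, -0.1], 1],
    [[-2, 0, 2], [0, 0, 0], 1],
    [[0, 0, 0], [0, 0, 0], 1],
    [[0, 0, 0], [0, 0, 0], 1],
  ],
)

```text
time: 38.43
position: [0.5445, -0.4299, 0.0539]
tool_rot: [-2.52, -0.915, -1.051]
ft_force: [-0.4, -0.5, -0.9]
grip_width: 0.753
```

Request:
arm_command(
  motion=[
    [[-1.8, 0, 1.8], [0, 0, 0], 1],
    [[0, 0, 0], [0, 0, 0], 1],
  ],
)

```text
time: 38.6
position: [0.5444, -0.4305, 0.0518]
tool_rot: [-2.521, -0.915, -1.052]
ft_force: [-0.1, 0.2, -1.9]
grip_width: 0.758
```

Request:
arm_command(
  motion=[
    [[-0.7, 0, 0.7], [0, 0, 0], 1],
    [[0, 0, 0], [0, 0, 0], 1],
  ],
)

```text
time: 38.77
position: [0.5444, -0.4303, 0.0508]
tool_rot: [-2.521, -0.915, -1.052]
ft_force: [-0.0, 0.7, -1.8]
grip_width: 0.753
```

Request:
arm_command(
  motion=[
    [[-1.2, 0, 1.2], [0, 0, 0], 1],
    [[0, 0, 0], [0, 0, 0], 1],
  ],
)

```text
time: 38.93
position: [0.5444, -0.4302, 0.0489]
tool_rot: [-2.52, -0.915, -1.051]
ft_force: [0.3, -0.2, -1.7]
grip_width: 0.758
```

Request:
arm_command(
  motion=[
    [[-0.8, 0, 0.8], [0, 0, 0], 1],
    [[0, 0, 0], [0, 0, 0], 1],
  ],
)

```text
time: 39.1
position: [0.5444, -0.4301, 0.0477]
tool_rot: [-2.52, -0.915, -1.051]
ft_force: [-0.2, 0.0, -2.7]
grip_width: 0.757
```

Request:
arm_command(
  motion=[
    [[-0.7, 0, 0.7], [0, 0, 0], 1],
    [[0, 0, 0], [0, 0, 0], 1],
  ],
)

```text
time: 39.27
position: [0.5446, -0.4302, 0.0472]
tool_rot: [-2.52, -0.915, -1.052]
ft_force: [-0.2, -0.0, -2.0]
grip_width: 0.751
```

Request:
arm_command(
  motion=[
    [[-0.7, 0, 0.7], [0, 0, 0], 1],
    [[0, 0, 0], [0, 0, 0], 1],
  ],
)

```text
time: 39.43
position: [0.5446, -0.4302, 0.0471]
tool_rot: [-2.519, -0.915, -1.053]
ft_force: [-2.6, 1.2, 4.1]
grip_width: 0.759
```

Request:
arm_command(
  motion=[
    [[-0.5, 0, 0.5], [0, 0, 0], 1],
    [[0, 0, 0], [0, 0, 0], 1],
  ],
)

```text
time: 39.6
position: [0.5446, -0.4301, 0.0471]
tool_rot: [-2.519, -0.916, -1.054]
ft_force: [-4.1, 2.3, 7.6]
grip_width: 0.757
```

Contact. Release, back off, swing over to the other side.

Request:
arm_command(
  motion=[
    [[0, 0, 0], [0, 0, 0], 0.2],
    [[0, 0, 0], [0, 0, 0], 0.1],
    [[0, 0, 0], [0, 0, 0], 0],
    [[0, 0, 0], [0, 0, 0], 0],
    [[0, 0, -15], [0, 0, 0], 0],
    [[0, 0, -30], [0, 0, 0], 0],
    [[0, 0, -35], [0, 0, 0], 0],
    [[0, 0, -25], [0, 0, 0], 0],
  ],
)

```text
time: 40.27
position: [0.4851, -0.4804, 0.1215]
tool_rot: [-2.524, -0.914, -1.051]
ft_force: [0.4, -0.5, -0.5]
grip_width: 0.998
```

Request:
arm_command(
  motion=[
    [[15, 0, -20], [0, -6.9, 0], 0],
    [[20, 0, -10], [0, -6.9, 0], 0],
    [[20, 0, 0], [0, -6.9, 0], 0],
    [[20, 0, 0], [0, -6.9, 0], 0],
    [[20, 0, 0], [0, -6.9, 0], 0],
    [[20, 0, 0], [0, -6.9, 0], 0],
    [[15, 0, 0], [0, -6.9, 0], 0],
    [[0, 0, 0], [0, 0, 0], 0],
  ],
)

```text
time: 40.93
position: [0.5706, -0.4053, 0.1949]
tool_rot: [2.925, 1.091, -0.07]
ft_force: [2.2, 2.8, -0.7]
grip_width: 0.998
```

```bash
python3 app.py -50.3 1 45 .543 -.432 .048 .10
python3 - <<'E'
from h import *
im,d,W=snap('side'); cv2.imwrite('pics/s22.png',cv2.resize(im[240:400,290:450],None,fx=3.5,fy=3.5)); P=W[295:375,330:420].reshape(-1,3)
az=np.radians(39.7); a=np.array([np.cos(az),np.sin(az)]); j=np.array([a[1],-a[0]])
q=P[:,:2]-[.543,-.432]; A=q@a; J=q@j
m=(abs(A)<.06)&(abs(J)<.05)&(P[:,2]>.03)&(P[:,2]<.1)
top=m&(P[:,2]>.074)
print(m.sum(),top.sum(),P[top,2].max(),np.percentile(A[top],[2,50,98]),np.percentile(J[top],[2,50,98]),np.percentile(A[m],[1,99]),np.percentile(J[m],[1,99]))
t=P[top][:,:2]-P[top][:,:2].mean(0); w,v=np.linalg.eigh(t.T@t); print(np.degrees(np.arctan2(v[1,1],v[0,1])),w)
E
```

```text
[ 0.5706 -0.4053  0.1949] [ 2.2  2.8 -0.7] 86.8 [ 0.38  0.46  0.25  1.37 -0.06  1.34 -0.24]
[[[5.1,0.5,10.6],[0.1,-6.0,0.2],0],[[6.3,0.5,10.1],[0.1,-6.1,0.1],0],[[7.2,0.5,9.3],[0.1,-6.0,0.2],0],[[8.2,0.5,8.5],[0.1,-6.0,0.1],0],[[9.1,0.4,7.6],[0.1,-6.1,0.2],0],[[9.8,0.5,6.6],[0.0,-6.0,0.1],0],[[10.5,0.5,5.6],[0.1,-6.0,0.2],0]]
1355 533 0.08281582464447709 [-0.02805342  0.00026547  0.0338254 ] [-1.88661133e-02  8.97430787e-05  1.90281566e-02] [-0.03542965  0.03422798] [-0.03204032  0.03217672]
-140.53075525032153 [0.06642193 0.19253271]
```

View pics/s22.png

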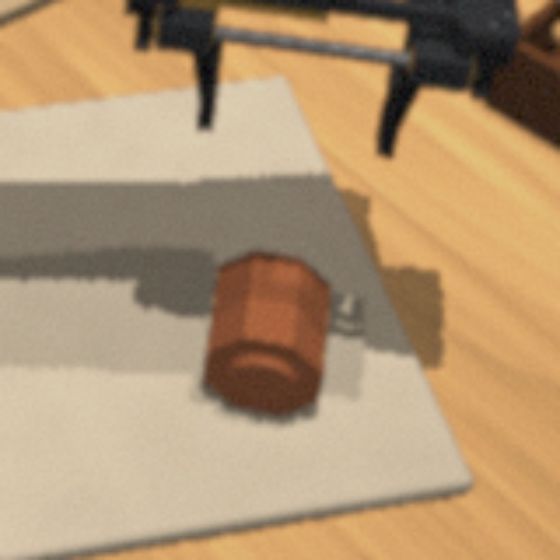

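Request:
arm_command(
  motion=[
    [[5.1, 0.5, 10.6], [0.1, -6.0, 0.2], 0],
    [[6.3, 0.5, 10.1], [0.1, -6.1, 0.1], 0],
    [[7.2, 0.5, 9.3], [0.1, -6.0, 0.2], 0],
    [[8.2, 0.5, 8.5], [0.1, -6.0, 0.1], 0],
    [[9.1, 0.4, 7.6], [0.1, -6.1, 0.2], 0],
    [[9.8, 0.5, 6.6], [0, -6.0, 0.1], 0],
    [[10.5, 0.5, 5.6], [0.1, -6.0, 0.2], 0],
    [[0, 0, 0], [0, 0, 0], 0],
  ],
)

```text
time: 41.65
position: [0.5868, -0.3935, 0.1059]
tool_rot: [2.533, 0.905, -1.074]
ft_force: [-1.1, 2.7, -4.2]
grip_width: 1.0
```

Request:
arm_command(
  motion=[
    [[0, 0, 0], [0, 0, 0], 0],
    [[0, 0, 0], [0, 0, 0], 0],
  ],
)

```text
time: 41.82
position: [0.5853, -0.402, 0.1195]
tool_rot: [2.537, 0.884, -1.055]
ft_force: [0.3, -1.2, 0.3]
grip_width: 0.998
```

```bash
python3 app.py -50.3 1 45 .5425 -.4325 .0485 .03 20
```

```text
[ 0.5853 -0.402   0.1195] [ 0.3 -1.2  0.3] 86.8 [ 0.06  0.86  0.38  1.15  0.38  1.61 -0.59]
[[[4.4,-1.1,19.1],[-0.3,0.1,-0.3],0],[[4.4,-1.2,19.1],[-0.2,0.0,-0.3],0],[[4.4,-1.2,19.1],[-0.3,0.1,-0.3],0]]
```

Request:
arm_command(
  motion=[
    [[4.4, -1.1, 19.1], [-0.3, 0.1, -0.3], 0],
    [[4.4, -1.2, 19.1], [-0.2, 0, -0.3], 0],
    [[4.4, -1.2, 19.1], [-0.3, 0.1, -0.3], 0],
    [[0, 0, 0], [0, 0, 0], 0],
    [[0, 0, 0], [0, 0, 0], 0],
  ],
)

```text
time: 42.23
position: [0.5585, -0.4191, 0.0714]
tool_rot: [2.527, 0.908, -1.043]
ft_force: [-1.1, -0.2, 0.1]
grip_width: 0.999
```

```bash
python3 app.py -50.3 1 45 .5425 -.4325 .0485 0 20
```

```text
[ 0.5585 -0.4191  0.0714] [-1.1 -0.2  0.1] 86.9 [ 0.07  0.85  0.38  1.26  0.39  1.49 -0.61]
[[[0.7,0.0,15.5],[-0.0,-0.0,-0.1],0],[[0.7,0.0,15.5],[-0.0,-0.1,-0.1],0]]
```

Request:
arm_command(
  motion=[
    [[0.7, 0, 15.5], [0, 0, 0], 0],
    [[0.5, 0, 14.5], [0, 0, 0], 0],
    [[0, 0, 0], [0, 0, 0], 0],
    [[0, 0, 0], [0, 0, 0], 0],
  ],
)

```text
time: 42.57
position: [0.5449, -0.4304, 0.0481]
tool_rot: [2.524, 0.912, -1.044]
ft_force: [0.6, 0.3, 0.9]
grip_width: 0.998
```

```bash
python3 app.py -50.3 1 45 .5425 -.4325 .0485 0 20
```

```text
[ 0.5449 -0.4304  0.0481] [0.6 0.3 0.9] 86.8 [ 0.08  0.86  0.38  1.3   0.4   1.43 -0.62]
[[[-2.5,0.1,1.9],[0.1,-0.1,-0.0],0]]
```

Request:
arm_command(
  motion=[
    [[-2.5, 0, 2], [0, 0, 0], 0],
    [[0, 0, 0], [0, 0, 0], 1],
    [[0, 0, 0], [0, 0, 0], 1],
    [[0, 0, 0], [0, 0, 0], 1],
    [[0, 0, 0], [0, 0, 0], 1],
    [[0, 0, 0], [0, 0, 0], 1],
    [[0, 0, 0], [0, 0, 0], 1],
    [[0, 0, 0], [0, 0, 0], 1],
  ],
  force=35,
)

```text
time: 43.23
position: [0.5426, -0.4312, 0.0461]
tool_rot: [2.522, 0.916, -1.046]
ft_force: [0.9, 0.5, 1.2]
grip_width: 0.758
```

Request:
arm_command(
  motion=[
    [[-4, 0, -4], [0, 0, 0], 1],
    [[-15, 0, -15], [0, 0, 0], 1],
    [[-25, 0, -25], [0, 0, 0], 1],
    [[0, 0, 0], [0, 6.9, 0], 1],
    [[0, 0, 0], [0, 6.9, 0], 1],
    [[0, 0, 0], [0, 6.9, 0], 1],
    [[0, 0, 0], [0, 6.9, 0], 1],
    [[0, 0, 0], [0, 0, 0], 1],
  ],
)

```text
time: 43.9
position: [0.5367, -0.4393, 0.1144]
tool_rot: [2.83, 1.007, -0.43]
ft_force: [-2.0, -3.4, -0.9]
grip_width: 0.755
```

```bash
python3 app.py -3 1 -45 .475 -.001 .100 0 34
python3 - <<'E'
from h import *
im,d,W=snap('side','s23.png')
E
```

```text
[ 0.5367 -0.4393  0.1144] [-2.  -3.4 -0.9] 65.7 [ 0.3   0.56  0.29  1.42  0.14  1.28 -0.38]
[[[15.9,-27.0,-4.1],[0.9,4.2,-3.5],0],[[17.8,-26.1,-2.4],[0.9,4.2,-3.4],0],[[19.3,-25.0,-0.6],[0.8,4.2,-3.5],0],[[20.9,-23.7,1.1],[0.9,4.2,-3.5],0],[[22.1,-22.4,3.1],[0.9,4.2,-3.4],0],[[23.1,-21.0,5.1],[0.9,4.2,-3.5],0],[[23.9,-19.5,7.2],[0.8,4.2,-3.5],0],[[24.5,-17.9,9.1],[0.9,4.2,-3.4],0]]
[[[24.7,-16.2,11.3],[0.9,4.2,-3.5],0],[[24.7,-14.6,13.3],[0.9,4.2,-3.5],0],[[24.5,-12.8,15.3],[0.9,4.1,-3.5],0],[[24.1,-11.1,17.3],[0.8,4.2,-3.4],0],[[23.4,-9.4,19.1],[0.9,4.2,-3.5],0],[[22.4,-7.7,21.0],[0.9,4.2,-3.5],0]]
```

View pics/s23.png

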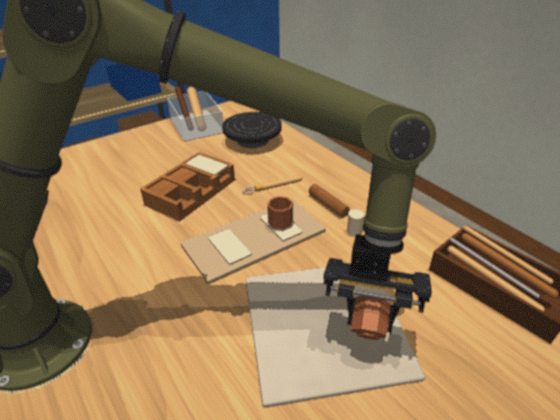

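Request:
arm_command(
  motion=[
    [[15.9, -27.0, -4.1], [0.9, 4.2, -3.5], 1],
    [[17.8, -26.1, -2.4], [0.9, 4.2, -3.4], 1],
    [[19.3, -25.0, -0.6], [0.8, 4.2, -3.5], 1],
    [[20.9, -23.7, 1.1], [0.9, 4.2, -3.5], 1],
    [[22.1, -22.4, 3.1], [0.9, 4.2, -3.4], 1],
    [[23.1, -21.0, 5.1], [0.9, 4.2, -3.5], 1],
    [[23.9, -19.5, 7.2], [0.8, 4.2, -3.5], 1],
    [[24.5, -17.9, 9.1], [0.9, 4.2, -3.4], 1],
  ],
)

```text
time: 44.62
position: [0.5036, -0.1788, 0.1016]
tool_rot: [-2.38, -1.561, -0.293]
ft_force: [0.8, 0.1, -2.2]
grip_width: 0.756
```

```bash
python3 app.py -3 1 -45 .475 -.001 .100 0 30
```

```text
[ 0.5036 -0.1788  0.1016] [ 0.8  0.1 -2.2] 65.7 [ 0.46  0.3   0.04  1.8  -0.34  1.21  0.24]
[[[20.2,-13.3,8.8],[0.6,3.6,-2.9],0],[[20.2,-12.2,10.1],[0.7,3.5,-2.9],0],[[20.2,-11.0,11.6],[0.6,3.6,-2.9],0],[[19.9,-9.9,12.9],[0.6,3.5,-2.8],0],[[19.5,-8.8,14.3],[0.6,3.6,-2.9],0],[[19.1,-7.7,15.5],[0.7,3.5,-2.9],0],[[18.4,-6.5,16.7],[0.6,3.6,-2.9],0]]
```

Request:
arm_command(
  motion=[
    [[20.2, -13.3, 8.0], [0.6, 3.6, -2.9], 1],
    [[20.2, -12.2, 9.5], [0.7, 3.5, -2.9], 1],
    [[20.2, -11.0, 11.0], [0.6, 3.6, -2.9], 1],
    [[19.9, -9.9, 12.5], [0.6, 3.5, -2.8], 1],
    [[19.5, -8.8, 14.0], [0.6, 3.6, -2.9], 1],
    [[18, -7, 14], [0.7, 3.5, -2.9], 1],
    [[17, -5, 15], [0.6, 3.6, -2.9], 1],
    [[0, 0, 0], [0, 0, 0], 1],
  ],
)

```text
time: 45.28
position: [0.4754, -0.0041, 0.1011]
tool_rot: [-1.807, -1.717, -0.747]
ft_force: [-0.5, 0.6, -2.5]
grip_width: 0.756
```

Request:
arm_command(
  motion=[
    [[0, 0, 0], [0, 0, 0], 1],
    [[0, 0, 0], [0, 0, 0], 1],
  ],
)

```text
time: 45.45
position: [0.4785, -0.009, 0.1025]
tool_rot: [-1.82, -1.718, -0.749]
ft_force: [-0.1, -0.3, -1.3]
grip_width: 0.757
```

```bash
python3 app.py -3 1 -45 .475 -.001 .064 0 9
python3 - <<'E'
from h import *
im,d,W=snap('side','s24.png');im,d,W=snap('top','t24.png')
E
```

```text
[ 0.4785 -0.009   0.1025] [-0.1 -0.3 -1.3] 65.9 [ 0.55  0.32 -0.11  1.97 -0.71  1.29  0.75]
[[[-4.3,-0.8,6.6],[0.0,0.0,-0.0],0],[[-4.3,-0.8,6.5],[0.1,0.1,-0.1],0],[[-4.3,-0.8,6.6],[0.0,0.0,-0.0],0],[[-4.3,-0.7,6.5],[0.1,0.1,-0.1],0],[[-4.4,-0.8,6.6],[0.0,0.0,-0.0],0]]
```

View pics/t24.png

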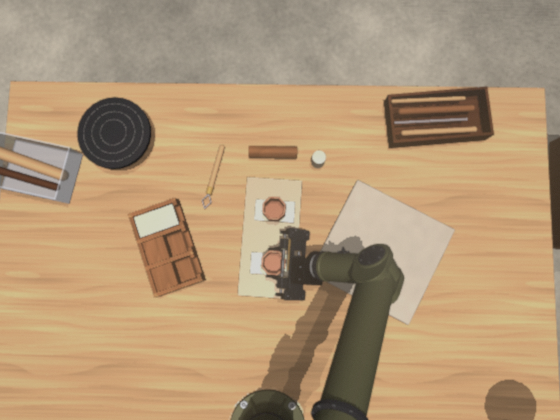

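Request:
arm_command(
  motion=[
    [[-3.5, -0.8, 6.9], [0, 0, 0], 1],
    [[-4.2, -0.8, 6.6], [0, 0, 0], 1],
    [[-4.3, -0.8, 6.6], [0, 0, 0], 1],
    [[-4.3, -0.7, 6.5], [0.1, 0.1, -0.1], 1],
    [[-4.4, -0.8, 6.6], [0, 0, 0], 1],
    [[0, 0, 0], [0, 0, 0], 1],
    [[0, 0, 0], [0, 0, 0], 1],
  ],
)

```text
time: 46.13
position: [0.4744, 0.0007, 0.0639]
tool_rot: [-1.816, -1.715, -0.752]
ft_force: [-0.0, -0.7, -2.2]
grip_width: 0.757
```

```bash
python3 app.py -3 1 -45 .475 .001 .060 0 9;  python3 - <<'E'
from h import *
im,d,W=snap('top')
Z=W[...,2]; m=np.zeros(Z.shape,bool); m[240:290,245:305]=1
q=W[m&(Z>.093)&(Z<.108)]; q=q[(np.hypot(q[:,0]-.475,q[:,1]+.001)<.042)]; print(len(q),q[:,2].max(),np.median(q,0),cv2.minEnclosingCircle((q[:,:2]*1000).astype(np.float32)))
E
```

```text
[0.4744 0.0007 0.0639] [-0.  -0.7 -2.2] 65.9 [ 0.55  0.37 -0.11  2.01 -0.73  1.22  0.8 ]
[[[-2.5,0.6,3.0],[0.1,-0.0,-0.2],0]]
122 0.10641512269160214 [0.47305655 0.00140425 0.10024009] ((473.8942565917969, -6.844916820526123), 39.99171829223633)
```

Good. Lower in small steps to contact.

Request:
arm_command(
  motion=[
    [[-2.5, 0.6, 3.0], [0, 0, -0.2], 1],
    [[0, 0, 0], [0, 0, 0], 1],
    [[-1.0, 0, 1.0], [0, 0, 0], 1],
    [[0, 0, 0], [0, 0, 0], 1],
  ],
)

```text
time: 46.52
position: [0.4756, 0.0006, 0.0592]
tool_rot: [-1.814, -1.721, -0.754]
ft_force: [0.1, -0.1, -2.6]
grip_width: 0.754
```

Request:
arm_command(
  motion=[
    [[-0.7, 0, 0.7], [0, 0, 0], 1],
    [[0, 0, 0], [0, 0, 0], 1],
  ],
)

```text
time: 46.68
position: [0.4755, 0.0006, 0.0582]
tool_rot: [-1.814, -1.721, -0.754]
ft_force: [-0.2, -0.3, -2.5]
grip_width: 0.755
```

Request:
arm_command(
  motion=[
    [[-0.7, 0, 0.7], [0, 0, 0], 1],
    [[0, 0, 0], [0, 0, 0], 1],
  ],
)

```text
time: 46.85
position: [0.4755, 0.0006, 0.0572]
tool_rot: [-1.814, -1.721, -0.754]
ft_force: [-0.2, -0.7, -1.8]
grip_width: 0.752
```

Request:
arm_command(
  motion=[
    [[-0.7, 0, 0.7], [0, 0, 0], 1],
    [[0, 0, 0], [0, 0, 0], 1],
  ],
)

```text
time: 47.02
position: [0.4756, 0.0006, 0.0567]
tool_rot: [-1.813, -1.72, -0.755]
ft_force: [-1.5, -0.4, 2.1]
grip_width: 0.755
```

Request:
arm_command(
  motion=[
    [[-0.6, 0, 0.6], [0, 0, 0], 1],
    [[0, 0, 0], [0, 0, 0], 1],
  ],
)

```text
time: 47.18
position: [0.4756, 0.0007, 0.0567]
tool_rot: [-1.812, -1.72, -0.756]
ft_force: [-1.7, -1.7, 6.8]
grip_width: 0.757
```

Request:
arm_command(
  motion=[
    [[-0.6, 0, 0.6], [0, 0, 0], 1],
    [[0, 0, 0], [0, 0, 0], 1],
  ],
)

```text
time: 47.35
position: [0.4757, 0.0006, 0.0566]
tool_rot: [-1.811, -1.719, -0.756]
ft_force: [-4.5, -2.9, 12.3]
grip_width: 0.76
```

Contact. Release and back away.

Request:
arm_command(
  motion=[
    [[0.8, 0, -0.8], [0, 0, 0], 1],
    [[0, 0, 0], [0, 0, 0], 0.2],
    [[0, 0, 0], [0, 0, 0], 0.1],
    [[0, 0, 0], [0, 0, 0], 0],
    [[0, 0, 0], [0, 0, 0], 0],
    [[0, 0, -15], [0, 0, 0], 0],
    [[0, 0, -30], [0, 0, 0], 0],
    [[0, 0, -35], [0, 0, 0], 0],
  ],
)

```text
time: 48.02
position: [0.471, -0.0543, 0.112]
tool_rot: [-1.809, -1.719, -0.752]
ft_force: [0.2, -0.0, 0.6]
grip_width: 0.998
```

Request:
arm_command(
  motion=[
    [[0, 0, -38], [0, 0, 0], 0],
    [[0, 0, -38], [0, 0, 0], 0],
    [[0, 0, -38], [0, 0, 0], 0],
    [[0, 0, -38], [0, 0, 0], 0],
    [[0, 0, 0], [0, 0, 0], 0],
    [[0, 0, 0], [0, 0, 0], 0],
  ],
)

```text
time: 48.52
position: [0.4668, -0.1652, 0.2206]
tool_rot: [-1.818, -1.721, -0.756]
ft_force: [-0.5, 0.8, -0.8]
grip_width: 0.996
```

Run:
```python
from h import *
s,p,R0=st(); print(p)
im,d,W=snap('top','t25.png'); im2,d2,W2=snap('side','s25.png')
cv2.imwrite('pics/c25.png',np.hstack([cv2.resize(im[165:310,225:320],None,fx=4,fy=4),cv2.resize(im2[180:280,170:340],None,fx=2.4,fy=5.8)]))
b=cv2.cvtColor(im,cv2.COLOR_BGR2LAB)[...,2].astype(int)
for nm,Wn in(('top',W),('side',W2)):
  Z=Wn[...,2]
  for t in([.635,-.0095],[.475,-.001]):
    h=np.hypot(Wn[...,0]-t[0],Wn[...,1]-t[1]); q=Wn[(h<.045)&(Z>.088)&(Z<.105)]
    A=np.c_[q[:,:2]-t,np.ones(len(q))]; r=cv2.minEnclosingCircle((q[:,:2]*1000).astype(np.float32))
    print(nm,t,len(q),'rim circ',np.round(r[0],1),round(r[1],1),'mid',((q.min(0)+q.max(0))/2).round(4),'z',np.median(q[:,2]).round(4),'tilt',np.linalg.lstsq(A,q[:,2],rcond=None)[0].round(3))
for n in('top','side'):
    for k in('post','loop_tool','rolling_pin'):
        r=models.search_frame(n,k); print(n,k,[(round(x['conf'],2),towc(n,x['location'])[0].round(3).tolist()) for x in r[:1]])
```

```text
[ 0.46679087 -0.16520193  0.22062168]
top [0.635, -0.0095] 136 rim circ [636.5 -13.3] 34.8 mid [ 0.6359 -0.0133  0.0962] z 0.0951 tilt [ 0.039 -0.107  0.095]
top [0.475, -0.001] 127 rim circ [472.9  -1.3] 34.8 mid [ 0.472  -0.0012  0.096 ] z 0.0939 tilt [ 0.008 -0.004  0.094]Traceback (most recent call last):
  File "<stdin>", line 11, in <module>
    return umr_minimum(a, axis, None, out, keepdims, initial, where)
ValueError: zero-size array to reduction operation minimum which has no identity
```

View pics/t25.png

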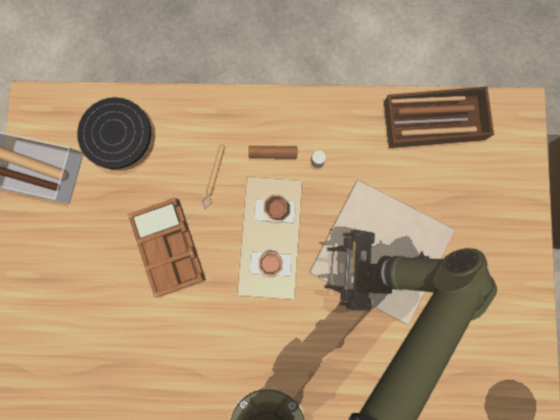

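View pics/c25.png

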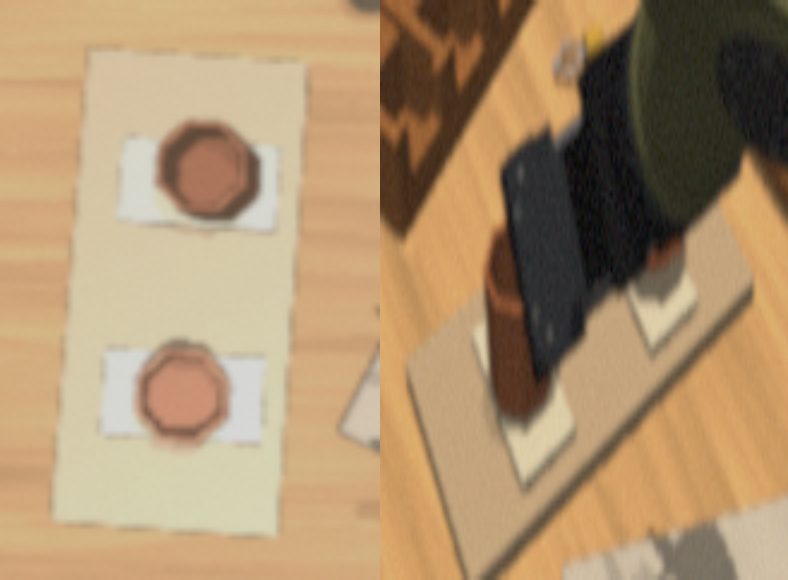

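Request:
arm_command(
  motion=[
    [[-35, 0, -30], [0, 0, 0], 0],
    [[-35, 0, -20], [0, 0, 0], 0],
    [[-35, 0, -20], [0, 0, 0], 0],
    [[-35, 0, 0], [0, 0, 0], 0],
    [[-35, 0, 0], [0, 0, 0], 0],
    [[0, 0, 0], [0, 0, 0], 0],
    [[0, 0, 0], [0, 0, 0], 0],
    [[0, 0, 0], [0, 0, 0], 0],
  ],
)

```text
time: 49.28
position: [0.458, -0.3294, 0.1458]
tool_rot: [-1.809, -1.72, -0.756]
ft_force: [0.1, 0.5, -0.1]
grip_width: 0.999
```

```bash
cat > fin.py <<'E'
from h import *
import sys
tag=sys.argv[1]
s,p,R0=st(); print(p)
im,d,W=snap('top','t%s.png'%tag); im2,d2,W2=snap('side','s%s.png'%tag)
cv2.imwrite('pics/c%s.png'%tag,np.hstack([cv2.resize(im[165:310,225:320],None,fx=4,fy=4),cv2.resize(im2[165:285,170:340],None,fx=580/120*.55,fy=580/120)]))
for nm,Wn in(('top',W),('side',W2)):
  Z=Wn[...,2]
  for t in([.635,-.0095],[.475,-.001]):
    h=np.hypot(Wn[...,0]-t[0],Wn[...,1]-t[1]); q=Wn[(h<.055)&(Z>.086)&(Z<.110)]
    if len(q)<10: print(nm,t,'none');continue
    A=np.c_[q[:,:2]-t,np.ones(len(q))]; r=cv2.minEnclosingCircle((q[:,:2]*1000).astype(np.float32))
    print(nm,t,len(q),'rim circ',np.round(r[0],1),round(r[1],1),'mid',((q.min(0)+q.max(0))/2).round(4),'z',np.median(q[:,2]).round(4),'tilt',np.linalg.lstsq(A,q[:,2],rcond=None)[0].round(3))
for n in('top','side'):
    for k in('post','loop_tool','rolling_pin'):
        r=models.search_frame(n,k); print(n,k,[(round(x['conf'],2),towc(n,x['location'])[0].round(3).tolist()) for x in r[:1]])
E
python3 fin.py 26
```

```text
[ 0.45795619 -0.32935652  0.14577765]
top [0.635, -0.0095] 131 rim circ [638. -24.] 35.0 mid [ 0.638  -0.0236  0.0933] z 0.093 tilt [ 0.027 -0.005  0.093]
top [0.475, -0.001] 127 rim circ [472.8  -1.6] 34.8 mid [ 0.472  -0.0011  0.0925] z 0.0932 tilt [-0.003 -0.002  0.093]
side [0.635, -0.0095] none
side [0.475, -0.001] 181 rim circ [474.   -3.9] 37.0 mid [ 0.4754 -0.0039  0.0902] z 0.0906 tilt [-0.004 -0.002  0.09 ]
top post [(0.47, [0.781, -0.136, 0.066])]
top loop_tool [(0.76, [0.745, 0.178, 0.017])]
top rolling_pin [(0.57, [0.809, 0.002, 0.036])]
side post []
side loop_tool []
side rolling_pin []
```

View pics/c26.png

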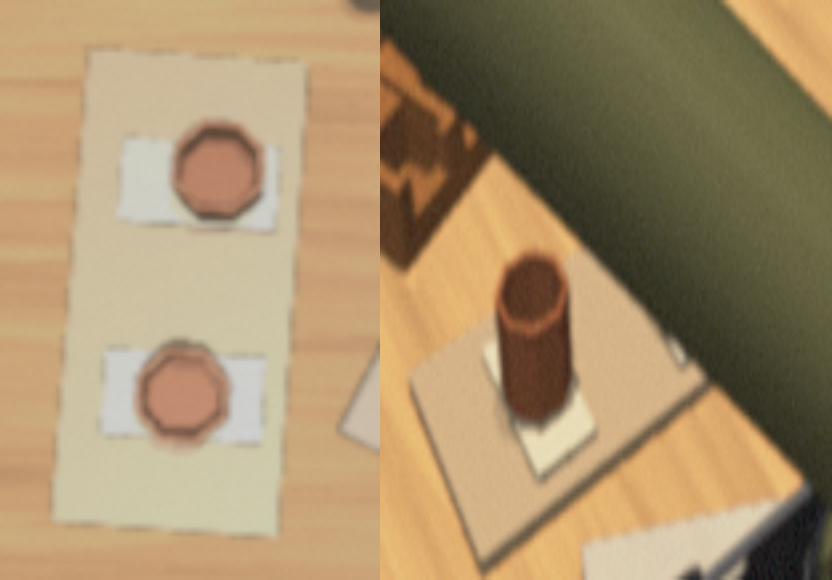

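View pics/s26.png

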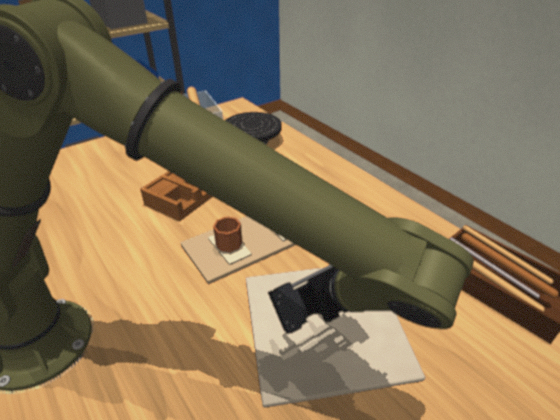

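```bash
python3 - <<'E'
from h import *
im,d,W=snap('top')
D=W; b=cv2.GaussianBlur(cv2.cvtColor(im,cv2.COLOR_BGR2LAB)[...,2].astype(np.float32),(3,3),0)
m=np.zeros(b.shape,np.uint8); m[195:226,246:302]=b[195:226,246:302]<138
q=W[(m>0)&(W[...,2]<.03)]; r=cv2.minAreaRect((q[:,:2]*1000).astype(np.float32)); print('tile1',r)
Z=W[...,2];h=np.hypot(W[...,0]-.637,W[...,1]+.02); q=W[(h<.055)&(Z>.08)&(Z<.105)]; P=(q[:,:2]*1000).astype(np.float32); c,rr=cv2.minEnclosingCircle(P); print(c,rr)
hull=cv2.convexHull(P)[:,0]; best=[]
for t in range(0,45,3):
    w=0
    for k in range(4):
        a=np.radians(t+45*k); pr=hull@[np.cos(a),np.sin(a)]; w+=pr.max()-pr.min()
    best.append((round(float(w/4),2),t))
print(sorted(best)[:5])
E
python3 app.py -3 1 0 .637 -.0235 .19 0 34
```

```text
tile1 ((633.720458984375, -9.670669555664062), (120.12476348876953, 62.080604553222656), 86.90160369873047)
(637.890869140625, -24.23432159423828) 35.28374099731445
[(66.03, 42), (66.09, 39), (66.26, 0), (66.75, 36), (66.89, 3)]
[ 0.4575 -0.3315  0.1465] [ 0.5 -0.1 -0.2] 87.3 [ 0.83  0.62  0.08  1.42 -0.54  1.73  0.94]
[[[23.2,14.8,17.6],[0.0,-4.1,0.0],0],[[24.3,14.8,15.9],[0.0,-4.1,0.0],0],[[25.5,14.8,14.2],[0.1,-4.1,0.0],0],[[26.3,14.9,12.2],[-0.0,-4.0,0.0],0],[[27.2,14.8,10.4],[0.0,-4.1,0.0],0],[[27.8,14.8,8.4],[0.0,-4.1,0.0],0],[[28.4,14.9,6.4],[0.1,-4.1,0.0],0],[[28.8,14.8,4.4],[-0.0,-4.1,0.0],0]]
[[[29.0,14.9,2.2],[0.0,-4.1,0.0],0],[[29.1,14.8,0.2],[0.0,-4.1,0.0],0],[[29.0,14.8,-1.9],[0.0,-4.0,0.0],0]]
```

Request:
arm_command(
  motion=[
    [[23.2, 14.8, 14], [0, -4.1, 0], 0],
    [[24.3, 14.8, 13], [0, -4.1, 0], 0],
    [[25.5, 14.8, 12], [0, -4.1, 0], 0],
    [[26.3, 14.9, 12.2], [0, -4.0, 0], 0],
    [[27.2, 14.8, 10.4], [0, -4.1, 0], 0],
    [[27.8, 14.8, 8.4], [0, -4.1, 0], 0],
    [[28.4, 14.9, 6.4], [0, -4.1, 0], 0],
    [[28.8, 14.8, 4.4], [0, -4.1, 0], 0],
  ],
)

```text
time: 50.4
position: [0.5884, -0.1123, 0.1856]
tool_rot: [-2.172, -2.057, -0.236]
ft_force: [-0.0, -0.8, -0.9]
grip_width: 1.0
```

Request:
arm_command(
  motion=[
    [[29, 14.9, 2.2], [0, -4.1, 0], 0],
    [[29.1, 14.8, 0.2], [0, -4.1, 0], 0],
    [[29, 14.8, -1.9], [0, -4.0, 0], 0],
    [[0, 0, 0], [0, 0, 0], 0],
    [[0, 0, 0], [0, 0, 0], 0],
    [[0, 0, 0], [0, 0, 0], 0],
  ],
)

```text
time: 50.9
position: [0.6365, -0.0295, 0.1961]
tool_rot: [2.279, 2.161, 0.004]
ft_force: [-0.2, -0.0, -0.0]
grip_width: 0.998
```

```bash
python3 app.py -3 1 0 .638 -.0240 .125 0 20
```

```text
[ 0.6365 -0.0295  0.1961] [-0.2 -0.  -0. ] 86.8 [ 0.06  0.31 -0.07  1.54  0.02  1.28 -0.06]
[[[1.4,0.2,17.8],[0.0,-0.0,-0.0],0],[[1.3,0.3,17.8],[0.1,-0.0,-0.0],0],[[1.4,0.3,17.8],[0.0,-0.1,-0.0],0],[[1.4,0.2,17.8],[0.0,0.0,-0.0],0]]
```

Request:
arm_command(
  motion=[
    [[1.4, 0.3, 17.8], [0, 0, 0], 0],
    [[1.4, 0.3, 17.8], [0, 0, 0], 0],
    [[1.4, 0.3, 17.8], [0, 0, 0], 0],
    [[1.4, 0.3, 17], [0, 0, 0], 0],
    [[0, 0, 0], [0, 0, 0], 0],
    [[0, 0, 0], [0, 0, 0], 0],
  ],
)

```text
time: 51.4
position: [0.6374, -0.0266, 0.125]
tool_rot: [-2.284, -2.156, -0.002]
ft_force: [0.2, -0.2, 0.6]
grip_width: 0.998
```

```bash
python3 app.py -3 1 0 .638 -.0240 .082 0 15;  python3 - <<'E'
from h import *
im,d,W=snap('side'); cv2.imwrite('pics/s27.png',cv2.resize(im[150:270,200:360],None,fx=4,fy=4))
E
```

```text
[ 0.6374 -0.0266  0.125 ] [ 0.2 -0.2  0.6] 86.8 [ 0.06  0.37 -0.07  1.62  0.03  1.16 -0.08]
[[[0.9,0.2,14.3],[0.0,-0.0,-0.1],0],[[0.9,0.1,14.4],[0.0,-0.0,-0.1],0],[[0.8,0.2,14.3],[0.0,-0.0,-0.1],0]]
```

View pics/s27.png

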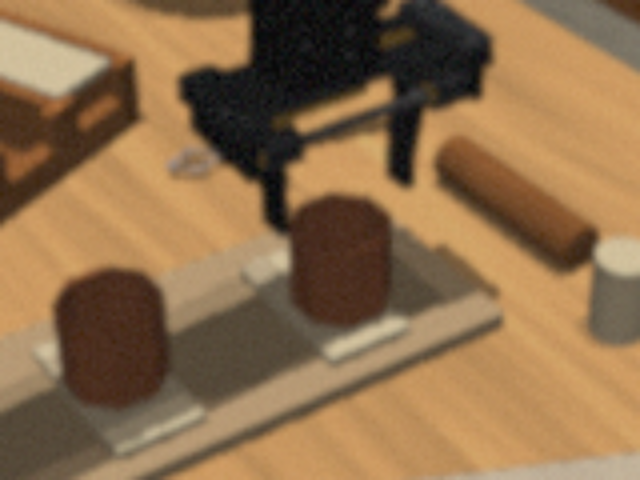

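Request:
arm_command(
  motion=[
    [[0.9, 0.2, 14.3], [0, 0, 0], 0],
    [[0.9, 0.1, 14.3], [0, 0, 0], 0],
    [[0.8, 0.2, 13], [0, 0, 0], 0],
    [[0, 0, 0], [0, 0, 0], 0],
    [[0, 0, 0], [0, 0, 0], 0],
  ],
)

```text
time: 51.87
position: [0.6391, -0.0219, 0.0843]
tool_rot: [2.281, 2.159, 0.004]
ft_force: [1.0, -0.3, -1.0]
grip_width: 0.997
```

```bash
python3 app.py -3 1 0 .638 -.0240 .082 0 15
```

```text
[ 0.6391 -0.0219  0.0843] [ 1.  -0.3 -1. ] 86.8 [ 0.05  0.41 -0.07  1.65  0.03  1.08 -0.08]
[[[-2.2,-1.0,2.3],[0.1,-0.1,-0.1],0]]
```

Request:
arm_command(
  motion=[
    [[0, 0, 0], [0, 0, 0], 1],
    [[0, 0, 0], [0, 0, 0], 1],
    [[0, 0, 0], [0, 0, 0], 1],
    [[0, 0, 0], [0, 0, 0], 1],
    [[0, 0, 0], [0, 0, 0], 1],
    [[0, 0, 0], [0, 0, 0], 1],
  ],
  force=25,
)

```text
time: 52.37
position: [0.6398, -0.0214, 0.085]
tool_rot: [2.279, 2.159, 0.007]
ft_force: [0.7, 0.0, 2.8]
grip_width: 0.759
```

Request:
arm_command(
  motion=[
    [[0, 0, -3], [0, 0, 0], 1],
    [[0, 0, -3], [0, 0, 0], 1],
    [[7, -2.3, 0], [0, 0, 0], 1],
    [[7, -2.4, 0], [0, 0, 0], 1],
    [[0, 0, 0], [0, 0, 0], 1],
    [[0, 0, 0], [0, 0, 0], 1],
  ],
)

```text
time: 52.87
position: [0.6349, -0.0057, 0.09]
tool_rot: [2.278, 2.163, 0.005]
ft_force: [-0.5, 1.4, -0.7]
grip_width: 0.756
```

Request:
arm_command(
  motion=[
    [[0, 0, 2.5], [0, 0, 0], 1],
    [[0, 0, 1.5], [0, 0, 0], 1],
    [[0, 0, 0], [0, 0, 0], 1],
  ],
)

```text
time: 53.12
position: [0.6349, -0.0076, 0.0855]
tool_rot: [2.281, 2.16, 0.004]
ft_force: [-0.8, -0.0, -1.6]
grip_width: 0.756
```

Request:
arm_command(
  motion=[
    [[0, 0, 1], [0, 0, 0], 1],
    [[0, 0, 0], [0, 0, 0], 1],
  ],
)

```text
time: 53.28
position: [0.6353, -0.0075, 0.0851]
tool_rot: [2.28, 2.159, 0.005]
ft_force: [-0.7, -0.1, -1.4]
grip_width: 0.757
```

Request:
arm_command(
  motion=[
    [[0, 0, 0.8], [0, 0, 0], 1],
    [[0, 0, 0], [0, 0, 0], 1],
  ],
)

```text
time: 53.45
position: [0.6355, -0.0074, 0.0849]
tool_rot: [2.28, 2.159, 0.005]
ft_force: [-0.8, -0.5, 1.8]
grip_width: 0.758
```

Request:
arm_command(
  motion=[
    [[0, 0, 0.7], [0, 0, 0], 1],
    [[0, 0, 0], [0, 0, 0], 1],
  ],
)

```text
time: 53.62
position: [0.6355, -0.0073, 0.0849]
tool_rot: [2.28, 2.159, 0.005]
ft_force: [-3.0, 0.0, 6.0]
grip_width: 0.759
```

Down. Release and retreat straight up, then away.

Request:
arm_command(
  motion=[
    [[0, 0, -0.6], [0, 0, 0], 1],
    [[0, 0, 0], [0, 0, 0], 0.2],
    [[0, 0, 0], [0, 0, 0], 0.1],
    [[0, 0, 0], [0, 0, 0], 0],
    [[0, 0, 0], [0, 0, 0], 0],
    [[0, 0, -15], [0, 0, 0], 0],
    [[0, 0, -30], [0, 0, 0], 0],
    [[0, 0, -38], [0, 0, 0], 0],
  ],
)

```text
time: 54.28
position: [0.6329, -0.0073, 0.165]
tool_rot: [-2.278, -2.158, 0.002]
ft_force: [0.2, -0.1, 0.5]
grip_width: 0.992
```

Request:
arm_command(
  motion=[
    [[0, 0, -38], [0, 0, 0], 0],
    [[30, 0, -20], [0, 0, 0], 0],
    [[38, 0, 0], [0, 0, 0], 0],
    [[38, 0, 0], [0, 0, 0], 0],
    [[38, 0, 0], [0, 0, 0], 0],
    [[38, 0, 0], [0, 0, 0], 0],
    [[38, 0, 0], [0, 0, 0], 0],
    [[30, 0, 0], [0, 0, 0], 0],
  ],
)

```text
time: 54.95
position: [0.6477, 0.2462, 0.2256]
tool_rot: [-2.278, -2.163, -0.007]
ft_force: [-0.8, 0.5, -0.0]
grip_width: 0.998
```

Request:
arm_command(
  motion=[
    [[0, 0, 0], [0, 0, 0], 0],
    [[0, 0, 0], [0, 0, 0], 0],
    [[0, 0, 0], [0, 0, 0], 0],
    [[0, 0, 0], [0, 0, 0], 0],
  ],
)

```text
time: 55.28
position: [0.6491, 0.2399, 0.2256]
tool_rot: [2.282, 2.156, 0.004]
ft_force: [-0.1, 0.3, 0.7]
grip_width: 0.999
```

```bash
python3 fin.py 28
```

```text
[0.64905709 0.23994667 0.22564541]
top [0.635, -0.0095] 130 rim circ [632.7  -9.2] 35.1 mid [ 0.6334 -0.0094  0.0938] z 0.0937 tilt [-0.01  -0.001  0.094]
top [0.475, -0.001] 129 rim circ [472.9  -1.4] 34.8 mid [ 0.4721 -0.0012  0.0927] z 0.0931 tilt [-0.008 -0.001  0.093]
side [0.635, -0.0095] 160 rim circ [633.9 -11.4] 37.2 mid [ 0.6351 -0.0106  0.0901] z 0.0907 tilt [-0.014  0.012  0.09 ]
side [0.475, -0.001] 189 rim circ [474.2  -3.4] 36.6 mid [ 0.4744 -0.0032  0.0901] z 0.0905 tilt [-0.004  0.001  0.09 ]
top post [(0.6, [0.783, -0.138, 0.065])]
top loop_tool [(0.73, [0.745, 0.18, 0.016])]
top rolling_pin [(0.96, [0.812, 0.002, 0.034])]
side post [(0.56, [0.782, -0.143, 0.045])]
side loop_tool [(0.55, [0.747, 0.176, 0.014])]
side rolling_pin [(0.61, [0.804, -0.011, 0.035])]
```

View pics/c28.png

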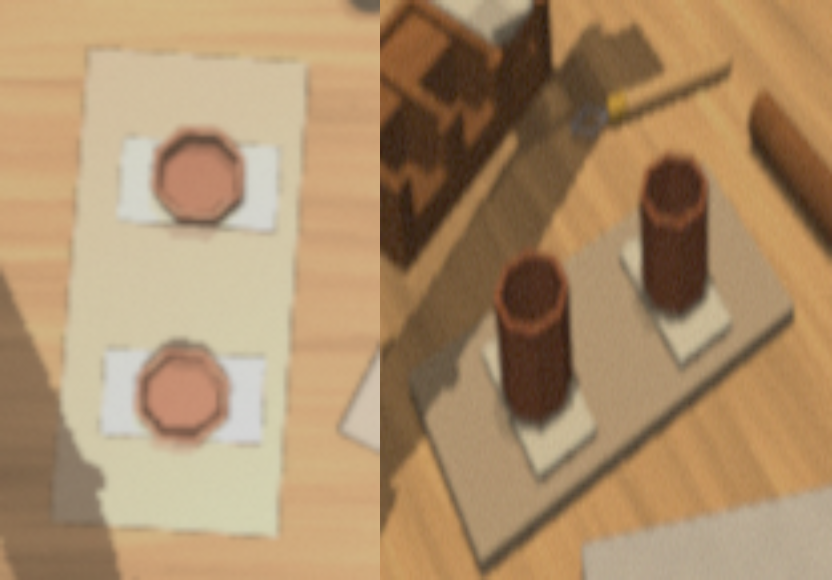

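View pics/s28.png

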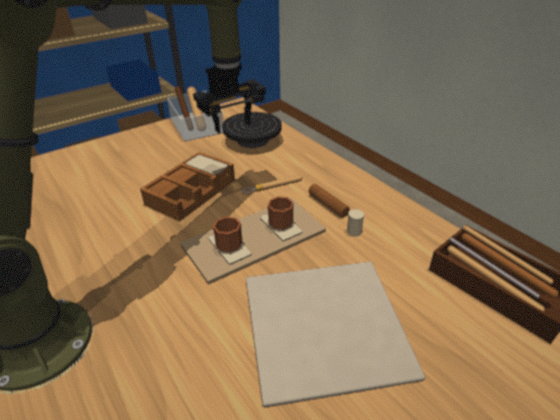

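Both cups stand mouth-up and centred on their tiles, nothing else has moved, and the arm is clear. I'm handing the job in.

```bash
python3 -c "
from bench import ctrl
print(ctrl.close_job()); print(ctrl.get_state()['time'])"
```

```text
the job is handed in; nothing more can be done
None
the job is handed in; nothing more can be done
```

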